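Put the finished silver beakers away as one nest

TASK

Put the finished set of silver beakers away as one nest: stand the largest in the middle of the felt-lined tray and nest all the others that are there in it in size order, each upright and seated fully down in the next larger one; some still have a boxwood punch standing in them, which belongs in the pale wooden tool tray. The silver is thin and dents, so lift the beakers with a light grip (about 10 N, never over 20 N), and leave the other things on the bench where they are.

Things in the scene. Friction and masses are not known exactly. Their poses are not given: they have to be found in the camera images.
- beaker1_mid (a point): Centre (40 mm above its foot) of the largest of five graded footed beakers, plain silver, open top, upright (z up). Height 80 mm; outside 70 mm at the rim, tapering to 62 mm at its floor; flat solid foot 61 mm across; inner floor 24 mm above the underside; wall 2 mm; 260 g +-25%. A smaller one seated in it stands on its floor, rim 24 mm above this rim, about 3 mm play all round.
- beaker2_mid (a point): Centre (40 mm above its foot) of the second of five graded footed beakers, plain silver, open top, upright (z up). Height 80 mm; outside 61 mm at the rim, tapering to 53 mm at its floor; flat solid foot 52 mm across; inner floor 24 mm above the underside; wall 2 mm; 210 g +-25%. Seats in the largest.
- beaker3_mid (a point): Centre (40 mm above its foot) of the middle of five graded footed beakers, plain silver, open top, upright (z up). Height 80 mm; outside 52 mm at the rim, tapering to 44 mm at its floor; flat solid foot 43 mm across; inner floor 24 mm above the underside; wall 2 mm; 170 g +-25%. Seats in the second.
- beaker4_mid (a point): Centre (40 mm above its foot) of the fourth of five graded footed beakers, plain silver, open top, upright (z up). Height 80 mm; outside 43 mm at the rim, tapering to 35 mm at its floor; flat solid foot 34 mm across; inner floor 24 mm above the underside; wall 2 mm; 130 g +-25%. Seats in the middle one. Not always there.
- beaker5_mid (a point): Centre (40 mm above its foot) of the smallest of five graded footed beakers, plain silver, open top, upright (z up). Height 80 mm; outside 34 mm at the rim, tapering to 26 mm at its floor; flat solid foot 25 mm across; inner floor 24 mm above the underside; wall 2 mm; 100 g +-25%. Seats in the fourth, or in the middle one (7 mm play) if there is no fourth. Not always there.
- punch1_mid (a point): Centre (65 mm from either end) of a turned boxwood doming punch, 130 mm long: round shank 25 mm thick for 94 mm from its flat foot, then a domed head 34 mm thick; z points from foot to head. 50 g. If there, it stands loose and upright, head up, on the floor of the largest beaker, its upper half clear of the rim. Not always there.
- punch2_mid (a point): Centre (65 mm from either end) of a turned boxwood doming punch, 130 mm long: round shank 25 mm thick for 94 mm from its flat foot, then a domed head 34 mm thick; z points from foot to head. 50 g. If there, it stands loose and upright, head up, on the floor of the second beaker, its upper half clear of the rim. Not always there.
- punch3_mid (a point): Centre (65 mm from either end) of a turned boxwood doming punch, 130 mm long: round shank 25 mm thick for 94 mm from its flat foot, then a domed head 34 mm thick; z points from foot to head. 50 g. If there, it stands loose and upright, head up, on the floor of the middle beaker, its upper half clear of the rim. Not always there.
- felt_tray: Fixed square wooden tray lined with dark felt, 176 x 176 mm outside (x, y), 160 x 160 mm inside; felt surface 10 mm above the bench, rim 20 mm high. Origin: centre of its underside, on the bench.
- tool_tray: Fixed oblong tray of pale wood, 210 mm (its x) by 150 mm (its y) outside, 194 x 134 mm inside; floor 8 mm above the bench, rim 30 mm high. Origin: centre of its underside, on the bench.
- hammer: Bystander, to be left alone: planishing hammer lying on the bench, steel head, wooden handle, 240 mm long and 27 mm high, along its x; origin on the bench under its handle.
- bench_block: Bystander, to be left alone: square steel bench block, 75 x 75 x 20 mm; origin under its centre.
- charcoal_block: Bystander, to be left alone: black charcoal soldering block bound with wire, 100 x 55 x 30 mm; origin under its centre.
- flux_jar: Bystander, to be left alone: white jar with a black cap, 60 mm across, 75 mm high; origin under its centre.
- file: Bystander, to be left alone: hand file with a wooden handle, lying, 275 mm long along its x, 27 mm thick; origin on the bench under it.
- fire_brick: Bystander, to be left alone: pale piece of fire brick, 115 x 75 x 40 mm; origin under its centre.
Things that resemble listed ones, but are neither listed nor needed, are in the scene too. Leave any purple look-alike of the part that bears beaker4_mid alone.

How it is judged:
By the outcome, as a careful person would: the job done as asked, in the order asked, and still so for the second after the job is handed in, with the robot touching nothing.
Of beaker4, beaker5 only 1 to 2 are there at a start; the rules pass over those that are not, and their reading is None.
Of punch1, punch2, punch3 only 1 to 3 are there at a start; the rules pass over those that are not, and their reading is None.
At some moment in a run one of beaker1, beaker2, beaker3 may be knocked a few centimetres aside while the robot is not near it.
It also fails if it takes over 210 s, if anything falls off the work surface, if the arm or the gripper's body presses on something with over 40 N, if the wrist force passes 120 N, or if a joint passes its speed limit or range.

ROBOT

A 6-joint arm with a two-finger parallel gripper is mounted at the origin on the work surface. World frame = base frame: x ahead of the robot, y to its left, z up, the work surface at z = 0. Lengths are in m, angles in rad, forces in N, time in s.
With the tool pointing down it reaches from about 0.3 to 0.775 m from the base axis. Payload 14.6 kg.
Tool frame: the origin (TCP) lies at the very end of the fingers, on their centre line; the grasp point (between the pads) lies 19 mm behind it (grip_point_offset is the distance from the TCP to the grasp point, in m); y points along the fingers, x is the direction in which the jaws open and shut, and the axes are right-handed (so a half turn about y gives the same grasp; the last joint's range is limited). The gripper opens to 94 mm and grips with 3 to 60 N. Pads are 16 mm wide; open, the fingers measure 119 mm over their backs; the gripper's body (75 mm by 177 mm) begins 78 mm behind the grasp point.
Start: joints at [-1.184, 0.3, 1.521, -0, 1.321, -0.067], TCP at [0.241, -0.494, 0.205] pointing down, gripper open.
Joint ranges: [-3.03, 3.03], [-0.79, 2.21], [0.23, 2.52], [-1.04, 4.18], [0, 3.07], [-2.55, 2.55]. Speed limits (rad/s): [2.22, 2.22, 2.57, 3.14, 3.14, 3.14].

INTERFACE

Orientations are given as [roll, pitch, yaw] about the fixed x, y, z axes, in that order (R = Rz(yaw) Ry(pitch) Rx(roll)).
In Python, from station import observe, get_image, camera_model, sign_off, grip_point_offset gives the robot as it stands. The module is installed in compiled form; this text tells all that it offers.
- The arm moves only by the tool servo_tool, never from a script. Its argument "rows" is a list of rows, each an object of numbers: "x", "y", "z": the shift along the tool's x, y, z in units of 50 cm (1.0 is 50 cm); "rx", "ry", "rz": the turn, a rotation vector about the tool's x, y, z in units of pi/4 rad (1.0 is pi/4 rad); "grip": the closure in counts, from 0 (fully open) to 255 (shut). A call has 1 to 20 rows; each row is the pose to reach, as a shift and turn from the pose commanded when the call began, along the tool's axes at that moment; what a row does not reach only later rows make up. A row lasts 1/12 s, in which the tool goes at most 41.7 mm and 7.16 degrees, less where a joint would pass 70% of its speed; a pose out of reach is approached as far as the arm can. A call with a number of a shift or a turn outside -1 to 1 is refused whole. A call with a gripper value outside its range is refused whole. The fingers move at their own pace and stop on an object; "squeeze" is the grip in N (left out, the last holds). Time passes only in rows, so rows that repeat a pose let the fingers close. It gives the time, the measured TCP pose, the force and the opening at its end, in the units of the state.
- observe(): the state, without advancing time (a new reading comes with each control period).
- get_image(name): name is "scene" or "top" or "wrist"; returns the picture (480x640x3 uint8, blue, green, red); there is no depth.
- camera_model(name): a dict with "fov_y" (degrees; the focal length in pixels is half the picture's height over the tangent of half this angle, whatever the lens; pixels are square), "cx", "cy" (the principal point, pixels), "k1" (the pictures are not rectified: a ray, as slopes to the right and down, at radius r is drawn at 1 + k1 r^2 times it, then the intrinsics apply), "R" (3x3) and "t" (3): a world point X has camera coordinates R X + t; the wrist camera has in their place "tool_from_camera" (4x4, takes a point from camera to tool coordinates, whose origin is the TCP and whose axes are the tool frame's). Camera axes: x right, y down, z forward; pixel columns grow to the right and rows downward; lengths in m; the calibration is good to about 2 mm. A picture is of the moment at which its call begins: read the wrist's pose just before it. camera_model takes no time and is no camera call.
- sign_off(): hands the job in, once; it reports no verdict.
The state is a dict: "t": time; "qpos": joint angles; "qvel": joint speeds; "tau": joint torques, N m; "eef_pos": TCP position; "tool_rot": TCP orientation; "ft_force": force on the tool from outside, world axes, zero at the start; "wrist_torque": the same for the moment, N m; "gripper_width": finger opening in m.
Only numpy, scipy, OpenCV 4.12 (cv2) and the standard library are available. Lean on these libraries where they do the work, as an engineer would, in place of code of your own. Each camera call takes 0.05 s, during which the arm holds its last target.

## Working session

There is one attempt and no reset: what is moved stays moved. The work goes in short steps, Python scripts to look and compute and a tool call to move; the robot and the scene stay as the last step left them, time stands still between calls to the robot, and variables do not carry over. Pictures are saved under pics/ and viewed, and the job is handed in when it is done.

Besides the shell and the picture viewer there is one more tool, called after ">>>" as name([rows], argument=value, ...), one row to a line, values as JSON. servo_tool: Moves the arm, as the interface text tells. Shifts and turns lie within -1 to 1; 1 stands for 50 cm of shift or pi/4 rad of turn. Its arguments: {"type":"object","properties":{"rows":{"type":"array"},"squeeze":{"type":"number"}},"required":["rows"]}

```bash
mkdir -p pics
python3 - <<'E'
from station import *
import cv2
print(observe()); print(grip_point_offset)
for n in ("scene","top","wrist"):
    cv2.imwrite(f"pics/{n}0.png",get_image(n)); print(n,camera_model(n))
E
```

```text
{'t': 0.0, 'qpos': array([-1.18359543e+00,  3.00495565e-01,  1.52161014e+00, -3.12341773e-05,
        1.32071047e+00, -6.66186248e-02]), 'qvel': array([ 0.00122352, -0.00011858, -0.00024828,  0.00069425,  0.00013307,
        0.0001731 ]), 'tau': array([-3.34359411e-04, -5.31805050e+01, -3.52737665e+01,  7.08302949e-02,
        2.43679667e-02, -9.89232581e-05]), 'eef_pos': array([ 0.24099603, -0.49407885,  0.20486063]), 'tool_rot': array([-1.57074506e+00,  1.22282063e-03, -1.11696902e+00]), 'ft_force': array([-0.15319475, -0.37254787,  0.45963887]), 'wrist_torque': array([-0.02110133,  0.04843781,  0.0521653 ]), 'gripper_width': 0.09430670116067659}
0.0188
scene {'fov_y': 54.42690568105066, 'cx': 328.97116649947816, 'cy': 238.24192788646798, 'k1': -0.010107200879808688, 'R': array([[ 0.53455175,  0.84504411, -0.01244515],
       [ 0.70270912, -0.45259915, -0.5489571 ],
       [-0.46952562,  0.28470065, -0.83575787]]), 't': array([-0.27666826, -0.33835878,  1.35448285])}
top {'fov_y': 44.82384150366704, 'cx': 320.16502567310573, 'cy': 235.88916069631927, 'k1': 0.01636979111569975, 'R': array([[-0.02627226, -0.99947989,  0.01870082],
       [-0.99596454,  0.02456475, -0.08632037],
       [ 0.08581609, -0.02089319, -0.9960919 ]]), 't': array([9.86815615e-04, 5.53950883e-01, 1.31057967e+00])}
wrist {'fov_y': 65.64816799013241, 'cx': 320.3092158521633, 'cy': 237.29372819341592, 'k1': -0.07194296140781391, 'tool_from_camera': array([[ 9.99999757e-01,  6.04187855e-04,  3.48683040e-04,
         2.94376010e-04],
       [-1.89700602e-04, -2.45476128e-01,  9.69402617e-01,
        -1.78688119e-01],
       [ 6.71294651e-04, -9.69402448e-01, -2.45475954e-01,
         7.05363766e-02],
       [ 0.00000000e+00,  0.00000000e+00,  0.00000000e+00,
         1.00000000e+00]])}
```

View pics/scene0.png

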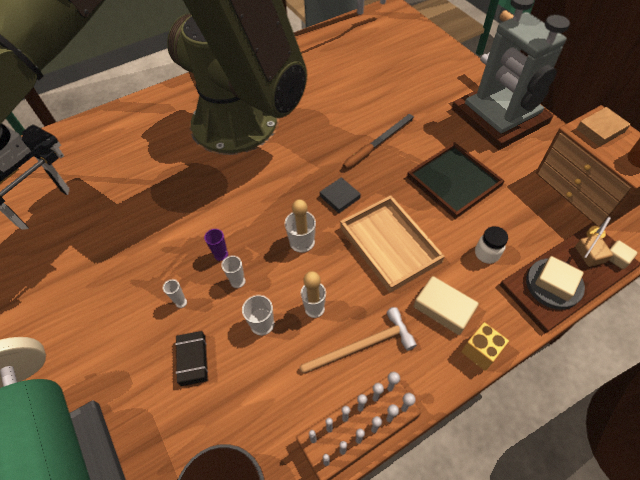

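View pics/top0.png

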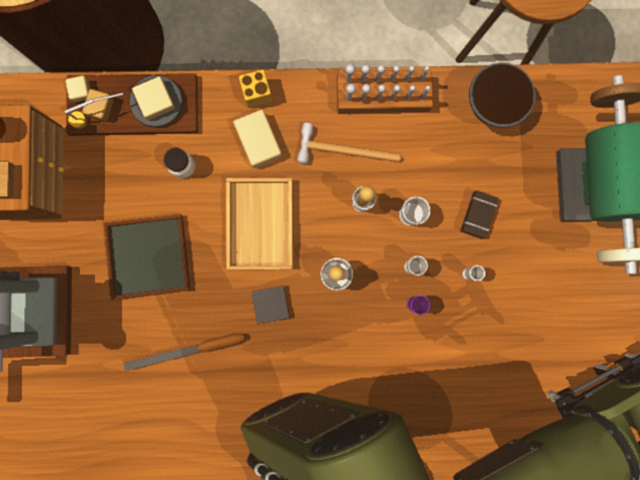

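View pics/wrist0.png

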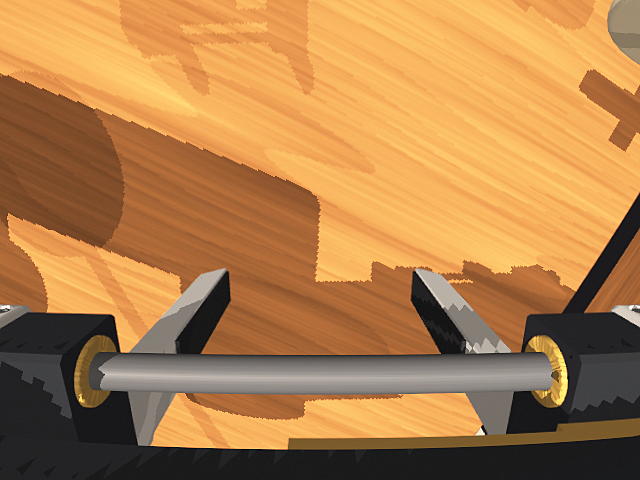

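```bash
cat > h.py <<'E'
import numpy as np, cv2
from station import *
from scipy.spatial.transform import Rotation as Ro
def K(m): 
    return 240/np.tan(np.radians(m['fov_y'])/2)
def pose(s=None):
    s=s or observe()
    return Ro.from_euler('xyz',s['tool_rot']).as_matrix(), np.array(s['eef_pos'])
def ray(name,u,v,tp=None):
    m=camera_model(name); f=K(m)
    d=np.array([(u-m['cx'])/f,(v-m['cy'])/f]); s=d.copy()
    for _ in range(20): s=d/(1+m['k1']*(s@s))
    c=np.array([*s,1.])
    if name=='wrist':
        R,p=tp or pose(); T=m['tool_from_camera']
        return R@T[:3,3]+p, R@T[:3,:3]@c
    return -m['R'].T@m['t'], m['R'].T@c
def onz(name,u,v,z,tp=None):
    o,d=ray(name,u,v,tp); return o+d*(z-o[2])/d[2]
def proj(name,X,tp=None):
    m=camera_model(name); f=K(m); X=np.asarray(X,float)
    if name=='wrist':
        R,p=tp or pose(); T=m['tool_from_camera']; c=T[:3,:3].T@(R.T@(X-p)-T[:3,3])
    else: c=m['R']@X+m['t']
    s=c[:2]/c[2]; s=s*(1+m['k1']*(s@s)); return s*f+[m['cx'],m['cy']]
E
python3 - <<'E'
from h import *
im=cv2.imread('pics/top0.png'); c=im[170:330,310:510]; cv2.imwrite('pics/c0.png',cv2.resize(c,None,fx=4,fy=4,interpolation=cv2.INTER_CUBIC)[:600])
im=cv2.imread('pics/scene0.png'); c=im[190:350,150:350]; cv2.imwrite('pics/c1.png',cv2.resize(c,None,fx=3.75,fy=3.75,interpolation=cv2.INTER_CUBIC))
for n,u,v,z in [('p2',365,193,.15),('p1',336,272,.15),('b3?',415,211,.08),('b4',416,265,.08),('b5',476,272,.08),('pur',419,303,.08)]:
    print(n,onz('top',u,v,z))
for n,cs,z in [('felt',[(106,222),(181,215),(188,290),(111,298)],.02),('tool',[(226,178),(292,179),(292,270),(226,270)],.03)]:
    P=np.array([onz('top',*c,z) for c in cs]); print(n,P[:,:2].round(3).tolist(),P.mean(0))
E
```

```text
p2 [ 0.63064315 -0.10661652  0.15      ]
p1 [ 0.46728668 -0.04121441  0.15      ]
b3? [ 0.5990012  -0.22299966  0.08      ]
b4 [ 0.47973496 -0.22037738  0.08      ]
b5 [ 0.46107636 -0.35156936  0.08      ]
pur [ 0.39684063 -0.22353904  0.08      ]
felt [[0.598, 0.475], [0.61, 0.305], [0.438, 0.29], [0.425, 0.463]] [0.51786232 0.38318461 0.02      ]
tool [[0.692, 0.2], [0.686, 0.048], [0.477, 0.053], [0.481, 0.202]] [0.58406704 0.12572901 0.03      ]
```

View pics/c0.png

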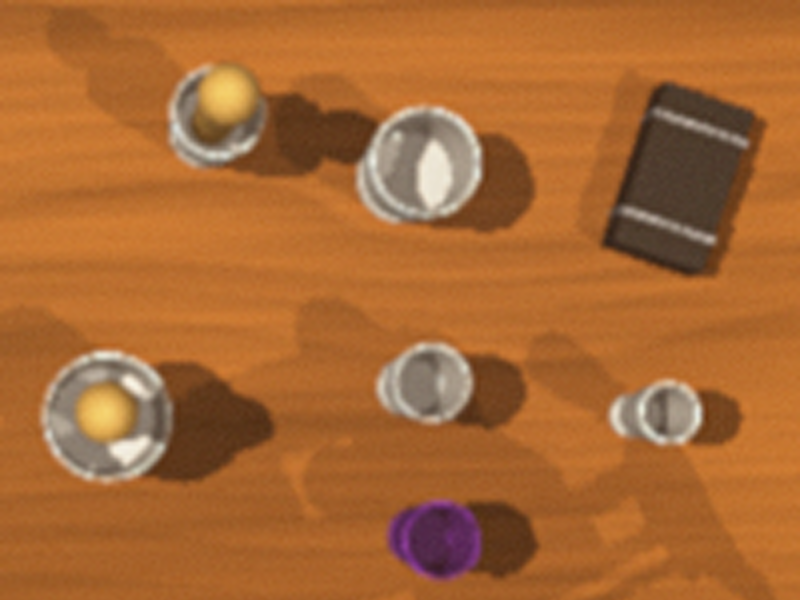

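View pics/c1.png

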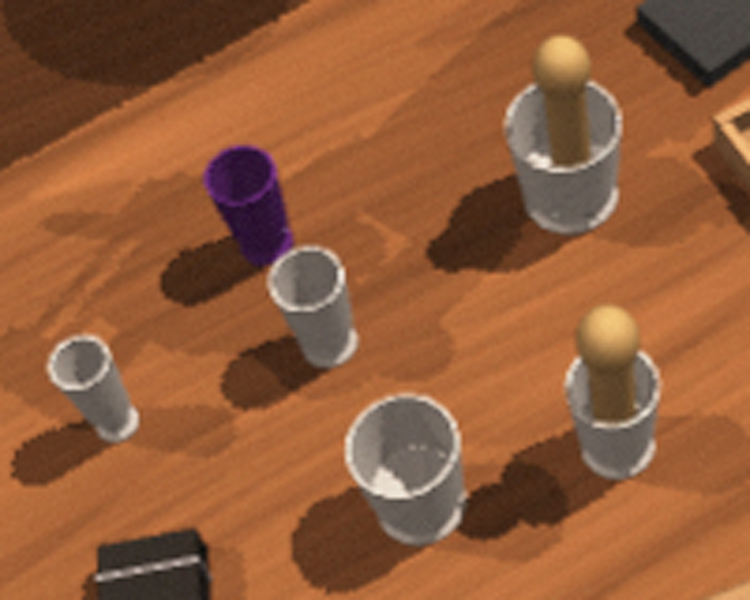

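```bash
cat >> h.py <<'E'
def go(target):
    R,p=pose(); d=R.T@(np.array(target)-p); print('tool units x,y,z:',(d/0.5).round(4),'mm',(d*1000).round(1),'len',np.linalg.norm(d).round(3))
def snap(name,fn,crop=None,sc=1):
    im=get_image(name); cv2.imwrite('pics/'+fn+'_raw.png',im)
    if crop: a,b,c,d=crop; im=im[b:d,a:c]
    cv2.imwrite('pics/'+fn+'.png',cv2.resize(im,None,fx=sc,fy=sc,interpolation=cv2.INTER_CUBIC))
E
python3 - <<'E'
from h import *
for n,u,v,z in [('h3',366.6-.4,193.6-.4,.137),('h1',336.1-.4,272.4-.4,.137),('A',336.4,273.4,.08),('B',415.6,210.4,.08),('C',363.9,197.8,.08),('D',417.6,265.4,.08),('E',477.1,272.7,.08)]:
    print(n,onz('top',u,v,z).round(4))
# scene crop 3.75
f=lambda x,y:(150+x/3.75-.37,190+y/3.75-.37)
for n,x,y,z in [('h3',608,338,.137),('h1',561,66,.137),('A',563,127,.08),('B',403,446,.08),('C',612,385,.08),('D',307,279,.08),('E',82,363,.08)]:
    print(n,onz('scene',*f(x,y),z).round(4))
go([.466,-.041,.21])
E
```

```text
h3 [ 0.6322 -0.1105  0.137 ]
h1 [ 0.4676 -0.0412  0.137 ]
A [ 0.4658 -0.0453  0.08  ]
B [ 0.6003 -0.2244  0.08  ]
C [ 0.6311 -0.1109  0.08  ]
D [ 0.4788 -0.2239  0.08  ]
E [ 0.4595 -0.3539  0.08  ]
h3 [ 0.6327 -0.1106  0.137 ]
h1 [ 0.4663 -0.0416  0.137 ]
A [ 0.4674 -0.0452  0.08  ]
B [ 0.6018 -0.2237  0.08  ]
C [ 0.6313 -0.1101  0.08  ]
D [ 0.4797 -0.2219  0.08  ]
E [ 0.4607 -0.3512  0.08  ]
tool units x,y,z: [-0.6174 -0.0094  0.8017] mm [-308.7   -4.7  400.9] len 0.506
```

>>> servo_tool([
  {"x": -0.02, "z": 0.026},
  {"x": -0.06, "z": 0.08},
  {"x": -0.11, "z": 0.14},
  {"x": -0.16, "z": 0.21},
  {"x": -0.21, "z": 0.275},
  {"x": -0.26, "z": 0.34},
  {"x": -0.31, "z": 0.405},
  {"x": -0.36, "z": 0.47},
  {"x": -0.41, "z": 0.535},
  {"x": -0.46, "z": 0.6},
  {"x": -0.51, "z": 0.665},
  {"x": -0.55, "z": 0.72},
  {"x": -0.585, "z": 0.765},
  {"x": -0.605, "y": -0.005, "z": 0.79},
  {"x": -0.616, "y": -0.01, "z": 0.802},
  {"x": -0.617, "y": -0.01, "z": 0.803},
  {"x": -0.617, "y": -0.01, "z": 0.803},
])

```text
validation failed for argument at $.ro...
```

Run:
```python
from h import *
print(observe()['t']); snap('wrist','w1'); snap('top','t1')
for z,n in((.137,'h'),(.08,'A')): print(proj('wrist',[.467,-.0415 if n=='h' else -.045,z]))
go([.467,-.0415,.110])
```

```text
0.15
[ 96.9942618  -39.52159841]
[  -2.81041049 -180.64660455]
tool units x,y,z: [-0.6156  0.1908  0.803 ] mm [-307.8   95.4  401.5] len 0.515
```

View pics/w1.png

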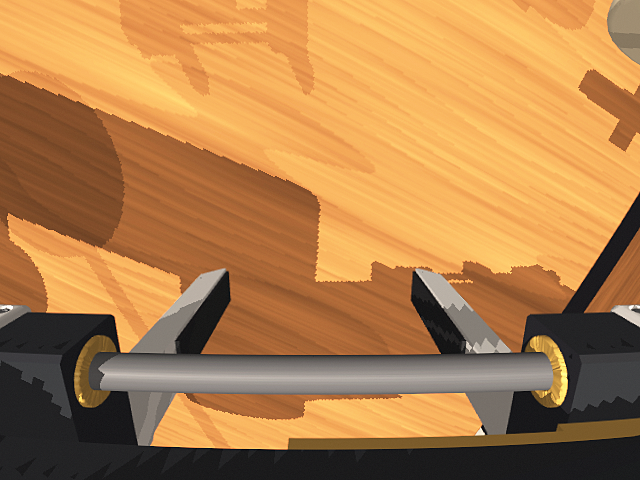

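>>> servo_tool([
  {"x": -0.02, "y": 0, "z": 0.026, "rx": 0, "ry": 0, "rz": 0, "grip": 0},
  {"x": -0.06, "y": 0, "z": 0.08, "rx": 0, "ry": 0, "rz": 0, "grip": 0},
  {"x": -0.11, "y": 0, "z": 0.14, "rx": 0, "ry": 0, "rz": 0, "grip": 0},
  {"x": -0.16, "y": 0, "z": 0.21, "rx": 0, "ry": 0, "rz": 0, "grip": 0},
  {"x": -0.21, "y": 0, "z": 0.275, "rx": 0, "ry": 0, "rz": 0, "grip": 0},
  {"x": -0.26, "y": 0, "z": 0.34, "rx": 0, "ry": 0, "rz": 0, "grip": 0},
  {"x": -0.31, "y": 0, "z": 0.405, "rx": 0, "ry": 0, "rz": 0, "grip": 0},
  {"x": -0.36, "y": 0, "z": 0.47, "rx": 0, "ry": 0, "rz": 0, "grip": 0},
  {"x": -0.41, "y": 0, "z": 0.535, "rx": 0, "ry": 0, "rz": 0, "grip": 0},
  {"x": -0.46, "y": 0, "z": 0.6, "rx": 0, "ry": 0, "rz": 0, "grip": 0},
  {"x": -0.51, "y": 0, "z": 0.665, "rx": 0, "ry": 0, "rz": 0, "grip": 0},
  {"x": -0.55, "y": 0, "z": 0.72, "rx": 0, "ry": 0, "rz": 0, "grip": 0},
  {"x": -0.585, "y": 0, "z": 0.765, "rx": 0, "ry": 0, "rz": 0, "grip": 0},
  {"x": -0.605, "y": -0.005, "z": 0.79, "rx": 0, "ry": 0, "rz": 0, "grip": 0},
  {"x": -0.616, "y": -0.01, "z": 0.802, "rx": 0, "ry": 0, "rz": 0, "grip": 0},
  {"x": -0.616, "y": -0.01, "z": 0.803, "rx": 0, "ry": 0, "rz": 0, "grip": 0},
  {"x": -0.616, "y": -0.01, "z": 0.803, "rx": 0, "ry": 0, "rz": 0, "grip": 0},
], squeeze=10)

```text
t: 1.67
eef_pos: [0.4668, -0.0419, 0.2105]
tool_rot: [-1.571, -0.0, -1.117]
ft_force: [0.3, -0.3, 0.6]
gripper_width: 0.0937
```

Run:
```python
from h import *
print(observe()); snap('wrist','w2'); snap('top','t2')
for z,n in((.137,'h'),(.08,'A')): print(proj('wrist',[.467,-.0415 if n=='h' else -.045,z]))
go([.467,-.0415,.110])
```

```text
{'t': 1.6667, 'qpos': array([-1.67599180e-01,  1.13294225e-01,  1.73418896e+00, -1.92470363e-04,
        1.29405819e+00,  9.49202704e-01]), 'qvel': array([-0.0218708 , -0.00363781,  0.01023961,  0.00021201, -0.00316692,
       -0.0027192 ]), 'tau': array([ 1.48669772e+00, -4.17732418e+01, -3.55369663e+01,  1.16214221e-01,
       -1.45042941e-02,  1.57250972e-01]), 'eef_pos': array([ 0.46682722, -0.04191145,  0.2104575 ]), 'tool_rot': array([-1.57086246e+00, -1.80377935e-04, -1.11674930e+00]), 'ft_force': array([ 0.25584101, -0.34679128,  0.56100401]), 'wrist_torque': array([ 0.01330252,  0.01527901, -0.00191554]), 'gripper_width': 0.09369666105258229}
[318.80463227 245.47399695]
[322.74559654 229.35458742]
tool units x,y,z: [-0.0013  0.2007  0.0016] mm [ -0.7 100.4   0.8] len 0.1
```

View pics/w2.png

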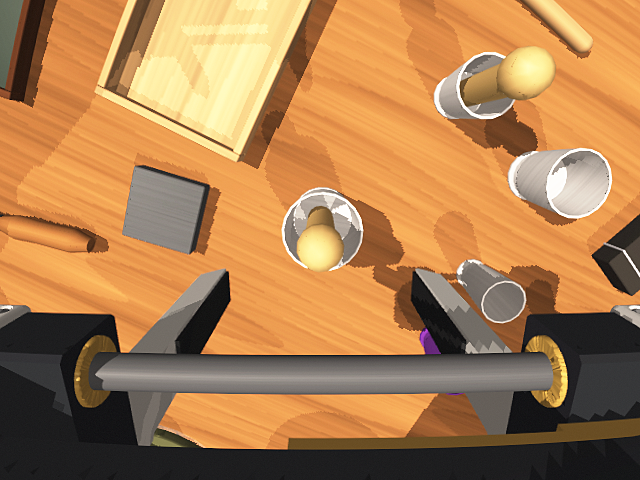

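>>> servo_tool([
  {"x": 0, "y": 0.03, "z": 0.002, "rx": 0, "ry": 0, "rz": 0, "grip": 0},
  {"x": 0, "y": 0.08, "z": 0.002, "rx": 0, "ry": 0, "rz": 0, "grip": 0},
  {"x": 0, "y": 0.13, "z": 0.002, "rx": 0, "ry": 0, "rz": 0, "grip": 0},
  {"x": 0, "y": 0.17, "z": 0.002, "rx": 0, "ry": 0, "rz": 0, "grip": 0},
  {"x": 0, "y": 0.195, "z": 0.002, "rx": 0, "ry": 0, "rz": 0, "grip": 0},
  {"x": 0, "y": 0.2, "z": 0.002, "rx": 0, "ry": 0, "rz": 0, "grip": 0},
  {"x": 0, "y": 0.2, "z": 0.002, "rx": 0, "ry": 0, "rz": 0, "grip": 255},
  {"x": 0, "y": 0.2, "z": 0.002, "rx": 0, "ry": 0, "rz": 0, "grip": 255},
  {"x": 0, "y": 0.2, "z": 0.002, "rx": 0, "ry": 0, "rz": 0, "grip": 255},
  {"x": 0, "y": 0.2, "z": 0.002, "rx": 0, "ry": 0, "rz": 0, "grip": 255},
  {"x": 0, "y": 0.2, "z": 0.002, "rx": 0, "ry": 0, "rz": 0, "grip": 255},
  {"x": 0, "y": 0.2, "z": 0.002, "rx": 0, "ry": 0, "rz": 0, "grip": 255},
  {"x": 0, "y": 0.2, "z": 0.002, "rx": 0, "ry": 0, "rz": 0, "grip": 255},
  {"x": 0, "y": 0.2, "z": 0.002, "rx": 0, "ry": 0, "rz": 0, "grip": 255},
], squeeze=10)

```text
t: 2.93
eef_pos: [0.4679, -0.041, 0.1106]
tool_rot: [-1.571, -0.0, -1.117]
ft_force: [-0.7, -0.1, 0.6]
gripper_width: 0.0439
```

Run:
```python
from h import *
s=observe();print(s['t'],s['ft_force'],s['gripper_width'],s['eef_pos']); snap('wrist','w3')
```

```text
2.9333 [-0.71408819 -0.10146928  0.60735249] 0.043853178823779176 [ 0.46790377 -0.04103362  0.11058788]
```

View pics/w3.png

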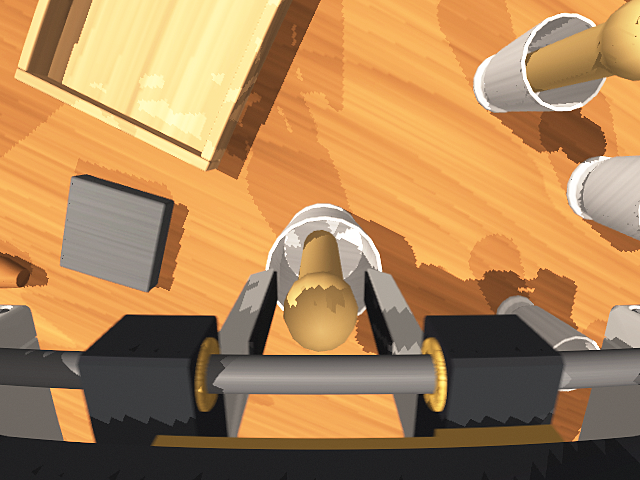

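>>> servo_tool([
  {"x": 0, "y": 0, "z": 0, "rx": 0, "ry": 0, "rz": 0, "grip": 255},
  {"x": 0, "y": 0, "z": 0, "rx": 0, "ry": 0, "rz": 0, "grip": 255},
  {"x": 0, "y": 0, "z": 0, "rx": 0, "ry": 0, "rz": 0, "grip": 255},
  {"x": 0, "y": 0, "z": 0, "rx": 0, "ry": 0, "rz": 0, "grip": 255},
  {"x": 0, "y": 0, "z": 0, "rx": 0, "ry": 0, "rz": 0, "grip": 255},
  {"x": 0, "y": -0.02, "z": 0, "rx": 0, "ry": 0, "rz": 0, "grip": 255},
  {"x": 0, "y": -0.05, "z": 0, "rx": 0, "ry": 0, "rz": 0, "grip": 255},
  {"x": 0, "y": -0.09, "z": 0, "rx": 0, "ry": 0, "rz": 0, "grip": 255},
  {"x": 0, "y": -0.13, "z": 0, "rx": 0, "ry": 0, "rz": 0, "grip": 255},
  {"x": 0, "y": -0.16, "z": 0, "rx": 0, "ry": 0, "rz": 0, "grip": 255},
  {"x": 0, "y": -0.17, "z": 0, "rx": 0, "ry": 0, "rz": 0, "grip": 255},
], squeeze=10)

```text
t: 3.9
eef_pos: [0.4686, -0.0412, 0.1983]
tool_rot: [-1.568, -0.002, -1.117]
ft_force: [-0.4, -0.2, -0.5]
gripper_width: 0.0334
```

Run:
```python
from h import *
s=observe();print(s['t'],s['ft_force'],s['gripper_width'],s['eef_pos']); snap('wrist','w4')
go([.63,.145,.195])
```

```text
3.9 [-0.4109115  -0.22836277 -0.48745866] 0.03338258986008374 [ 0.46859066 -0.04116215  0.19829725]
tool units x,y,z: [-0.1931  0.0066  0.4534] mm [-96.5   3.3 226.7] len 0.246
```

View pics/w4.png

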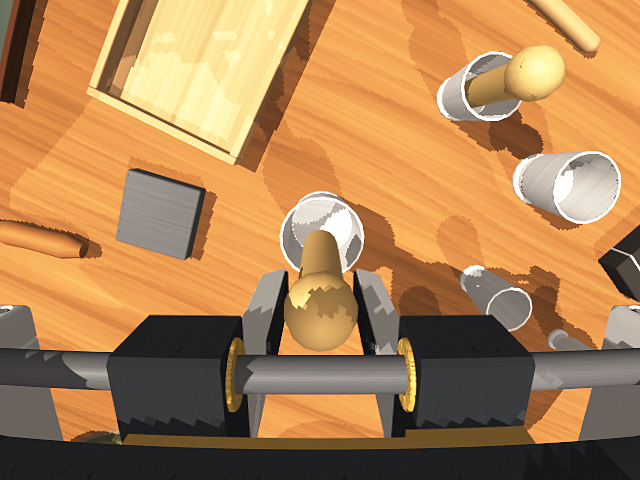

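>>> servo_tool([
  {"x": -0.01, "y": 0, "z": 0.024, "rx": 0, "ry": 0, "rz": 0, "grip": 255},
  {"x": -0.03, "y": 0, "z": 0.07, "rx": 0, "ry": 0, "rz": 0, "grip": 255},
  {"x": -0.055, "y": 0, "z": 0.13, "rx": 0, "ry": 0, "rz": 0, "grip": 255},
  {"x": -0.085, "y": 0, "z": 0.2, "rx": 0, "ry": 0, "rz": 0, "grip": 255},
  {"x": -0.115, "y": 0, "z": 0.27, "rx": 0, "ry": 0, "rz": 0, "grip": 255},
  {"x": -0.145, "y": 0, "z": 0.34, "rx": 0, "ry": 0, "rz": 0, "grip": 255},
  {"x": -0.17, "y": 0, "z": 0.4, "rx": 0, "ry": 0, "rz": 0, "grip": 255},
  {"x": -0.185, "y": 0, "z": 0.435, "rx": 0, "ry": 0, "rz": 0, "grip": 255},
  {"x": -0.193, "y": 0.01, "z": 0.453, "rx": 0, "ry": 0, "rz": 0, "grip": 255},
  {"x": -0.193, "y": 0.04, "z": 0.453, "rx": 0, "ry": 0, "rz": 0, "grip": 255},
  {"x": -0.193, "y": 0.08, "z": 0.453, "rx": 0, "ry": 0, "rz": 0, "grip": 255},
  {"x": -0.193, "y": 0.12, "z": 0.453, "rx": 0, "ry": 0, "rz": 0, "grip": 255},
  {"x": -0.193, "y": 0.155, "z": 0.453, "rx": 0, "ry": 0, "rz": 0, "grip": 255},
  {"x": -0.193, "y": 0.18, "z": 0.453, "rx": 0, "ry": 0, "rz": 0, "grip": 255},
  {"x": -0.193, "y": 0.193, "z": 0.453, "rx": 0, "ry": 0, "rz": 0, "grip": 255},
  {"x": -0.193, "y": 0.198, "z": 0.453, "rx": 0, "ry": 0, "rz": 0, "grip": 255},
  {"x": -0.193, "y": 0.198, "z": 0.453, "rx": 0, "ry": 0, "rz": 0, "grip": 255},
], squeeze=10)

```text
t: 5.37
eef_pos: [0.6291, 0.1449, 0.0962]
tool_rot: [-1.571, 0.0, -1.117]
ft_force: [-0.7, 0.3, -0.1]
gripper_width: 0.033
```

Run:
```python
from h import *
s=observe();print(s['t'],s['ft_force'],s['gripper_width'],s['eef_pos']); snap('wrist','w5'); snap('scene','s5',(270,150,470,310),3.75)
```

```text
5.3667 [-0.74637517  0.27368071 -0.11713035] 0.033010034697879935 [0.62906031 0.14493756 0.09623132]
```

View pics/s5.png

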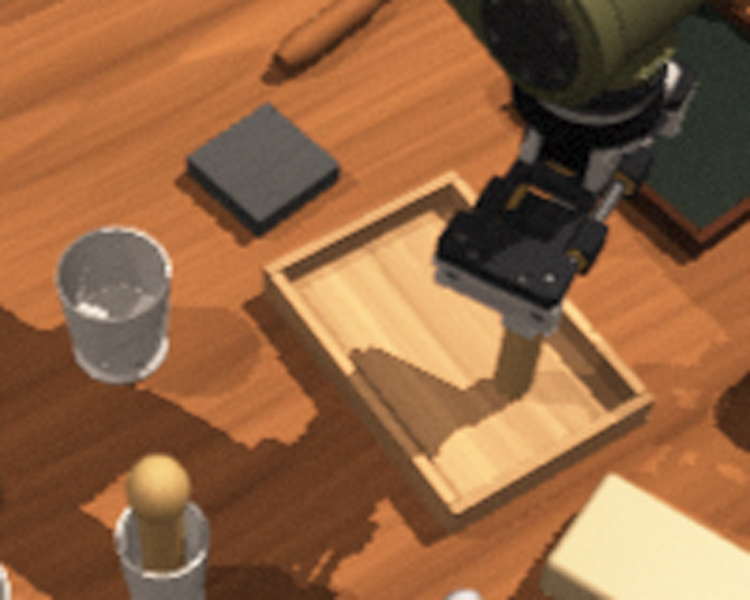

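View pics/w5.png

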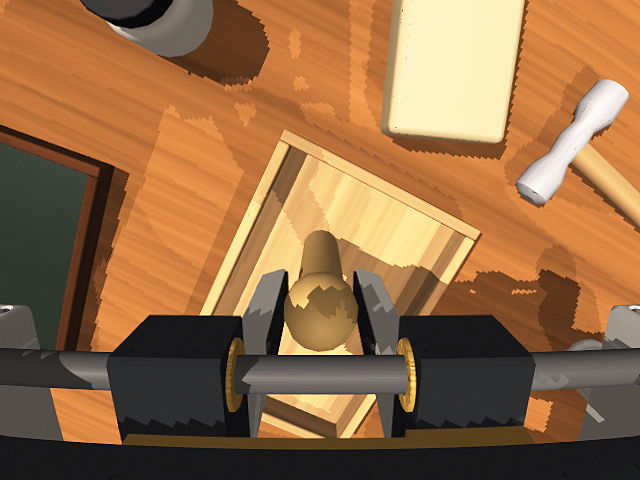

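>>> servo_tool([
  {"x": 0, "y": 0.001, "z": 0, "rx": 0, "ry": 0, "rz": 0, "grip": 0},
  {"x": 0, "y": 0.001, "z": 0, "rx": 0, "ry": 0, "rz": 0, "grip": 0},
  {"x": 0, "y": 0.001, "z": 0, "rx": 0, "ry": 0, "rz": 0, "grip": 0},
  {"x": 0, "y": 0.001, "z": 0, "rx": 0, "ry": 0, "rz": 0, "grip": 0},
  {"x": 0, "y": 0, "z": 0, "rx": 0, "ry": 0, "rz": 0, "grip": 0},
  {"x": 0, "y": -0.02, "z": 0, "rx": 0, "ry": 0, "rz": 0, "grip": 0},
  {"x": 0, "y": -0.06, "z": 0, "rx": 0, "ry": 0, "rz": 0, "grip": 0},
  {"x": 0, "y": -0.12, "z": 0, "rx": 0, "ry": 0, "rz": 0, "grip": 0},
  {"x": 0, "y": -0.17, "z": 0, "rx": 0, "ry": 0, "rz": 0, "grip": 0},
  {"x": 0.03, "y": -0.21, "z": -0.015, "rx": 0, "ry": 0, "rz": 0, "grip": 0},
  {"x": 0.09, "y": -0.22, "z": -0.045, "rx": 0, "ry": 0, "rz": 0, "grip": 0},
  {"x": 0.16, "y": -0.22, "z": -0.077, "rx": 0, "ry": 0, "rz": 0, "grip": 0},
  {"x": 0.23, "y": -0.22, "z": -0.11, "rx": 0, "ry": 0, "rz": 0, "grip": 0},
  {"x": 0.3, "y": -0.22, "z": -0.143, "rx": 0, "ry": 0, "rz": 0, "grip": 0},
  {"x": 0.36, "y": -0.22, "z": -0.172, "rx": 0, "ry": 0, "rz": 0, "grip": 0},
  {"x": 0.41, "y": -0.22, "z": -0.195, "rx": 0, "ry": 0, "rz": 0, "grip": 0},
  {"x": 0.445, "y": -0.22, "z": -0.212, "rx": 0, "ry": 0, "rz": 0, "grip": 0},
  {"x": 0.46, "y": -0.22, "z": -0.218, "rx": 0, "ry": 0, "rz": 0, "grip": 0},
  {"x": 0.462, "y": -0.22, "z": -0.219, "rx": 0, "ry": 0, "rz": 0, "grip": 0},
  {"x": 0.462, "y": -0.22, "z": -0.219, "rx": 0, "ry": 0, "rz": 0, "grip": 0},
])

```text
t: 7.13
eef_pos: [0.632, -0.1102, 0.2068]
tool_rot: [-1.571, -0.0, -1.117]
ft_force: [0.7, 0.4, -0.2]
gripper_width: 0.0938
```

Run:
```python
from h import *
s=observe();print(s['t'],s['ft_force'],s['gripper_width'],s['eef_pos']); snap('wrist','w6'); snap('scene','s6',(150,120,470,360),2.5)
print(proj('wrist',[.632,-.1105,.137]),proj('wrist',[.631,-.1105,.08]))
go([.6322,-.1105,.110])
```

```text
7.1333 [ 0.68326604  0.39847678 -0.22084998] 0.09383129060613266 [ 0.63204744 -0.11016134  0.20677728]
[321.29411517 248.85662996] [320.59022934 231.26317583]
tool units x,y,z: [ 0.0023  0.1934 -0.0009] mm [ 1.2 96.7 -0.5] len 0.097
```

View pics/s6.png

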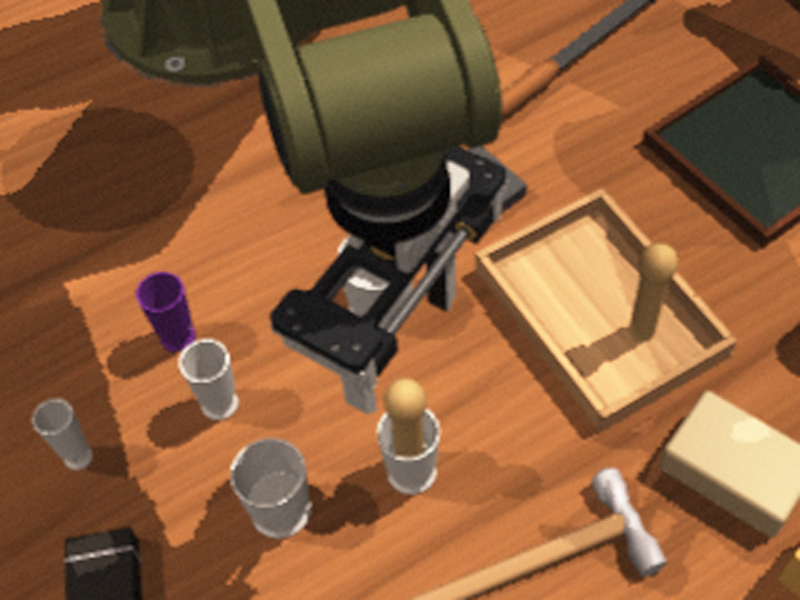

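View pics/w6.png

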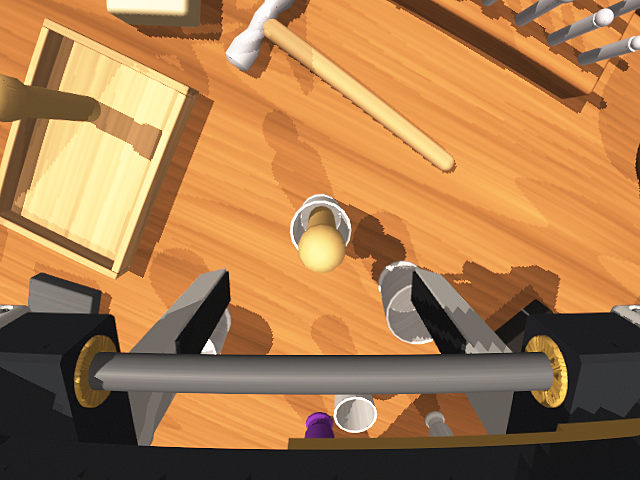

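>>> servo_tool([
  {"x": 0.001, "y": 0.03, "z": -0.001, "rx": 0, "ry": 0, "rz": 0, "grip": 60},
  {"x": 0.002, "y": 0.08, "z": -0.001, "rx": 0, "ry": 0, "rz": 0, "grip": 60},
  {"x": 0.002, "y": 0.13, "z": -0.001, "rx": 0, "ry": 0, "rz": 0, "grip": 60},
  {"x": 0.002, "y": 0.17, "z": -0.001, "rx": 0, "ry": 0, "rz": 0, "grip": 60},
  {"x": 0.002, "y": 0.19, "z": -0.001, "rx": 0, "ry": 0, "rz": 0, "grip": 60},
  {"x": 0.002, "y": 0.193, "z": -0.001, "rx": 0, "ry": 0, "rz": 0, "grip": 60},
  {"x": 0.002, "y": 0.193, "z": -0.001, "rx": 0, "ry": 0, "rz": 0, "grip": 255},
  {"x": 0.002, "y": 0.193, "z": -0.001, "rx": 0, "ry": 0, "rz": 0, "grip": 255},
  {"x": 0.002, "y": 0.193, "z": -0.001, "rx": 0, "ry": 0, "rz": 0, "grip": 255},
  {"x": 0.002, "y": 0.193, "z": -0.001, "rx": 0, "ry": 0, "rz": 0, "grip": 255},
  {"x": 0.002, "y": 0.193, "z": -0.001, "rx": 0, "ry": 0, "rz": 0, "grip": 255},
  {"x": 0.002, "y": 0.193, "z": -0.001, "rx": 0, "ry": 0, "rz": 0, "grip": 255},
  {"x": 0.002, "y": 0.193, "z": -0.001, "rx": 0, "ry": 0, "rz": 0, "grip": 255},
  {"x": 0.002, "y": 0.193, "z": -0.001, "rx": 0, "ry": 0, "rz": 0, "grip": 255},
  {"x": 0.002, "y": 0.17, "z": -0.001, "rx": 0, "ry": 0, "rz": 0, "grip": 255},
  {"x": 0.002, "y": 0.13, "z": -0.001, "rx": 0, "ry": 0, "rz": 0, "grip": 255},
  {"x": 0.002, "y": 0.09, "z": -0.001, "rx": 0, "ry": 0, "rz": 0, "grip": 255},
  {"x": 0.002, "y": 0.05, "z": -0.001, "rx": 0, "ry": 0, "rz": 0, "grip": 255},
  {"x": 0.002, "y": 0.03, "z": -0.001, "rx": 0, "ry": 0, "rz": 0, "grip": 255},
  {"x": 0.002, "y": 0.023, "z": -0.001, "rx": 0, "ry": 0, "rz": 0, "grip": 255},
])

```text
t: 8.9
eef_pos: [0.6325, -0.1119, 0.1973]
tool_rot: [-1.568, -0.002, -1.117]
ft_force: [-0.9, 0.4, -0.6]
gripper_width: 0.0331
```

Run:
```python
from h import *
s=observe();print(s['t'],s['ft_force'],s['gripper_width'],s['eef_pos']); snap('wrist','w7'); snap('scene','s7',(150,120,470,360),2.5)
go([.54,.105,.0956])
```

```text
8.9 [-0.93744725  0.41089696 -0.60025433] 0.03310770231264701 [ 0.63250278 -0.11190056  0.1973409 ]
tool units x,y,z: [-0.4703  0.1989  0.0247] mm [-235.1   99.4   12.4] len 0.256
```

View pics/w7.png

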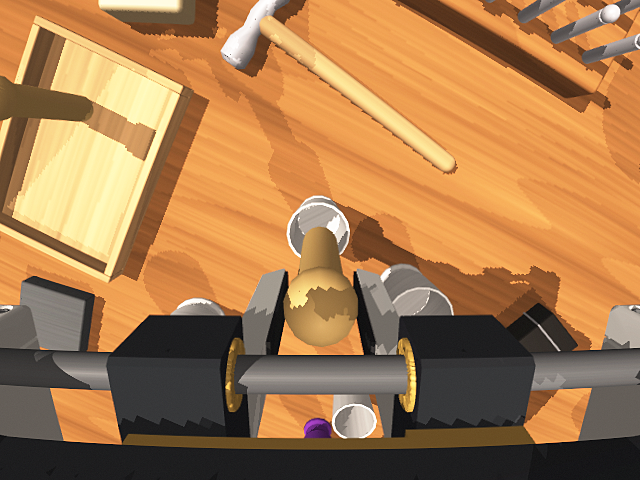

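>>> servo_tool([
  {"x": -0.02, "y": 0, "z": 0.001, "rx": 0, "ry": 0, "rz": 0, "grip": 255},
  {"x": -0.06, "y": 0, "z": 0.003, "rx": 0, "ry": 0, "rz": 0, "grip": 255},
  {"x": -0.12, "y": 0, "z": 0.006, "rx": 0, "ry": 0, "rz": 0, "grip": 255},
  {"x": -0.19, "y": 0, "z": 0.01, "rx": 0, "ry": 0, "rz": 0, "grip": 255},
  {"x": -0.26, "y": 0, "z": 0.014, "rx": 0, "ry": 0, "rz": 0, "grip": 255},
  {"x": -0.33, "y": 0, "z": 0.018, "rx": 0, "ry": 0, "rz": 0, "grip": 255},
  {"x": -0.39, "y": 0, "z": 0.021, "rx": 0, "ry": 0, "rz": 0, "grip": 255},
  {"x": -0.44, "y": 0, "z": 0.023, "rx": 0, "ry": 0, "rz": 0, "grip": 255},
  {"x": -0.465, "y": 0.01, "z": 0.025, "rx": 0, "ry": 0, "rz": 0, "grip": 255},
  {"x": -0.47, "y": 0.04, "z": 0.025, "rx": 0, "ry": 0, "rz": 0, "grip": 255},
  {"x": -0.47, "y": 0.08, "z": 0.025, "rx": 0, "ry": 0, "rz": 0, "grip": 255},
  {"x": -0.47, "y": 0.12, "z": 0.025, "rx": 0, "ry": 0, "rz": 0, "grip": 255},
  {"x": -0.47, "y": 0.155, "z": 0.025, "rx": 0, "ry": 0, "rz": 0, "grip": 255},
  {"x": -0.47, "y": 0.18, "z": 0.025, "rx": 0, "ry": 0, "rz": 0, "grip": 255},
  {"x": -0.47, "y": 0.192, "z": 0.025, "rx": 0, "ry": 0, "rz": 0, "grip": 255},
  {"x": -0.47, "y": 0.197, "z": 0.025, "rx": 0, "ry": 0, "rz": 0, "grip": 255},
  {"x": -0.47, "y": 0.197, "z": 0.025, "rx": 0, "ry": 0, "rz": 0, "grip": 255},
])

```text
t: 10.42
eef_pos: [0.5399, 0.1048, 0.0959]
tool_rot: [-1.572, 0.0, -1.117]
ft_force: [-0.2, 0.6, -1.1]
gripper_width: 0.0328
```

Run:
```python
from h import *
s=observe();print(s['t'],s['ft_force'],s['gripper_width'],s['eef_pos']); snap('scene','s8',(250,120,490,300),3.33); snap('top','t8')
go([.467,-.0455,.21])
```

```text
10.4167 [-0.18190077  0.6245657  -1.13989154] 0.03283721520982309 [0.53993848 0.10478099 0.09588105]
tool units x,y,z: [ 0.2061 -0.2262 -0.2637] mm [ 103.  -113.1 -131.9] len 0.202
```

View pics/s8.png

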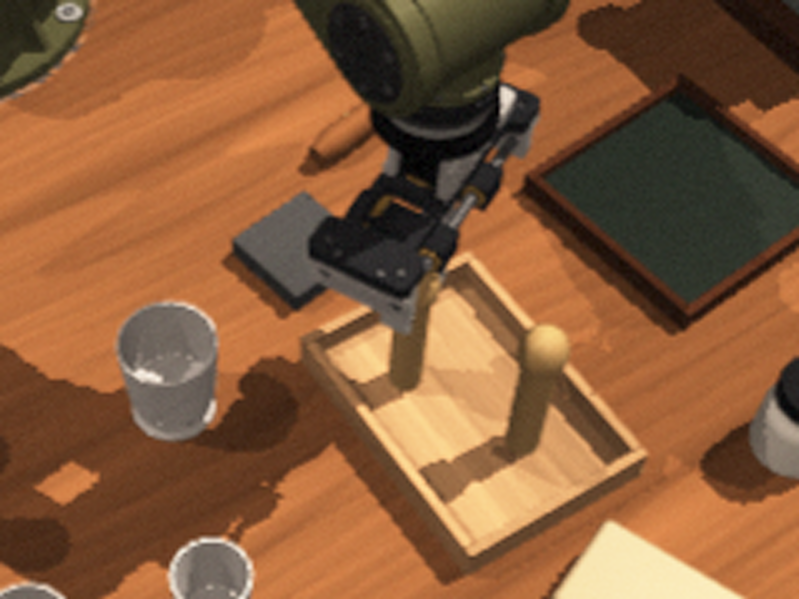

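View pics/t8.png

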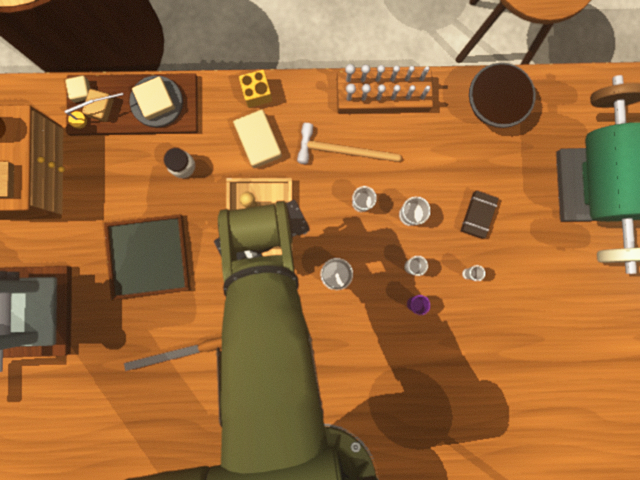

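>>> servo_tool([
  {"x": 0, "y": 0.0, "z": 0, "rx": 0, "ry": 0, "rz": 0, "grip": 0},
  {"x": 0, "y": 0.0, "z": 0, "rx": 0, "ry": 0, "rz": 0, "grip": 0},
  {"x": 0, "y": 0.0, "z": 0, "rx": 0, "ry": 0, "rz": 0, "grip": 0},
  {"x": 0, "y": 0.0, "z": 0, "rx": 0, "ry": 0, "rz": 0, "grip": 0},
  {"x": 0, "y": 0, "z": 0, "rx": 0, "ry": 0, "rz": 0, "grip": 0},
  {"x": 0, "y": -0.02, "z": 0, "rx": 0, "ry": 0, "rz": 0, "grip": 0},
  {"x": 0, "y": -0.06, "z": 0, "rx": 0, "ry": 0, "rz": 0, "grip": 0},
  {"x": 0, "y": -0.12, "z": 0, "rx": 0, "ry": 0, "rz": 0, "grip": 0},
  {"x": 0, "y": -0.18, "z": 0, "rx": 0, "ry": 0, "rz": 0, "grip": 0},
  {"x": 0, "y": -0.22, "z": 0, "rx": 0, "ry": 0, "rz": 0, "grip": 0},
  {"x": 0.02, "y": -0.226, "z": -0.025, "rx": 0, "ry": 0, "rz": 0, "grip": 0},
  {"x": 0.06, "y": -0.226, "z": -0.077, "rx": 0, "ry": 0, "rz": 0, "grip": 0},
  {"x": 0.1, "y": -0.226, "z": -0.128, "rx": 0, "ry": 0, "rz": 0, "grip": 0},
  {"x": 0.14, "y": -0.226, "z": -0.18, "rx": 0, "ry": 0, "rz": 0, "grip": 0},
  {"x": 0.18, "y": -0.226, "z": -0.23, "rx": 0, "ry": 0, "rz": 0, "grip": 0},
  {"x": 0.2, "y": -0.226, "z": -0.257, "rx": 0, "ry": 0, "rz": 0, "grip": 0},
  {"x": 0.206, "y": -0.226, "z": -0.264, "rx": 0, "ry": 0, "rz": 0, "grip": 0},
  {"x": 0.206, "y": -0.226, "z": -0.264, "rx": 0, "ry": 0, "rz": 0, "grip": 0},
  {"x": 0.206, "y": -0.226, "z": -0.264, "rx": 0, "ry": 0, "rz": 0, "grip": 0},
])

```text
t: 12.1
eef_pos: [0.4667, -0.0453, 0.2094]
tool_rot: [-1.571, 0.0, -1.117]
ft_force: [-0.5, 0.5, -1.1]
gripper_width: 0.094
```

Run:
```python
from h import *
s=observe();print(s['t'],s['ft_force'],s['gripper_width'],s['eef_pos']); snap('wrist','w9'); snap('scene','s9',(150,120,490,360),2.33)
print(proj('wrist',[.467,-.0455,.08]))
# rim ellipse predicted
for r in (.035,):
  for a in range(0,360,90): print(a,proj('wrist',[.467+r*np.cos(np.radians(a)),-.0455+r*np.sin(np.radians(a)),.08]).round(1))
go([.467,-.0455,.055])
```

```text
12.1 [-0.48584518  0.4768927  -1.08800833] 0.0940432296063994 [ 0.46672652 -0.04525674  0.20939968]
[320.69404164 229.06589957]
0 [339.3 192.1]
90 [283.3 211.2]
180 [303.  264.3]
270 [357.2 246.5]
tool units x,y,z: [ 0.0015  0.3086 -0.0005] mm [  0.7 154.3  -0.2] len 0.154
```

View pics/w9.png

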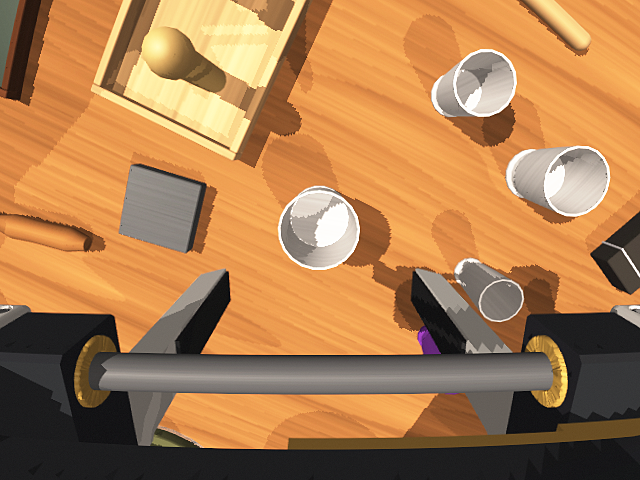

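View pics/s9.png

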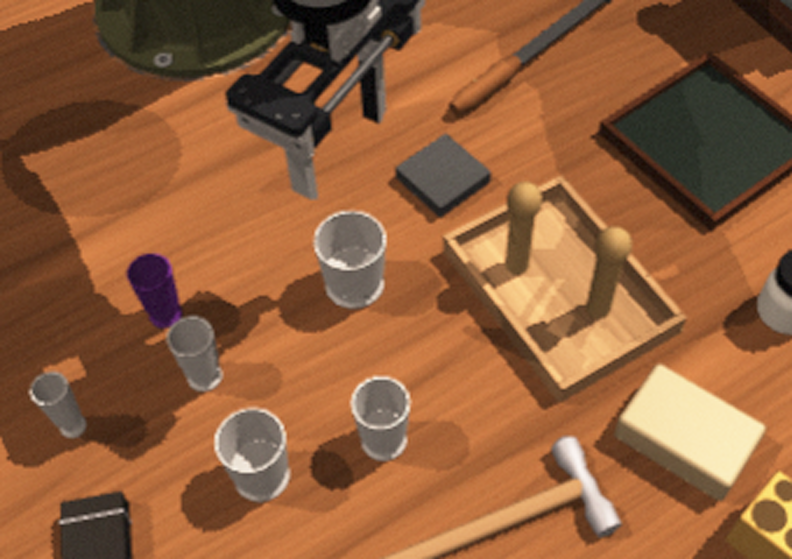

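>>> servo_tool([
  {"x": -0.001, "y": 0.03, "z": -0.001, "rx": 0, "ry": 0, "rz": 0, "grip": 0},
  {"x": -0.002, "y": 0.08, "z": -0.001, "rx": 0, "ry": 0, "rz": 0, "grip": 0},
  {"x": -0.002, "y": 0.14, "z": -0.001, "rx": 0, "ry": 0, "rz": 0, "grip": 0},
  {"x": -0.002, "y": 0.2, "z": -0.001, "rx": 0, "ry": 0, "rz": 0, "grip": 0},
  {"x": -0.002, "y": 0.25, "z": -0.001, "rx": 0, "ry": 0, "rz": 0, "grip": 0},
  {"x": -0.002, "y": 0.29, "z": -0.001, "rx": 0, "ry": 0, "rz": 0, "grip": 0},
  {"x": -0.002, "y": 0.31, "z": -0.001, "rx": 0, "ry": 0, "rz": 0, "grip": 0},
  {"x": -0.002, "y": 0.317, "z": -0.001, "rx": 0, "ry": 0, "rz": 0, "grip": 0},
  {"x": -0.002, "y": 0.318, "z": -0.001, "rx": 0, "ry": 0, "rz": 0, "grip": 0},
  {"x": -0.002, "y": 0.318, "z": -0.001, "rx": 0, "ry": 0, "rz": 0, "grip": 255},
  {"x": -0.002, "y": 0.318, "z": -0.001, "rx": 0, "ry": 0, "rz": 0, "grip": 255},
  {"x": -0.002, "y": 0.318, "z": -0.001, "rx": 0, "ry": 0, "rz": 0, "grip": 255},
  {"x": -0.002, "y": 0.318, "z": -0.001, "rx": 0, "ry": 0, "rz": 0, "grip": 255},
  {"x": -0.002, "y": 0.318, "z": -0.001, "rx": 0, "ry": 0, "rz": 0, "grip": 255},
  {"x": -0.002, "y": 0.318, "z": -0.001, "rx": 0, "ry": 0, "rz": 0, "grip": 255},
  {"x": -0.002, "y": 0.318, "z": -0.001, "rx": 0, "ry": 0, "rz": 0, "grip": 255},
  {"x": -0.002, "y": 0.318, "z": -0.001, "rx": 0, "ry": 0, "rz": 0, "grip": 255},
], squeeze=10)

```text
t: 13.62
eef_pos: [0.4661, -0.0447, 0.051]
tool_rot: [-1.57, -0.0, -1.117]
ft_force: [-1.5, 2.6, 6.5]
gripper_width: 0.0692
```

Run:
```python
from h import *
s=observe();print(s['t'],s['ft_force'],s['gripper_width'],s['eef_pos']); snap('wrist','w10')
```

```text
13.6167 [-1.54860778  2.61816217  6.45584198] 0.06920912057747144 [ 0.46610831 -0.04471455  0.05102316]
```

View pics/w10.png

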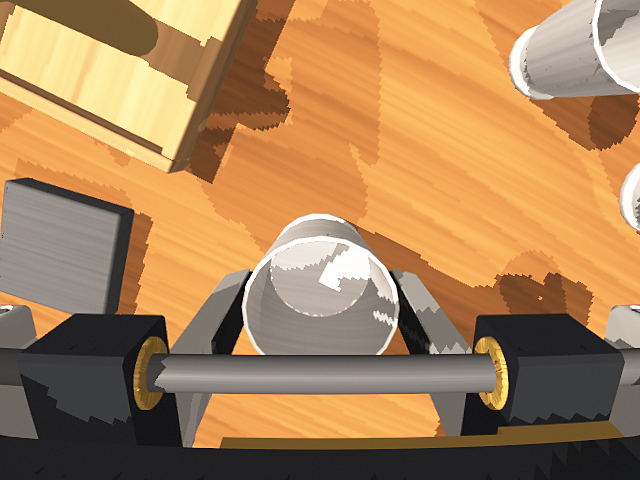

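>>> servo_tool([
  {"x": 0, "y": -0.01, "z": 0, "rx": 0, "ry": 0, "rz": 0, "grip": 255},
  {"x": 0, "y": -0.03, "z": 0, "rx": 0, "ry": 0, "rz": 0, "grip": 255},
  {"x": 0, "y": -0.06, "z": 0, "rx": 0, "ry": 0, "rz": 0, "grip": 255},
  {"x": 0, "y": -0.1, "z": 0, "rx": 0, "ry": 0, "rz": 0, "grip": 255},
  {"x": 0, "y": -0.14, "z": 0, "rx": 0, "ry": 0, "rz": 0, "grip": 255},
  {"x": 0, "y": -0.18, "z": 0, "rx": 0, "ry": 0, "rz": 0, "grip": 255},
  {"x": 0, "y": -0.22, "z": 0, "rx": 0, "ry": 0, "rz": 0, "grip": 255},
  {"x": 0, "y": -0.26, "z": 0, "rx": 0, "ry": 0, "rz": 0, "grip": 255},
  {"x": 0, "y": -0.3, "z": 0, "rx": 0, "ry": 0, "rz": 0, "grip": 255},
  {"x": 0, "y": -0.325, "z": 0, "rx": 0, "ry": 0, "rz": 0, "grip": 255},
  {"x": 0, "y": -0.335, "z": 0, "rx": 0, "ry": 0, "rz": 0, "grip": 255},
  {"x": 0, "y": -0.336, "z": 0, "rx": 0, "ry": 0, "rz": 0, "grip": 255},
], squeeze=10)

```text
t: 14.67
eef_pos: [0.466, -0.0449, 0.2196]
tool_rot: [-1.569, -0.001, -1.117]
ft_force: [0.7, -0.3, -3.3]
gripper_width: 0.0691
```

Run:
```python
from h import *
s=observe();print(s['t'],s['ft_force'],s['gripper_width'],s['eef_pos']); snap('wrist','w11'); snap('scene','s11',(150,60,490,300),2.33)
# felt tray corners from dark mask in top0
im=cv2.imread('pics/t8_raw.png')
hsv=cv2.cvtColor(im,cv2.COLOR_BGR2HSV); print(hsv[255,147])
m=((hsv[...,2]<110)&(hsv[...,0]>25)&(hsv[...,0]<110)).astype('uint8'); m[:, :95]=0; m[:200]=0;m[310:]=0;m[:,200:]=0
m=cv2.morphologyEx(m,cv2.MORPH_OPEN,np.ones((3,3)))
c=max(cv2.findContours(m,0,2)[0],key=cv2.contourArea); r=cv2.minAreaRect(c); b=cv2.boxPoints(r); print(r)
P=np.array([onz('top',*q,.010) for q in b]); print(P.round(4),P.mean(0),np.linalg.norm(P[0]-P[1]),np.linalg.norm(P[1]-P[2]))
```

```text
14.6667 [ 0.65491579 -0.27674918 -3.28611629] 0.0691393035115632 [ 0.46595341 -0.04491351  0.21958988]
[33 58 84]
((146.97079467773438, 256.58026123046875), (67.78105926513672, 66.59661102294922), 83.41805267333984)
[[0.5881 0.4693 0.01  ]
 [0.6021 0.3182 0.01  ]
 [0.4467 0.3012 0.01  ]
 [0.4334 0.451  0.01  ]] [0.5175625  0.38493906 0.01      ] 0.1518118691032406 0.15637453862289089
```

View pics/w11.png

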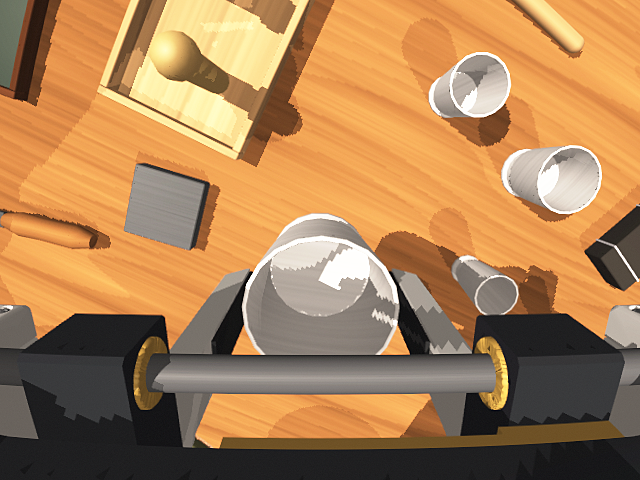

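View pics/s11.png

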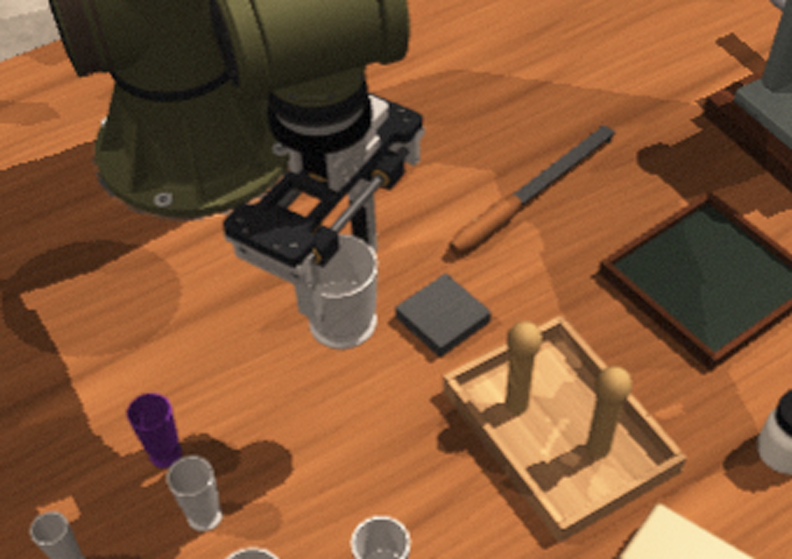

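Run:
```python
from h import *
# rim: left 243, right 399, top ~237 -> predict projection of rim points in tool frame with z offset dz
R,p=pose()
for dz in (-.004,-.002,0,.002):
  g=lambda x,z:proj('wrist',R@np.array([x,-.029,z])+p).round(1)
  print(dz,g(-.035,dz),g(.035,dz),g(0,dz+.035))
go([.518,.384,.2195])
```

```text
-0.004 [240.3 317.6] [398.6 317.7] [319.5 241.1]
-0.002 [240.  313.4] [398.9 313.5] [319.5 236.4]
0 [239.8 309.3] [399.2 309.4] [319.5 231.7]
0.002 [239.5 305.1] [399.4 305.2] [319.5 227. ]
tool units x,y,z: [-0.7248 -0.0031  0.4704] mm [-362.4   -1.6  235.2] len 0.432
```

>>> servo_tool([
  {"x": -0.02, "y": 0, "z": 0.013, "rx": 0, "ry": 0, "rz": 0, "grip": 255},
  {"x": -0.055, "y": 0, "z": 0.036, "rx": 0, "ry": 0, "rz": 0, "grip": 255},
  {"x": -0.1, "y": 0, "z": 0.065, "rx": 0, "ry": 0, "rz": 0, "grip": 255},
  {"x": -0.15, "y": 0, "z": 0.098, "rx": 0, "ry": 0, "rz": 0, "grip": 255},
  {"x": -0.2, "y": 0, "z": 0.131, "rx": 0, "ry": 0, "rz": 0, "grip": 255},
  {"x": -0.25, "y": 0, "z": 0.163, "rx": 0, "ry": 0, "rz": 0, "grip": 255},
  {"x": -0.3, "y": 0, "z": 0.196, "rx": 0, "ry": 0, "rz": 0, "grip": 255},
  {"x": -0.35, "y": 0, "z": 0.229, "rx": 0, "ry": 0, "rz": 0, "grip": 255},
  {"x": -0.4, "y": 0, "z": 0.262, "rx": 0, "ry": 0, "rz": 0, "grip": 255},
  {"x": -0.45, "y": 0, "z": 0.294, "rx": 0, "ry": 0, "rz": 0, "grip": 255},
  {"x": -0.5, "y": 0, "z": 0.327, "rx": 0, "ry": 0, "rz": 0, "grip": 255},
  {"x": -0.55, "y": 0, "z": 0.36, "rx": 0, "ry": 0, "rz": 0, "grip": 255},
  {"x": -0.6, "y": 0, "z": 0.392, "rx": 0, "ry": 0, "rz": 0, "grip": 255},
  {"x": -0.645, "y": 0, "z": 0.422, "rx": 0, "ry": 0, "rz": 0, "grip": 255},
  {"x": -0.685, "y": 0, "z": 0.448, "rx": 0, "ry": 0, "rz": 0, "grip": 255},
  {"x": -0.71, "y": 0, "z": 0.464, "rx": 0, "ry": 0, "rz": 0, "grip": 255},
  {"x": -0.722, "y": 0, "z": 0.472, "rx": 0, "ry": 0, "rz": 0, "grip": 255},
  {"x": -0.725, "y": 0, "z": 0.474, "rx": 0, "ry": 0, "rz": 0, "grip": 255},
  {"x": -0.725, "y": 0, "z": 0.474, "rx": 0, "ry": 0, "rz": 0, "grip": 255},
], squeeze=10)

```text
t: 16.35
eef_pos: [0.5198, 0.3845, 0.2175]
tool_rot: [-1.572, -0.0, -1.117]
ft_force: [-0.9, -0.4, -3.4]
gripper_width: 0.0696
```

Run:
```python
from h import *
s=observe();print(s['t'],s['ft_force'],s['gripper_width'],s['eef_pos']); snap('wrist','w12'); snap('top','t12',(60,160,260,310),4)
go([.518,.384,.060])
```

```text
16.35 [-0.92743725 -0.36648113 -3.44715014] 0.06964889987649946 [0.51975899 0.38450805 0.21753819]
tool units x,y,z: [-0.0019  0.3165 -0.0033] mm [ -1.  158.2  -1.7] len 0.158
```

View pics/w12.png

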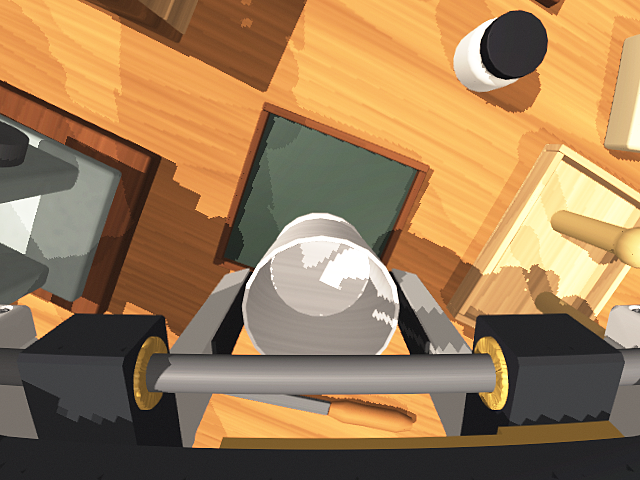

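View pics/t12.png

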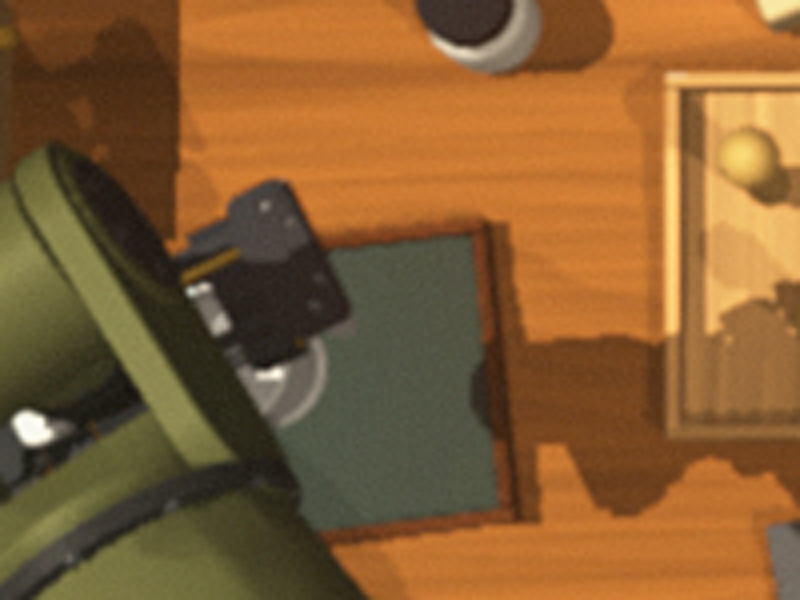

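Run:
```python
from h import *
a=onz('wrist',266,104,.02);b=onz('wrist',432,168,.02);c=onz('wrist',217,263,.02)
print(a,b,c,np.linalg.norm(a-b),np.linalg.norm(a-c))
e=(b-a)/np.linalg.norm(b-a); n=np.array([e[1],-e[0],0]); n*=np.sign(n@(c-a)); print((a+b)/2+n*.088)
```

```text
[0.59427087 0.47811844 0.02      ] [0.61167276 0.3030189  0.02      ] [0.42373784 0.45947376 0.02      ] 0.1759621418935559 0.17154923023214808
[0.51540321 0.38186585 0.02      ]
```

>>> servo_tool([
  {"x": 0, "y": 0.03, "z": 0, "rx": 0, "ry": 0, "rz": 0, "grip": 255},
  {"x": 0, "y": 0.07, "z": 0, "rx": 0, "ry": 0, "rz": 0, "grip": 255},
  {"x": 0, "y": 0.11, "z": 0, "rx": 0, "ry": 0, "rz": 0, "grip": 255},
  {"x": 0, "y": 0.15, "z": 0, "rx": 0, "ry": 0, "rz": 0, "grip": 255},
  {"x": 0, "y": 0.19, "z": 0, "rx": 0, "ry": 0, "rz": 0, "grip": 255},
  {"x": 0, "y": 0.22, "z": 0, "rx": 0, "ry": 0, "rz": 0, "grip": 255},
  {"x": 0, "y": 0.24, "z": 0, "rx": 0, "ry": 0, "rz": 0, "grip": 255},
  {"x": 0, "y": 0.25, "z": 0, "rx": 0, "ry": 0, "rz": 0, "grip": 255},
  {"x": 0, "y": 0.25, "z": 0, "rx": 0, "ry": 0, "rz": 0, "grip": 255},
], squeeze=10)

```text
t: 17.2
eef_pos: [0.5198, 0.3843, 0.0929]
tool_rot: [-1.572, -0.0, -1.118]
ft_force: [-0.2, -0.9, -2.2]
gripper_width: 0.0697
```

>>> servo_tool([
  {"x": -0.001, "y": 0.015, "z": -0.003, "rx": 0, "ry": 0, "rz": 0, "grip": 255},
  {"x": -0.001, "y": 0.03, "z": -0.003, "rx": 0, "ry": 0, "rz": 0, "grip": 255},
  {"x": -0.001, "y": 0.045, "z": -0.003, "rx": 0, "ry": 0, "rz": 0, "grip": 255},
  {"x": -0.001, "y": 0.055, "z": -0.003, "rx": 0, "ry": 0, "rz": 0, "grip": 255},
  {"x": -0.001, "y": 0.06, "z": -0.003, "rx": 0, "ry": 0, "rz": 0, "grip": 255},
  {"x": -0.001, "y": 0.062, "z": -0.003, "rx": 0, "ry": 0, "rz": 0, "grip": 255},
  {"x": -0.001, "y": 0.063, "z": -0.003, "rx": 0, "ry": 0, "rz": 0, "grip": 255},
  {"x": -0.001, "y": 0.064, "z": -0.003, "rx": 0, "ry": 0, "rz": 0, "grip": 255},
  {"x": -0.001, "y": 0.064, "z": -0.003, "rx": 0, "ry": 0, "rz": 0, "grip": 255},
], squeeze=10)

```text
t: 17.95
eef_pos: [0.5184, 0.3847, 0.0617]
tool_rot: [-1.57, 0.0, -1.117]
ft_force: [-0.1, -1.1, -3.2]
gripper_width: 0.07
```

Run:
```python
from h import *
s=observe();print(s['t'],s['ft_force'],s['gripper_width'],s['eef_pos']); snap('wrist','w13'); snap('scene','s13',(370,70,570,230),3.75)
```

```text
17.95 [-0.13509857 -1.122963   -3.2245902 ] 0.07004935467699529 [0.5184324  0.3847393  0.06165608]
```

View pics/s13.png

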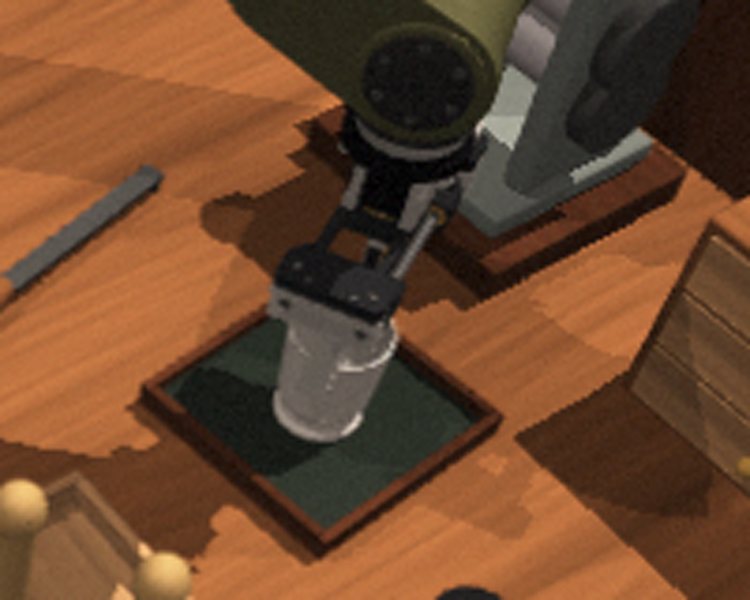

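>>> servo_tool([
  {"x": 0, "y": 0.001, "z": 0, "rx": 0, "ry": 0, "rz": 0, "grip": 255},
  {"x": 0, "y": 0.002, "z": 0, "rx": 0, "ry": 0, "rz": 0, "grip": 255},
  {"x": 0, "y": 0.003, "z": 0, "rx": 0, "ry": 0, "rz": 0, "grip": 255},
  {"x": 0, "y": 0.003, "z": 0, "rx": 0, "ry": 0, "rz": 0, "grip": 255},
  {"x": 0, "y": 0.003, "z": 0, "rx": 0, "ry": 0, "rz": 0, "grip": 255},
], squeeze=10)

```text
t: 18.47
eef_pos: [0.5187, 0.3851, 0.0611]
tool_rot: [-1.569, 0.0, -1.117]
ft_force: [-2.5, 0.2, 5.7]
gripper_width: 0.0695
```

>>> servo_tool([
  {"x": 0, "y": 0, "z": 0, "rx": 0, "ry": 0, "rz": 0, "grip": 0},
  {"x": 0, "y": 0, "z": 0, "rx": 0, "ry": 0, "rz": 0, "grip": 0},
  {"x": 0, "y": 0, "z": 0, "rx": 0, "ry": 0, "rz": 0, "grip": 0},
  {"x": 0, "y": 0, "z": 0, "rx": 0, "ry": 0, "rz": 0, "grip": 0},
  {"x": 0, "y": 0, "z": 0, "rx": 0, "ry": 0, "rz": 0, "grip": 0},
  {"x": 0, "y": -0.03, "z": 0, "rx": 0, "ry": 0, "rz": 0, "grip": 0},
  {"x": 0, "y": -0.08, "z": 0, "rx": 0, "ry": 0, "rz": 0, "grip": 0},
  {"x": 0, "y": -0.14, "z": 0, "rx": 0, "ry": 0, "rz": 0, "grip": 0},
  {"x": 0, "y": -0.2, "z": 0, "rx": 0, "ry": 0, "rz": 0, "grip": 0},
  {"x": 0, "y": -0.26, "z": 0, "rx": 0, "ry": 0, "rz": 0, "grip": 0},
  {"x": 0, "y": -0.31, "z": 0, "rx": 0, "ry": 0, "rz": 0, "grip": 0},
  {"x": 0, "y": -0.33, "z": 0, "rx": 0, "ry": 0, "rz": 0, "grip": 0},
  {"x": 0, "y": -0.33, "z": 0, "rx": 0, "ry": 0, "rz": 0, "grip": 0},
])

```text
t: 19.55
eef_pos: [0.5189, 0.3851, 0.2272]
tool_rot: [-1.567, 0.0, -1.117]
ft_force: [0.1, 0.3, -0.2]
gripper_width: 0.0937
```

Run:
```python
from h import *
s=observe();print(s['t'],s['ft_force'],s['gripper_width'],s['eef_pos']); snap('wrist','w14'); snap('top','t14')
print(proj('wrist',[.5165,.3835,.09]))
go([.601,-.224,.21])
```

```text
19.55 [ 0.09036842  0.26635255 -0.15775649] 0.09369804580909538 [0.51891803 0.38506545 0.22719849]
[320.06432649 229.53841078]
tool units x,y,z: [ 1.1665  0.0275 -0.3843] mm [ 583.3   13.8 -192.2] len 0.614
```

View pics/w14.png

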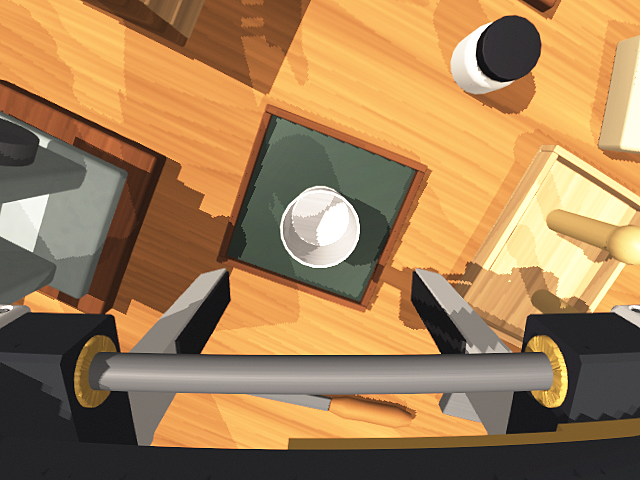

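View pics/t14.png

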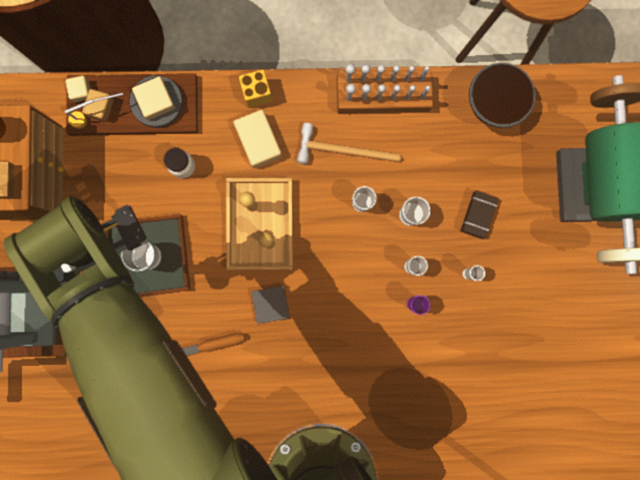

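Run:
```python
from h import *
tp=pose()
P=np.array([onz('wrist',u,v,.02,tp) for u,v in [(270,104),(430,167),(366,308),(220,262)]]); print(P.round(4),P.mean(0),[np.linalg.norm(P[i]-P[i-1]).round(4) for i in range(4)])
im=cv2.imread('pics/w14_raw.png'); c=im[150:310,210:430]; cv2.imwrite('pics/c14.png',cv2.resize(c,None,fx=3.6,fy=3.6,interpolation=cv2.INTER_CUBIC))
for a in (0,90,180,270): print(proj('wrist',[.5175+.035*np.cos(np.radians(a)),.384+.035*np.sin(np.radians(a)),.09],tp))
```

```text
[[0.5939 0.4759 0.02  ]
 [0.6099 0.3044 0.02  ]
 [0.4435 0.2907 0.02  ]
 [0.4219 0.458  0.02  ]] [0.51728073 0.38225749 0.02      ] [np.float64(0.173), np.float64(0.1722), np.float64(0.1669), np.float64(0.1686)]
[338.34003968 191.77537607]
[283.06926643 210.66917787]
[302.6189386  263.07804043]
[356.17883696 245.48180636]
```

View pics/c14.png

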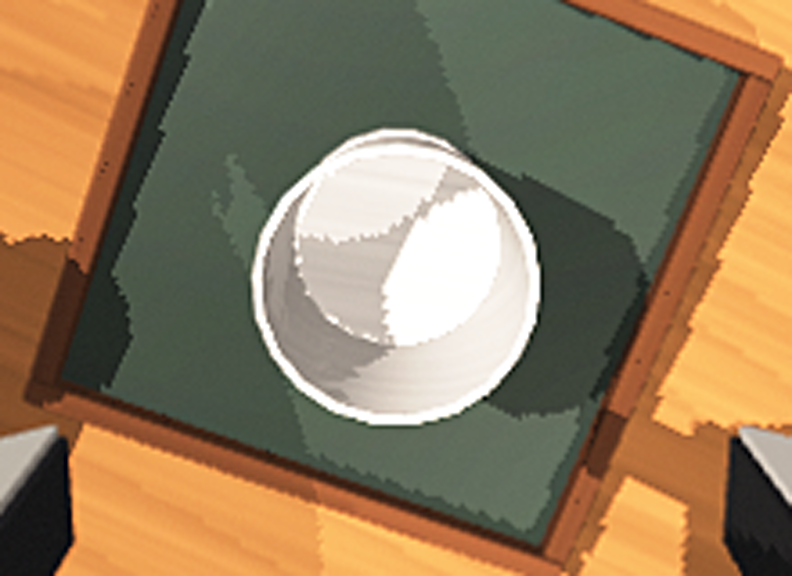

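>>> servo_tool([
  {"x": 0.02, "y": 0, "z": -0.007, "rx": 0, "ry": 0, "rz": 0, "grip": 0},
  {"x": 0.07, "y": 0, "z": -0.023, "rx": 0, "ry": 0, "rz": 0, "grip": 0},
  {"x": 0.14, "y": 0, "z": -0.046, "rx": 0, "ry": 0, "rz": 0, "grip": 0},
  {"x": 0.2, "y": 0, "z": -0.066, "rx": 0, "ry": 0, "rz": 0, "grip": 0},
  {"x": 0.26, "y": 0, "z": -0.086, "rx": 0, "ry": 0, "rz": 0, "grip": 0},
  {"x": 0.32, "y": 0, "z": -0.105, "rx": 0, "ry": 0, "rz": 0, "grip": 0},
  {"x": 0.38, "y": 0, "z": -0.125, "rx": 0, "ry": 0, "rz": 0, "grip": 0},
  {"x": 0.44, "y": 0, "z": -0.145, "rx": 0, "ry": 0, "rz": 0, "grip": 0},
  {"x": 0.5, "y": 0, "z": -0.165, "rx": 0, "ry": 0, "rz": 0, "grip": 0},
  {"x": 0.56, "y": 0, "z": -0.184, "rx": 0, "ry": 0, "rz": 0, "grip": 0},
  {"x": 0.62, "y": 0, "z": -0.204, "rx": 0, "ry": 0, "rz": 0, "grip": 0},
  {"x": 0.68, "y": 0, "z": -0.224, "rx": 0, "ry": 0, "rz": 0, "grip": 0},
  {"x": 0.74, "y": 0, "z": -0.244, "rx": 0, "ry": 0, "rz": 0, "grip": 0},
  {"x": 0.8, "y": 0, "z": -0.264, "rx": 0, "ry": 0, "rz": 0, "grip": 0},
  {"x": 0.86, "y": 0, "z": -0.283, "rx": 0, "ry": 0, "rz": 0, "grip": 0},
  {"x": 0.91, "y": 0, "z": -0.3, "rx": 0, "ry": 0, "rz": 0, "grip": 0},
  {"x": 0.95, "y": 0, "z": -0.313, "rx": 0, "ry": 0, "rz": 0, "grip": 0},
  {"x": 0.97, "y": 0, "z": -0.32, "rx": 0, "ry": 0, "rz": 0, "grip": 0},
])

```text
t: 21.15
eef_pos: [0.5863, -0.1241, 0.2231]
tool_rot: [-1.573, 0.002, -1.119]
ft_force: [-0.5, 0.6, 0.4]
gripper_width: 0.0939
```

Run:
```python
from h import *
s=observe();print(s['t'],s['ft_force'],s['gripper_width'],s['eef_pos']); snap('wrist','w15'); snap('top','t15')
go([.601,-.224,.21])
```

```text
21.15 [-0.46216181  0.62111661  0.35542614] 0.09389444344776028 [ 0.58629267 -0.12414902  0.22307407]
tool units x,y,z: [ 0.1949  0.0268 -0.0622] mm [ 97.4  13.4 -31.1] len 0.103
```

View pics/t15.png

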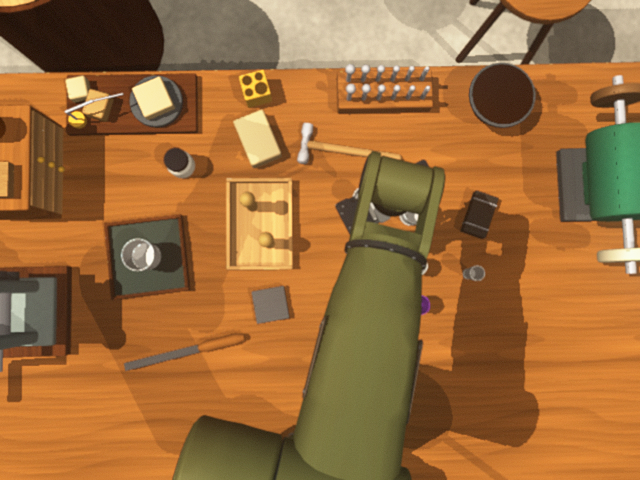

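>>> servo_tool([
  {"x": 0.03, "y": 0.005, "z": -0.01, "rx": 0, "ry": 0, "rz": 0, "grip": 0},
  {"x": 0.08, "y": 0.01, "z": -0.026, "rx": 0, "ry": 0, "rz": 0, "grip": 0},
  {"x": 0.13, "y": 0.02, "z": -0.042, "rx": 0, "ry": 0, "rz": 0, "grip": 0},
  {"x": 0.17, "y": 0.026, "z": -0.054, "rx": 0, "ry": 0, "rz": 0, "grip": 0},
  {"x": 0.19, "y": 0.026, "z": -0.061, "rx": 0, "ry": 0, "rz": 0, "grip": 0},
  {"x": 0.195, "y": 0.026, "z": -0.062, "rx": 0, "ry": 0, "rz": 0, "grip": 0},
  {"x": 0.195, "y": 0.026, "z": -0.062, "rx": 0, "ry": 0, "rz": 0, "grip": 0},
  {"x": 0.195, "y": 0.026, "z": -0.062, "rx": 0, "ry": 0, "rz": 0, "grip": 0},
])

```text
t: 21.92
eef_pos: [0.6021, -0.2215, 0.2121]
tool_rot: [-1.571, 0.0, -1.116]
ft_force: [-0.5, 0.2, -0.5]
gripper_width: 0.0943
```

Run:
```python
from h import *
s=observe();print(s['t'],s['ft_force'],s['gripper_width'],s['eef_pos']); tp=pose(); snap('wrist','w16')
print(proj('wrist',[.601,-.224,.08],tp))
go([.601,-.224,.060])
```

```text
21.9167 [-0.52679344  0.24350868 -0.4959972 ] 0.09432222990463592 [ 0.60213683 -0.2214772   0.21213052]
[321.90712284 230.50006905]
tool units x,y,z: [ 0.0037  0.3045 -0.0046] mm [  1.8 152.3  -2.3] len 0.152
```

View pics/w16.png

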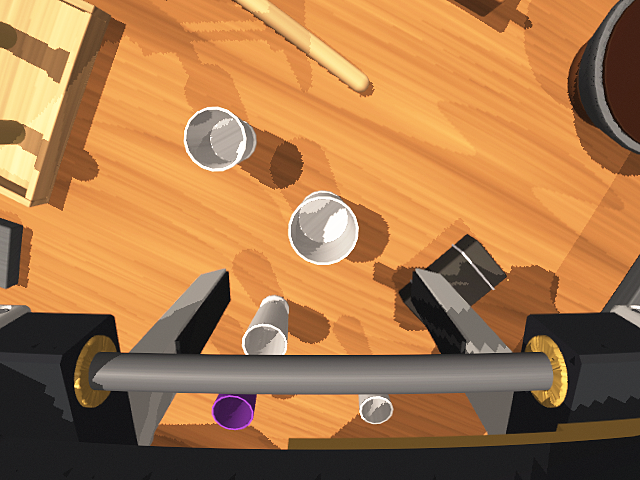

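>>> servo_tool([
  {"x": 0.003, "y": 0.03, "z": -0.002, "rx": 0, "ry": 0, "rz": 0, "grip": 0},
  {"x": 0.006, "y": 0.08, "z": -0.003, "rx": 0, "ry": 0, "rz": 0, "grip": 0},
  {"x": 0.006, "y": 0.14, "z": -0.003, "rx": 0, "ry": 0, "rz": 0, "grip": 0},
  {"x": 0.006, "y": 0.2, "z": -0.003, "rx": 0, "ry": 0, "rz": 0, "grip": 0},
  {"x": 0.006, "y": 0.25, "z": -0.003, "rx": 0, "ry": 0, "rz": 0, "grip": 0},
  {"x": 0.006, "y": 0.285, "z": -0.003, "rx": 0, "ry": 0, "rz": 0, "grip": 0},
  {"x": 0.006, "y": 0.3, "z": -0.003, "rx": 0, "ry": 0, "rz": 0, "grip": 0},
  {"x": 0.006, "y": 0.304, "z": -0.003, "rx": 0, "ry": 0, "rz": 0, "grip": 0},
  {"x": 0.006, "y": 0.304, "z": -0.003, "rx": 0, "ry": 0, "rz": 0, "grip": 0},
  {"x": 0.006, "y": 0.304, "z": -0.003, "rx": 0, "ry": 0, "rz": 0, "grip": 255},
  {"x": 0.006, "y": 0.304, "z": -0.003, "rx": 0, "ry": 0, "rz": 0, "grip": 255},
  {"x": 0.006, "y": 0.304, "z": -0.003, "rx": 0, "ry": 0, "rz": 0, "grip": 255},
  {"x": 0.006, "y": 0.304, "z": -0.003, "rx": 0, "ry": 0, "rz": 0, "grip": 255},
  {"x": 0.006, "y": 0.304, "z": -0.003, "rx": 0, "ry": 0, "rz": 0, "grip": 255},
  {"x": 0.006, "y": 0.304, "z": -0.003, "rx": 0, "ry": 0, "rz": 0, "grip": 255},
  {"x": 0.006, "y": 0.304, "z": -0.003, "rx": 0, "ry": 0, "rz": 0, "grip": 255},
  {"x": 0.006, "y": 0.304, "z": -0.003, "rx": 0, "ry": 0, "rz": 0, "grip": 255},
  {"x": 0.006, "y": 0.304, "z": -0.003, "rx": 0, "ry": 0, "rz": 0, "grip": 255},
  {"x": 0.006, "y": 0.304, "z": -0.003, "rx": 0, "ry": 0, "rz": 0, "grip": 255},
], squeeze=10)

```text
t: 23.55
eef_pos: [0.6021, -0.2259, 0.0602]
tool_rot: [-1.571, -0.0, -1.117]
ft_force: [-1.2, 1.7, 4.7]
gripper_width: 0.0604
```

>>> servo_tool([
  {"x": 0, "y": -0.01, "z": 0, "rx": 0, "ry": 0, "rz": 0, "grip": 255},
  {"x": 0, "y": -0.03, "z": 0, "rx": 0, "ry": 0, "rz": 0, "grip": 255},
  {"x": 0, "y": -0.06, "z": 0, "rx": 0, "ry": 0, "rz": 0, "grip": 255},
  {"x": 0, "y": -0.1, "z": 0, "rx": 0, "ry": 0, "rz": 0, "grip": 255},
  {"x": 0, "y": -0.14, "z": 0, "rx": 0, "ry": 0, "rz": 0, "grip": 255},
  {"x": 0, "y": -0.18, "z": 0, "rx": 0, "ry": 0, "rz": 0, "grip": 255},
  {"x": 0, "y": -0.22, "z": 0, "rx": 0, "ry": 0, "rz": 0, "grip": 255},
  {"x": 0, "y": -0.26, "z": 0, "rx": 0, "ry": 0, "rz": 0, "grip": 255},
  {"x": 0, "y": -0.3, "z": 0, "rx": 0, "ry": 0, "rz": 0, "grip": 255},
  {"x": 0, "y": -0.325, "z": 0, "rx": 0, "ry": 0, "rz": 0, "grip": 255},
  {"x": 0, "y": -0.335, "z": 0, "rx": 0, "ry": 0, "rz": 0, "grip": 255},
  {"x": 0, "y": -0.336, "z": 0, "rx": 0, "ry": 0, "rz": 0, "grip": 255},
], squeeze=10)

```text
t: 24.55
eef_pos: [0.6022, -0.2262, 0.2293]
tool_rot: [-1.57, -0.002, -1.117]
ft_force: [-0.5, 0.0, -1.9]
gripper_width: 0.0607
```

Run:
```python
from h import *
s=observe();print(s['t'],s['ft_force'],s['gripper_width'],s['eef_pos']); snap('wrist','w17'); snap('scene','s17'); 
R,p=pose()
for dz in (-.004,-.002,0,.002):
  g=lambda x,z:proj('wrist',R@np.array([x,-.020,z])+p).round(1)
  print(dz,g(-.0305,dz),g(.0305,dz),g(0,dz+.0305))
go([.5165,.3835,.2195])
```

```text
24.55 [-0.50431983  0.0263703  -1.93960111] 0.06069166944890551 [ 0.6021648  -0.22616298  0.22929243]
-0.004 [253.9 308.9] [385.1 309. ] [319.5 245.7]
-0.002 [253.7 304.9] [385.3 305. ] [319.5 241.4]
0 [253.5 300.9] [385.5 301. ] [319.5 237. ]
0.002 [253.3 296.9] [385.7 297. ] [319.5 232.5]
tool units x,y,z: [-1.1702  0.016   0.3811] mm [-585.1    8.   190.5] len 0.615
```

View pics/w17.png

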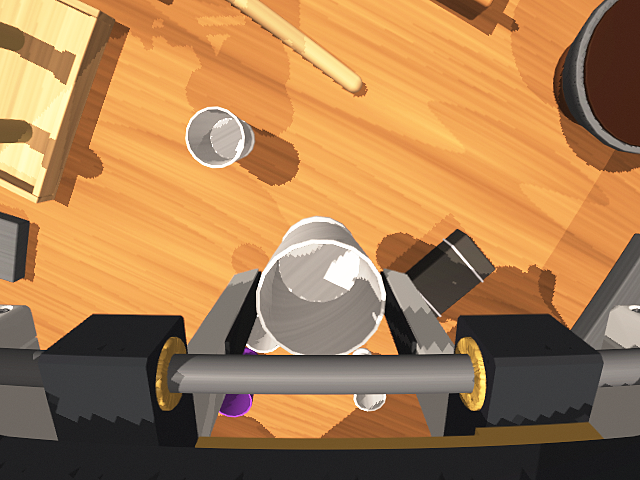

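View pics/s17.png

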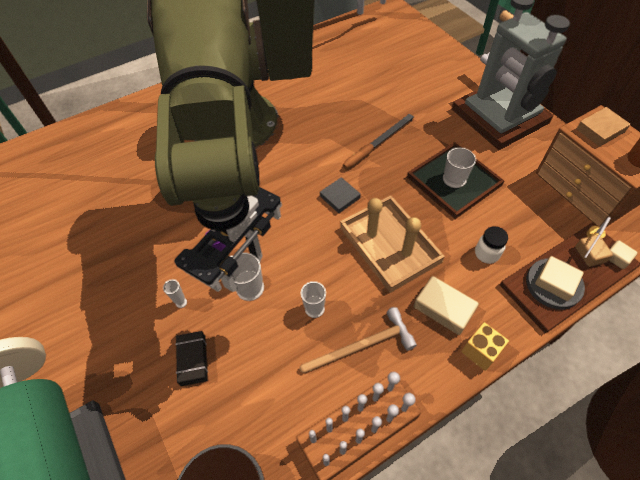

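>>> servo_tool([
  {"x": -0.015, "y": 0, "z": 0.005, "rx": 0, "ry": 0, "rz": 0, "grip": 255},
  {"x": -0.045, "y": 0, "z": 0.015, "rx": 0, "ry": 0, "rz": 0, "grip": 255},
  {"x": -0.09, "y": 0, "z": 0.03, "rx": 0, "ry": 0, "rz": 0, "grip": 255},
  {"x": -0.14, "y": 0, "z": 0.046, "rx": 0, "ry": 0, "rz": 0, "grip": 255},
  {"x": -0.19, "y": 0, "z": 0.062, "rx": 0, "ry": 0, "rz": 0, "grip": 255},
  {"x": -0.24, "y": 0, "z": 0.079, "rx": 0, "ry": 0, "rz": 0, "grip": 255},
  {"x": -0.29, "y": 0, "z": 0.095, "rx": 0, "ry": 0, "rz": 0, "grip": 255},
  {"x": -0.34, "y": 0, "z": 0.111, "rx": 0, "ry": 0, "rz": 0, "grip": 255},
  {"x": -0.39, "y": 0, "z": 0.128, "rx": 0, "ry": 0, "rz": 0, "grip": 255},
  {"x": -0.44, "y": 0, "z": 0.144, "rx": 0, "ry": 0, "rz": 0, "grip": 255},
  {"x": -0.49, "y": 0, "z": 0.161, "rx": 0, "ry": 0, "rz": 0, "grip": 255},
  {"x": -0.54, "y": 0, "z": 0.177, "rx": 0, "ry": 0, "rz": 0, "grip": 255},
  {"x": -0.59, "y": 0, "z": 0.193, "rx": 0, "ry": 0, "rz": 0, "grip": 255},
  {"x": -0.64, "y": 0, "z": 0.21, "rx": 0, "ry": 0, "rz": 0, "grip": 255},
  {"x": -0.69, "y": 0, "z": 0.226, "rx": 0, "ry": 0, "rz": 0, "grip": 255},
  {"x": -0.74, "y": 0, "z": 0.243, "rx": 0, "ry": 0, "rz": 0, "grip": 255},
  {"x": -0.79, "y": 0, "z": 0.259, "rx": 0, "ry": 0, "rz": 0, "grip": 255},
  {"x": -0.83, "y": 0, "z": 0.272, "rx": 0, "ry": 0, "rz": 0, "grip": 255},
  {"x": -0.86, "y": 0, "z": 0.282, "rx": 0, "ry": 0, "rz": 0, "grip": 255},
  {"x": -0.88, "y": 0, "z": 0.289, "rx": 0, "ry": 0, "rz": 0, "grip": 255},
], squeeze=10)

```text
t: 26.32
eef_pos: [0.5375, 0.2353, 0.2275]
tool_rot: [-1.572, 0.0, -1.115]
ft_force: [0.2, 0.0, -2.1]
gripper_width: 0.0607
```

>>> servo_tool([
  {"x": -0.02, "y": 0, "z": 0.007, "rx": 0, "ry": 0, "rz": 0, "grip": 255},
  {"x": -0.06, "y": 0, "z": 0.02, "rx": 0, "ry": 0, "rz": 0, "grip": 255},
  {"x": -0.11, "y": 0, "z": 0.036, "rx": 0, "ry": 0, "rz": 0, "grip": 255},
  {"x": -0.16, "y": 0, "z": 0.052, "rx": 0, "ry": 0, "rz": 0, "grip": 255},
  {"x": -0.21, "y": 0, "z": 0.069, "rx": 0, "ry": 0, "rz": 0, "grip": 255},
  {"x": -0.25, "y": 0, "z": 0.082, "rx": 0, "ry": 0, "rz": 0, "grip": 255},
  {"x": -0.28, "y": 0, "z": 0.091, "rx": 0, "ry": 0, "rz": 0, "grip": 255},
  {"x": -0.291, "y": 0, "z": 0.095, "rx": 0, "ry": 0, "rz": 0, "grip": 255},
  {"x": -0.291, "y": 0, "z": 0.095, "rx": 0, "ry": 0, "rz": 0, "grip": 255},
  {"x": -0.291, "y": 0, "z": 0.095, "rx": 0, "ry": 0, "rz": 0, "grip": 255},
], squeeze=10)

```text
t: 27.15
eef_pos: [0.518, 0.3838, 0.2278]
tool_rot: [-1.571, -0.0, -1.117]
ft_force: [0.8, -0.7, -1.4]
gripper_width: 0.0606
```

Run:
```python
from h import *
s=observe();print(s['t'],s['ft_force'],s['gripper_width'],s['eef_pos']); snap('wrist','w18',(160,120,480,360),2.5); snap('scene','s18',(370,60,570,220),3.75)
R,p=pose(); go(np.array([.5165,.3835,.1])+R@[-.0006,0,.0013])
```

```text
27.15 [ 0.77820324 -0.74509825 -1.37909351] 0.06055202885660435 [0.51801289 0.38380122 0.22780299]
tool units x,y,z: [-0.003   0.2561 -0.0005] mm [ -1.5 128.   -0.2] len 0.128
```

View pics/w18.png

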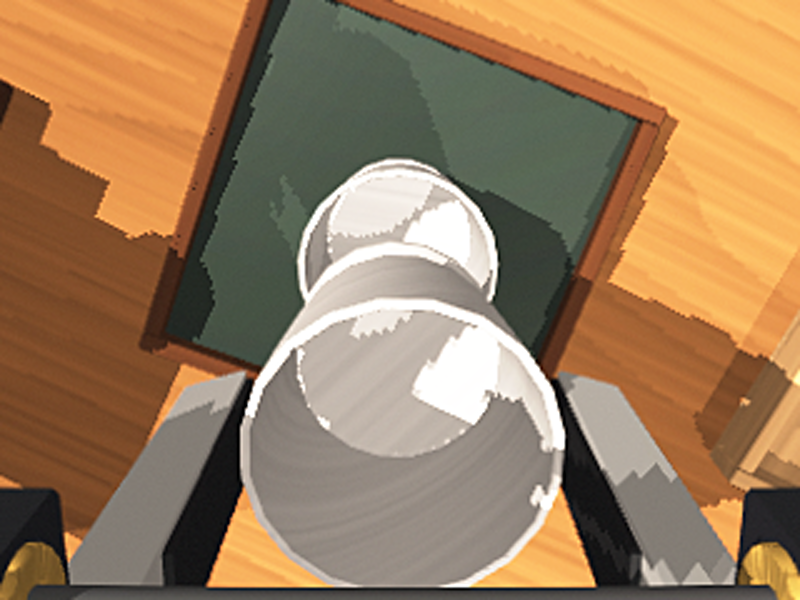

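View pics/s18.png

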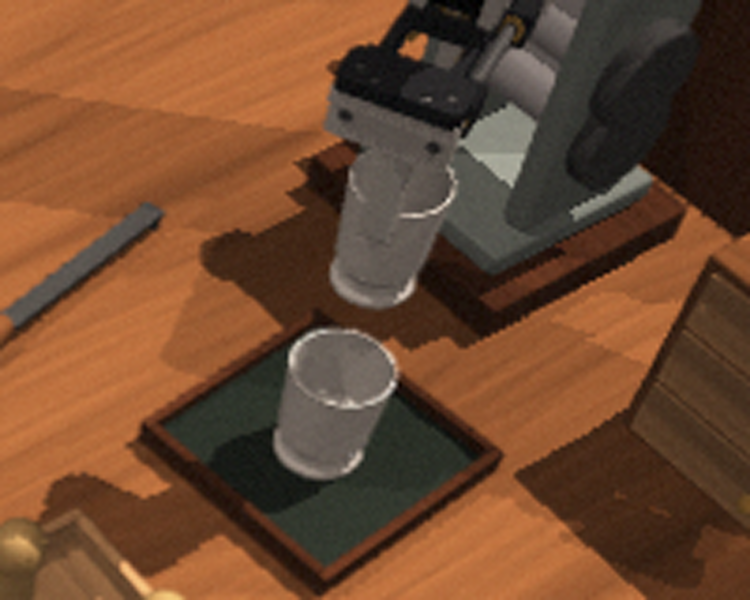

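>>> servo_tool([
  {"x": -0.003, "y": 0.02, "z": 0, "rx": 0, "ry": 0, "rz": 0, "grip": 255},
  {"x": -0.003, "y": 0.05, "z": 0, "rx": 0, "ry": 0, "rz": 0, "grip": 255},
  {"x": -0.003, "y": 0.085, "z": 0, "rx": 0, "ry": 0, "rz": 0, "grip": 255},
  {"x": -0.003, "y": 0.115, "z": 0, "rx": 0, "ry": 0, "rz": 0, "grip": 255},
  {"x": -0.003, "y": 0.14, "z": 0, "rx": 0, "ry": 0, "rz": 0, "grip": 255},
  {"x": -0.003, "y": 0.165, "z": 0, "rx": 0, "ry": 0, "rz": 0, "grip": 255},
  {"x": -0.003, "y": 0.19, "z": 0, "rx": 0, "ry": 0, "rz": 0, "grip": 255},
  {"x": -0.003, "y": 0.215, "z": 0, "rx": 0, "ry": 0, "rz": 0, "grip": 255},
  {"x": -0.003, "y": 0.235, "z": 0, "rx": 0, "ry": 0, "rz": 0, "grip": 255},
  {"x": -0.003, "y": 0.247, "z": 0, "rx": 0, "ry": 0, "rz": 0, "grip": 255},
  {"x": -0.003, "y": 0.252, "z": 0, "rx": 0, "ry": 0, "rz": 0, "grip": 255},
  {"x": -0.003, "y": 0.254, "z": 0, "rx": 0, "ry": 0, "rz": 0, "grip": 255},
  {"x": -0.003, "y": 0.254, "z": 0, "rx": 0, "ry": 0, "rz": 0, "grip": 255},
], squeeze=10)

```text
t: 28.33
eef_pos: [0.5174, 0.3859, 0.1013]
tool_rot: [-1.57, 0.0, -1.117]
ft_force: [-0.2, 0.6, -1.5]
gripper_width: 0.0603
```

Run:
```python
from h import *
s=observe();print(s['t'],s['ft_force'],s['gripper_width'],s['eef_pos']); snap('wrist','w19',(160,120,480,360),2.5); snap('scene','s19',(370,60,570,220),3.75)
```

```text
28.3333 [-0.2284858   0.61425972 -1.47752123] 0.06033991308066711 [0.51738677 0.38593946 0.10125005]
```

View pics/w19.png

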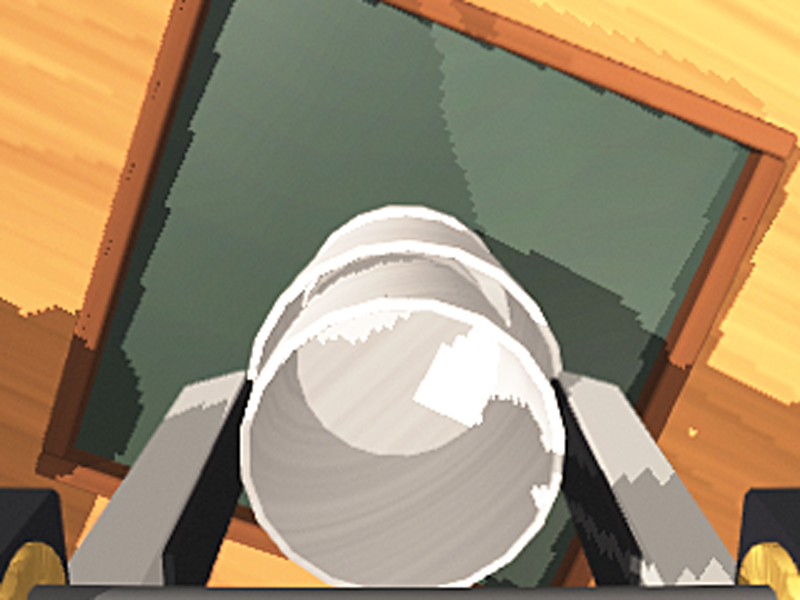

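View pics/s19.png

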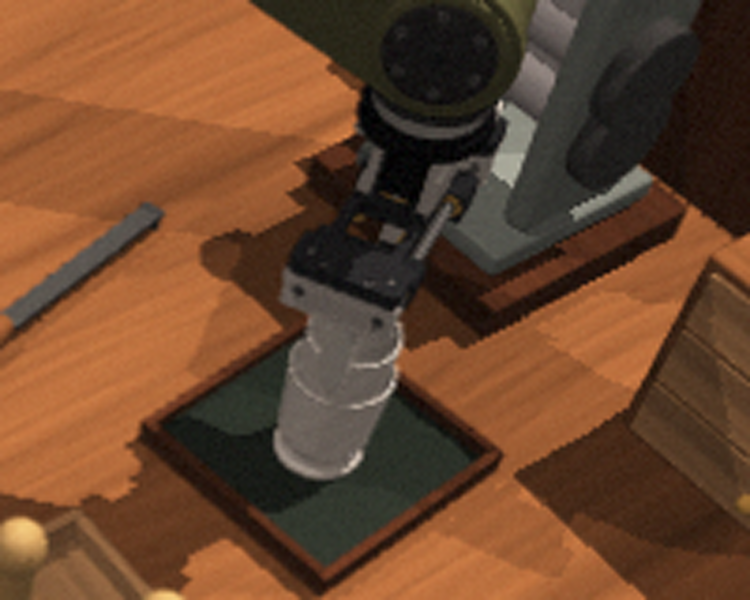

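>>> servo_tool([
  {"x": 0, "y": 0.004, "z": 0, "rx": 0, "ry": 0, "rz": 0, "grip": 255},
  {"x": 0, "y": 0.008, "z": 0, "rx": 0, "ry": 0, "rz": 0, "grip": 255},
  {"x": 0, "y": 0.011, "z": 0, "rx": 0, "ry": 0, "rz": 0, "grip": 255},
  {"x": 0, "y": 0.012, "z": 0, "rx": 0, "ry": 0, "rz": 0, "grip": 255},
  {"x": 0, "y": 0.013, "z": 0, "rx": 0, "ry": 0, "rz": 0, "grip": 255},
  {"x": 0, "y": 0.013, "z": 0, "rx": 0, "ry": 0, "rz": 0, "grip": 255},
], squeeze=10)

```text
t: 28.93
eef_pos: [0.5172, 0.3858, 0.0944]
tool_rot: [-1.571, 0.0, -1.117]
ft_force: [0.3, -0.2, -1.4]
gripper_width: 0.061
```

>>> servo_tool([
  {"x": 0, "y": 0.001, "z": 0, "rx": 0, "ry": 0, "rz": 0, "grip": 255},
  {"x": 0, "y": 0.002, "z": 0, "rx": 0, "ry": 0, "rz": 0, "grip": 255},
  {"x": 0, "y": 0.002, "z": 0, "rx": 0, "ry": 0, "rz": 0, "grip": 255},
  {"x": 0, "y": 0.002, "z": 0, "rx": 0, "ry": 0, "rz": 0, "grip": 255},
], squeeze=10)

```text
t: 29.27
eef_pos: [0.5175, 0.3861, 0.0941]
tool_rot: [-1.57, 0.0, -1.117]
ft_force: [-0.8, 0.5, 6.2]
gripper_width: 0.0605
```

Contact. Release, rise and look.

>>> servo_tool([
  {"x": 0, "y": 0, "z": 0, "rx": 0, "ry": 0, "rz": 0, "grip": 0},
  {"x": 0, "y": 0, "z": 0, "rx": 0, "ry": 0, "rz": 0, "grip": 0},
  {"x": 0, "y": 0, "z": 0, "rx": 0, "ry": 0, "rz": 0, "grip": 0},
  {"x": 0, "y": 0, "z": 0, "rx": 0, "ry": 0, "rz": 0, "grip": 0},
  {"x": 0, "y": 0, "z": 0, "rx": 0, "ry": 0, "rz": 0, "grip": 0},
  {"x": 0, "y": -0.03, "z": 0, "rx": 0, "ry": 0, "rz": 0, "grip": 0},
  {"x": 0, "y": -0.08, "z": 0, "rx": 0, "ry": 0, "rz": 0, "grip": 0},
  {"x": 0, "y": -0.14, "z": 0, "rx": 0, "ry": 0, "rz": 0, "grip": 0},
  {"x": 0, "y": -0.2, "z": 0, "rx": 0, "ry": 0, "rz": 0, "grip": 0},
  {"x": 0, "y": -0.25, "z": 0, "rx": 0, "ry": 0, "rz": 0, "grip": 0},
  {"x": 0, "y": -0.27, "z": 0, "rx": 0, "ry": 0, "rz": 0, "grip": 0},
  {"x": 0, "y": -0.27, "z": 0, "rx": 0, "ry": 0, "rz": 0, "grip": 0},
  {"x": 0, "y": -0.27, "z": 0, "rx": 0, "ry": 0, "rz": 0, "grip": 0},
])

```text
t: 30.35
eef_pos: [0.517, 0.3856, 0.2272]
tool_rot: [-1.572, -0.0, -1.117]
ft_force: [-0.6, 0.0, -0.0]
gripper_width: 0.0941
```

Run:
```python
from h import *
s=observe();print(s['t'],s['ft_force'],s['gripper_width'],s['eef_pos']); tp=pose(); snap('wrist','w20',(210,130,430,295),3.6); snap('top','t20')
print(proj('wrist',[.5165,.3835,.114],tp),proj('wrist',[.5165,.3835,.09],tp))
go([.631,-.1105,.215])
```

```text
30.35 [-0.55556833  0.04890538 -0.01002615] 0.09409595086100354 [0.5170328  0.38563249 0.22717878]
[321.87740971 234.79738613] [321.75494472 228.17842715]
tool units x,y,z: [ 0.9917  0.0234 -0.2294] mm [ 495.8   11.7 -114.7] len 0.509
```

View pics/w20.png

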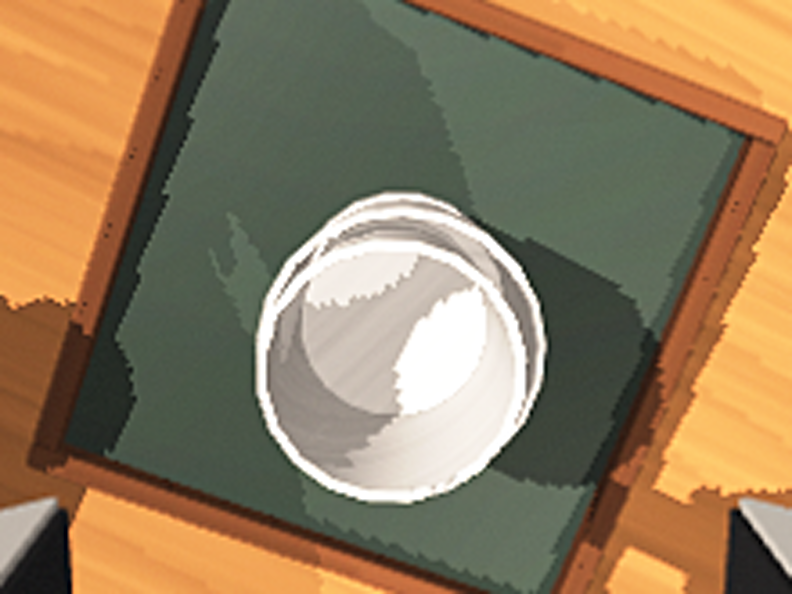

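View pics/t20.png

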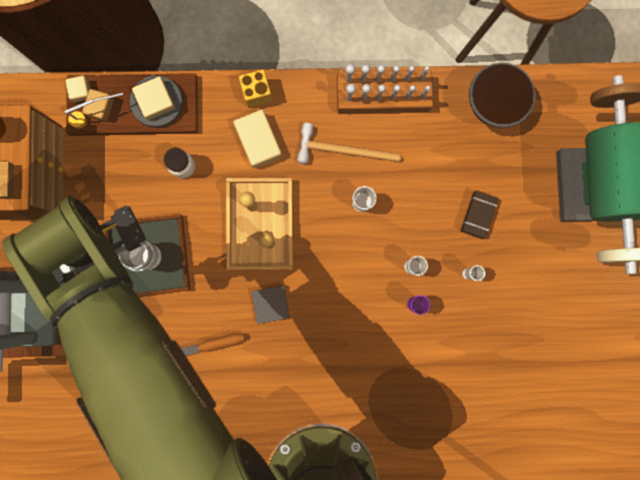

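>>> servo_tool([
  {"x": 0.02, "y": 0, "z": -0.005, "rx": 0, "ry": 0, "rz": 0, "grip": 0},
  {"x": 0.07, "y": 0, "z": -0.016, "rx": 0, "ry": 0, "rz": 0, "grip": 0},
  {"x": 0.14, "y": 0, "z": -0.032, "rx": 0, "ry": 0, "rz": 0, "grip": 0},
  {"x": 0.2, "y": 0, "z": -0.046, "rx": 0, "ry": 0, "rz": 0, "grip": 0},
  {"x": 0.26, "y": 0, "z": -0.06, "rx": 0, "ry": 0, "rz": 0, "grip": 0},
  {"x": 0.32, "y": 0, "z": -0.074, "rx": 0, "ry": 0, "rz": 0, "grip": 0},
  {"x": 0.38, "y": 0, "z": -0.088, "rx": 0, "ry": 0, "rz": 0, "grip": 0},
  {"x": 0.44, "y": 0, "z": -0.102, "rx": 0, "ry": 0, "rz": 0, "grip": 0},
  {"x": 0.5, "y": 0, "z": -0.116, "rx": 0, "ry": 0, "rz": 0, "grip": 0},
  {"x": 0.56, "y": 0, "z": -0.13, "rx": 0, "ry": 0, "rz": 0, "grip": 0},
  {"x": 0.62, "y": 0, "z": -0.143, "rx": 0, "ry": 0, "rz": 0, "grip": 0},
  {"x": 0.68, "y": 0, "z": -0.157, "rx": 0, "ry": 0, "rz": 0, "grip": 0},
  {"x": 0.74, "y": 0, "z": -0.171, "rx": 0, "ry": 0, "rz": 0, "grip": 0},
  {"x": 0.8, "y": 0, "z": -0.185, "rx": 0, "ry": 0, "rz": 0, "grip": 0},
  {"x": 0.86, "y": 0, "z": -0.199, "rx": 0, "ry": 0, "rz": 0, "grip": 0},
  {"x": 0.91, "y": 0.01, "z": -0.21, "rx": 0, "ry": 0, "rz": 0, "grip": 0},
  {"x": 0.95, "y": 0.02, "z": -0.22, "rx": 0, "ry": 0, "rz": 0, "grip": 0},
  {"x": 0.98, "y": 0.024, "z": -0.226, "rx": 0, "ry": 0, "rz": 0, "grip": 0},
  {"x": 0.992, "y": 0.024, "z": -0.229, "rx": 0, "ry": 0, "rz": 0, "grip": 0},
  {"x": 0.992, "y": 0.024, "z": -0.229, "rx": 0, "ry": 0, "rz": 0, "grip": 0},
])

```text
t: 32.12
eef_pos: [0.6315, -0.1113, 0.2158]
tool_rot: [-1.572, 0.001, -1.118]
ft_force: [-0.1, -0.1, 0.2]
gripper_width: 0.0942
```

Run:
```python
from h import *
s=observe();print(s['t'],s['ft_force'],s['gripper_width'],s['eef_pos']); tp=pose(); snap('wrist','w21')
print(proj('wrist',[.631,-.1105,.08],tp))
go([.631,-.1105,.060]); snap('scene','s21')
```

```text
32.1167 [-0.14615102 -0.07061786  0.18901275] 0.09420868673847022 [ 0.63154859 -0.11125701  0.21579767]
[318.88661485 227.16263634]
tool units x,y,z: [ 2.000e-04  3.125e-01 -1.300e-03] mm [ 1.000e-01  1.562e+02 -6.000e-01] len 0.156
```

View pics/w21.png

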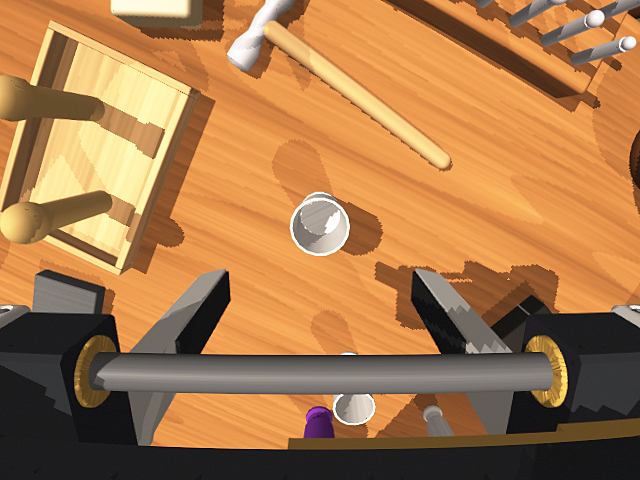

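View pics/s21.png

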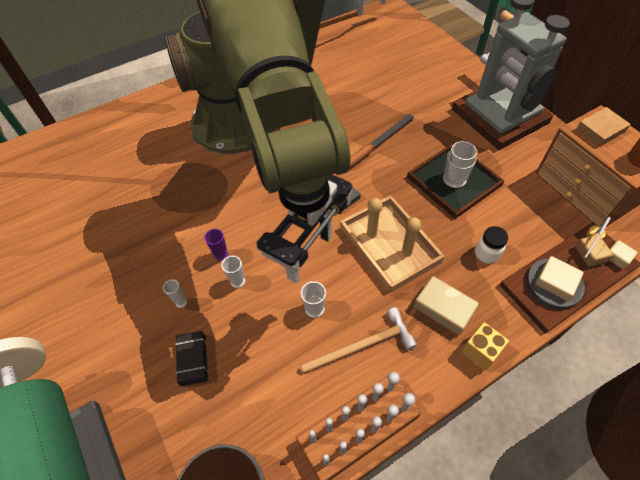

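>>> servo_tool([
  {"x": 0.002, "y": 0.03, "z": 0.001, "rx": 0, "ry": 0, "rz": 0, "grip": 30},
  {"x": 0.002, "y": 0.08, "z": 0.001, "rx": 0, "ry": 0, "rz": 0, "grip": 30},
  {"x": 0.002, "y": 0.14, "z": 0.001, "rx": 0, "ry": 0, "rz": 0, "grip": 30},
  {"x": 0.002, "y": 0.2, "z": 0.001, "rx": 0, "ry": 0, "rz": 0, "grip": 30},
  {"x": 0.002, "y": 0.25, "z": 0.001, "rx": 0, "ry": 0, "rz": 0, "grip": 30},
  {"x": 0.002, "y": 0.29, "z": 0.001, "rx": 0, "ry": 0, "rz": 0, "grip": 30},
  {"x": 0.002, "y": 0.307, "z": 0.001, "rx": 0, "ry": 0, "rz": 0, "grip": 30},
  {"x": 0.002, "y": 0.311, "z": 0.001, "rx": 0, "ry": 0, "rz": 0, "grip": 30},
  {"x": 0.002, "y": 0.311, "z": 0.001, "rx": 0, "ry": 0, "rz": 0, "grip": 30},
  {"x": 0.002, "y": 0.311, "z": 0.001, "rx": 0, "ry": 0, "rz": 0, "grip": 255},
  {"x": 0.002, "y": 0.311, "z": 0.001, "rx": 0, "ry": 0, "rz": 0, "grip": 255},
  {"x": 0.002, "y": 0.311, "z": 0.001, "rx": 0, "ry": 0, "rz": 0, "grip": 255},
  {"x": 0.002, "y": 0.311, "z": 0.001, "rx": 0, "ry": 0, "rz": 0, "grip": 255},
  {"x": 0.002, "y": 0.311, "z": 0.001, "rx": 0, "ry": 0, "rz": 0, "grip": 255},
  {"x": 0.002, "y": 0.311, "z": 0.001, "rx": 0, "ry": 0, "rz": 0, "grip": 255},
  {"x": 0.002, "y": 0.311, "z": 0.001, "rx": 0, "ry": 0, "rz": 0, "grip": 255},
  {"x": 0.002, "y": 0.311, "z": 0.001, "rx": 0, "ry": 0, "rz": 0, "grip": 255},
  {"x": 0.002, "y": 0.311, "z": 0.001, "rx": 0, "ry": 0, "rz": 0, "grip": 255},
  {"x": 0.002, "y": 0.311, "z": 0.001, "rx": 0, "ry": 0, "rz": 0, "grip": 255},
], squeeze=10)

```text
t: 33.8
eef_pos: [0.6328, -0.1108, 0.0613]
tool_rot: [-1.57, -0.0, -1.117]
ft_force: [-0.5, 1.9, 5.6]
gripper_width: 0.0512
```

>>> servo_tool([
  {"x": 0, "y": -0.01, "z": 0, "rx": 0, "ry": 0, "rz": 0, "grip": 255},
  {"x": 0, "y": -0.03, "z": 0, "rx": 0, "ry": 0, "rz": 0, "grip": 255},
  {"x": 0, "y": -0.06, "z": 0, "rx": 0, "ry": 0, "rz": 0, "grip": 255},
  {"x": 0, "y": -0.1, "z": 0, "rx": 0, "ry": 0, "rz": 0, "grip": 255},
  {"x": 0, "y": -0.14, "z": 0, "rx": 0, "ry": 0, "rz": 0, "grip": 255},
  {"x": 0, "y": -0.18, "z": 0, "rx": 0, "ry": 0, "rz": 0, "grip": 255},
  {"x": 0, "y": -0.22, "z": 0, "rx": 0, "ry": 0, "rz": 0, "grip": 255},
  {"x": 0, "y": -0.26, "z": 0, "rx": 0, "ry": 0, "rz": 0, "grip": 255},
  {"x": 0, "y": -0.3, "z": 0, "rx": 0, "ry": 0, "rz": 0, "grip": 255},
  {"x": 0, "y": -0.325, "z": 0, "rx": 0, "ry": 0, "rz": 0, "grip": 255},
  {"x": 0, "y": -0.335, "z": 0, "rx": 0, "ry": 0, "rz": 0, "grip": 255},
  {"x": 0, "y": -0.336, "z": 0, "rx": 0, "ry": 0, "rz": 0, "grip": 255},
], squeeze=10)

```text
t: 34.8
eef_pos: [0.6328, -0.111, 0.2303]
tool_rot: [-1.569, -0.001, -1.117]
ft_force: [-0.2, 0.0, -2.3]
gripper_width: 0.0514
```

Run:
```python
from h import *
s=observe();print(s['t'],s['ft_force'],s['gripper_width'],s['eef_pos']); snap('wrist','w22')
R,p=pose()
for dz in (-.004,-.002,0,.002):
  g=lambda x,z:proj('wrist',R@np.array([x,-.020,z])+p).round(1)
  print(dz,g(-.026,dz),g(.026,dz),g(0,dz+.026))
go([.5167,.3864,.2195])
```

```text
34.8 [-0.218239    0.0402783  -2.30658023] 0.051434160303829315 [ 0.63281839 -0.11100221  0.23026984]
-0.004 [263.5 308.9] [375.5 309. ] [319.5 255.5]
-0.002 [263.4 305. ] [375.6 305. ] [319.5 251.2]
0 [263.2 301. ] [375.8 301.1] [319.5 246.8]
0.002 [263. 297.] [376. 297.] [319.5 242.5]
tool units x,y,z: [-0.9956  0.0189  0.2277] mm [-497.8    9.5  113.9] len 0.511
```

View pics/w22.png

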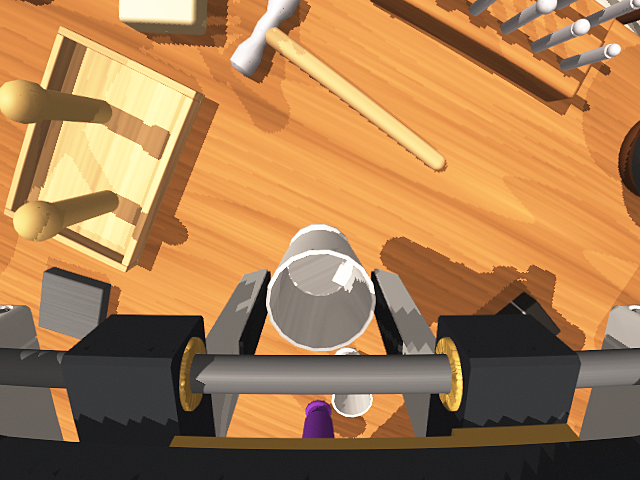

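>>> servo_tool([
  {"x": -0.02, "y": 0, "z": 0.005, "rx": 0, "ry": 0, "rz": 0, "grip": 255},
  {"x": -0.06, "y": 0, "z": 0.014, "rx": 0, "ry": 0, "rz": 0, "grip": 255},
  {"x": -0.115, "y": 0, "z": 0.026, "rx": 0, "ry": 0, "rz": 0, "grip": 255},
  {"x": -0.17, "y": 0, "z": 0.039, "rx": 0, "ry": 0, "rz": 0, "grip": 255},
  {"x": -0.225, "y": 0, "z": 0.052, "rx": 0, "ry": 0, "rz": 0, "grip": 255},
  {"x": -0.28, "y": 0, "z": 0.065, "rx": 0, "ry": 0, "rz": 0, "grip": 255},
  {"x": -0.335, "y": 0, "z": 0.077, "rx": 0, "ry": 0, "rz": 0, "grip": 255},
  {"x": -0.39, "y": 0, "z": 0.09, "rx": 0, "ry": 0, "rz": 0, "grip": 255},
  {"x": -0.445, "y": 0, "z": 0.103, "rx": 0, "ry": 0, "rz": 0, "grip": 255},
  {"x": -0.5, "y": 0, "z": 0.115, "rx": 0, "ry": 0, "rz": 0, "grip": 255},
  {"x": -0.555, "y": 0, "z": 0.128, "rx": 0, "ry": 0, "rz": 0, "grip": 255},
  {"x": -0.61, "y": 0, "z": 0.141, "rx": 0, "ry": 0, "rz": 0, "grip": 255},
  {"x": -0.665, "y": 0, "z": 0.153, "rx": 0, "ry": 0, "rz": 0, "grip": 255},
  {"x": -0.72, "y": 0, "z": 0.166, "rx": 0, "ry": 0, "rz": 0, "grip": 255},
  {"x": -0.775, "y": 0, "z": 0.179, "rx": 0, "ry": 0, "rz": 0, "grip": 255},
  {"x": -0.83, "y": 0, "z": 0.191, "rx": 0, "ry": 0, "rz": 0, "grip": 255},
  {"x": -0.88, "y": 0, "z": 0.203, "rx": 0, "ry": 0, "rz": 0, "grip": 255},
  {"x": -0.925, "y": 0, "z": 0.213, "rx": 0, "ry": 0, "rz": 0, "grip": 255},
  {"x": -0.96, "y": 0, "z": 0.221, "rx": 0, "ry": 0, "rz": 0, "grip": 255},
  {"x": -0.985, "y": 0, "z": 0.227, "rx": 0, "ry": 0, "rz": 0, "grip": 255},
], squeeze=10)

```text
t: 36.52
eef_pos: [0.5172, 0.3834, 0.2276]
tool_rot: [-1.573, -0.0, -1.116]
ft_force: [0.8, -0.3, -1.7]
gripper_width: 0.0514
```

>>> servo_tool([
  {"x": -0.008, "y": 0, "z": 0.002, "rx": 0, "ry": 0, "rz": 0, "grip": 255},
  {"x": -0.012, "y": 0, "z": 0.003, "rx": 0, "ry": 0, "rz": 0, "grip": 255},
  {"x": -0.012, "y": 0, "z": 0.003, "rx": 0, "ry": 0, "rz": 0, "grip": 255},
  {"x": -0.012, "y": 0, "z": 0.003, "rx": 0, "ry": 0, "rz": 0, "grip": 255},
], squeeze=10)

```text
t: 36.85
eef_pos: [0.5178, 0.3868, 0.2289]
tool_rot: [-1.571, -0.0, -1.118]
ft_force: [-0.8, -0.5, -2.5]
gripper_width: 0.0511
```

Run:
```python
from h import *
s=observe();print(s['t'],s['ft_force'],s['gripper_width'],s['eef_pos']); snap('wrist','w23',(160,120,480,360),2.5); tp=pose()
R,p=tp; go(np.array([.5167,.3864,.119])+R@[-.0008,0,.001])
print(proj('wrist',[.5167,.3864,.114],tp))
```

```text
36.85 [-0.83654881 -0.53983365 -2.47546215] 0.051108288419321024 [0.51775479 0.38678252 0.22886216]
tool units x,y,z: [-0.002   0.2199 -0.0003] mm [-1.000e+00  1.099e+02 -1.000e-01] len 0.11
[319.56555529 234.10591373]
```

View pics/w23.png

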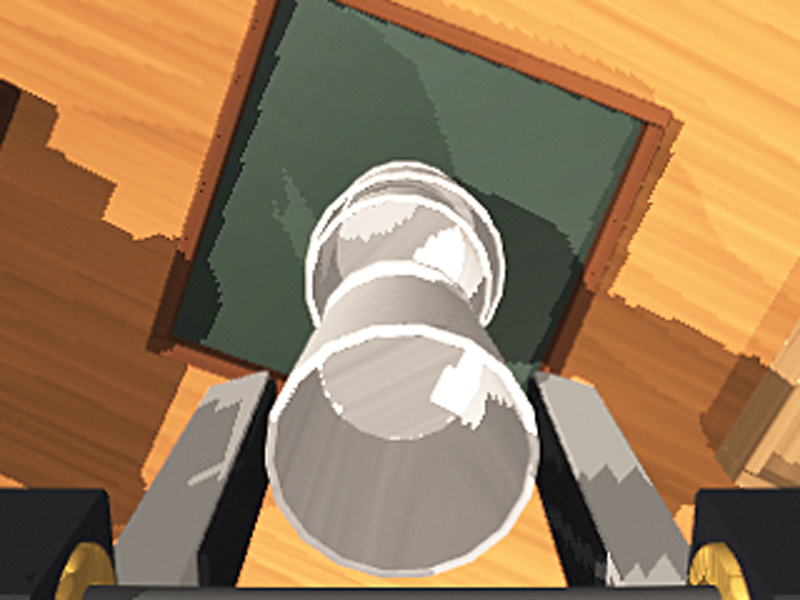

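>>> servo_tool([
  {"x": -0.002, "y": 0.02, "z": 0, "rx": 0, "ry": 0, "rz": 0, "grip": 255},
  {"x": -0.002, "y": 0.045, "z": 0, "rx": 0, "ry": 0, "rz": 0, "grip": 255},
  {"x": -0.002, "y": 0.07, "z": 0, "rx": 0, "ry": 0, "rz": 0, "grip": 255},
  {"x": -0.002, "y": 0.09, "z": 0, "rx": 0, "ry": 0, "rz": 0, "grip": 255},
  {"x": -0.002, "y": 0.11, "z": 0, "rx": 0, "ry": 0, "rz": 0, "grip": 255},
  {"x": -0.002, "y": 0.13, "z": 0, "rx": 0, "ry": 0, "rz": 0, "grip": 255},
  {"x": -0.002, "y": 0.15, "z": 0, "rx": 0, "ry": 0, "rz": 0, "grip": 255},
  {"x": -0.002, "y": 0.17, "z": 0, "rx": 0, "ry": 0, "rz": 0, "grip": 255},
  {"x": -0.002, "y": 0.185, "z": 0, "rx": 0, "ry": 0, "rz": 0, "grip": 255},
  {"x": -0.002, "y": 0.197, "z": 0, "rx": 0, "ry": 0, "rz": 0, "grip": 255},
  {"x": -0.002, "y": 0.205, "z": 0, "rx": 0, "ry": 0, "rz": 0, "grip": 255},
  {"x": -0.002, "y": 0.21, "z": 0, "rx": 0, "ry": 0, "rz": 0, "grip": 255},
  {"x": -0.002, "y": 0.213, "z": 0, "rx": 0, "ry": 0, "rz": 0, "grip": 255},
  {"x": -0.002, "y": 0.215, "z": 0, "rx": 0, "ry": 0, "rz": 0, "grip": 255},
  {"x": -0.002, "y": 0.215, "z": 0, "rx": 0, "ry": 0, "rz": 0, "grip": 255},
], squeeze=10)

```text
t: 38.15
eef_pos: [0.5171, 0.3885, 0.1216]
tool_rot: [-1.571, 0.0, -1.117]
ft_force: [-0.6, -0.5, -2.4]
gripper_width: 0.0513
```

Run:
```python
from h import *
s=observe();print(s['t'],s['ft_force'],s['gripper_width'],s['eef_pos']); snap('wrist','w24',(160,120,480,360),2.5)
```

```text
38.15 [-0.62906761 -0.517856   -2.35521505] 0.05126983489959515 [0.51709653 0.38853468 0.12158534]
```

View pics/w24.png

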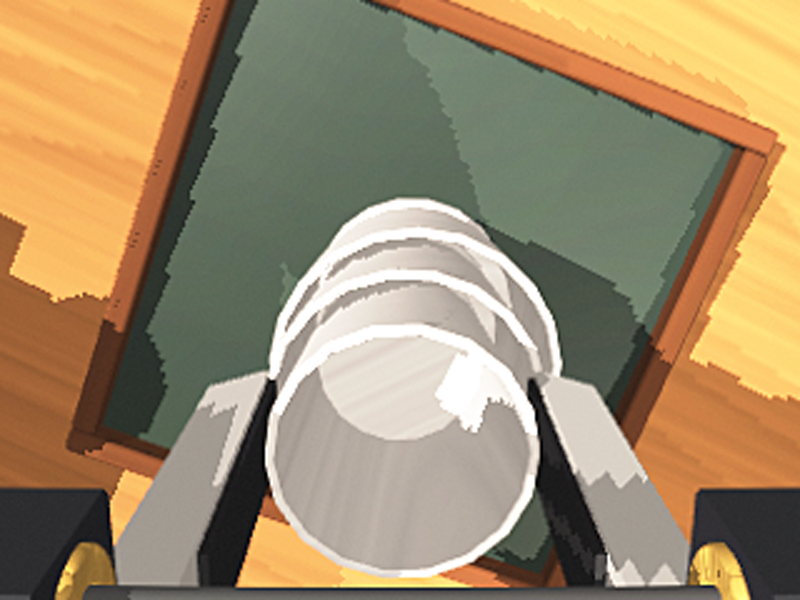

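Nicely inside. Lower the last 2–3 mm.

>>> servo_tool([
  {"x": 0, "y": 0.002, "z": 0, "rx": 0, "ry": 0, "rz": 0, "grip": 255},
  {"x": 0, "y": 0.004, "z": 0, "rx": 0, "ry": 0, "rz": 0, "grip": 255},
  {"x": 0, "y": 0.005, "z": 0, "rx": 0, "ry": 0, "rz": 0, "grip": 255},
  {"x": 0, "y": 0.005, "z": 0, "rx": 0, "ry": 0, "rz": 0, "grip": 255},
  {"x": 0, "y": 0.005, "z": 0, "rx": 0, "ry": 0, "rz": 0, "grip": 255},
], squeeze=10)

```text
t: 38.62
eef_pos: [0.5172, 0.3886, 0.1194]
tool_rot: [-1.57, 0.0, -1.117]
ft_force: [0.0, 0.9, 2.0]
gripper_width: 0.0516
```

>>> servo_tool([
  {"x": 0, "y": 0, "z": 0, "rx": 0, "ry": 0, "rz": 0, "grip": 0},
  {"x": 0, "y": 0, "z": 0, "rx": 0, "ry": 0, "rz": 0, "grip": 0},
  {"x": 0, "y": 0, "z": 0, "rx": 0, "ry": 0, "rz": 0, "grip": 0},
  {"x": 0, "y": 0, "z": 0, "rx": 0, "ry": 0, "rz": 0, "grip": 0},
  {"x": 0, "y": 0, "z": 0, "rx": 0, "ry": 0, "rz": 0, "grip": 0},
  {"x": 0, "y": -0.03, "z": 0, "rx": 0, "ry": 0, "rz": 0, "grip": 0},
  {"x": 0, "y": -0.08, "z": 0, "rx": 0, "ry": 0, "rz": 0, "grip": 0},
  {"x": 0, "y": -0.14, "z": 0, "rx": 0, "ry": 0, "rz": 0, "grip": 0},
  {"x": 0, "y": -0.2, "z": 0, "rx": 0, "ry": 0, "rz": 0, "grip": 0},
  {"x": 0, "y": -0.24, "z": 0, "rx": 0, "ry": 0, "rz": 0, "grip": 0},
  {"x": 0, "y": -0.25, "z": 0, "rx": 0, "ry": 0, "rz": 0, "grip": 0},
  {"x": 0, "y": -0.25, "z": 0, "rx": 0, "ry": 0, "rz": 0, "grip": 0},
  {"x": 0, "y": -0.25, "z": 0, "rx": 0, "ry": 0, "rz": 0, "grip": 0},
])

```text
t: 39.7
eef_pos: [0.5167, 0.3883, 0.2425]
tool_rot: [-1.572, -0.0, -1.117]
ft_force: [0.5, 0.9, -0.5]
gripper_width: 0.0941
```

Run:
```python
from h import *
s=observe();print(s['t'],s['ft_force'],s['gripper_width'],s['eef_pos']); tp=pose(); snap('wrist','w25',(210,130,430,295),3.6); snap('top','t25')
R,p=tp
C=np.array([.5172,.3864,.138])
for o in ([0,0,0],[.026,0,0],[-.026,0,0],[0,0,.026],[0,0,-.026]): print(((proj('wrist',C+R@o,tp)-[210,130])*3.6).round(0))
go([.4795,-.222,.235])
```

```text
39.7 [ 0.5216311   0.86969111 -0.51684288] 0.09414583805740762 [0.51674665 0.38831868 0.2424994 ]
[404. 382.]
[523. 382.]
[285. 382.]
[404. 264.]
[404. 495.]
tool units x,y,z: [ 1.0643  0.016  -0.6017] mm [ 532.2    8.  -300.9] len 0.611
```

View pics/w25.png

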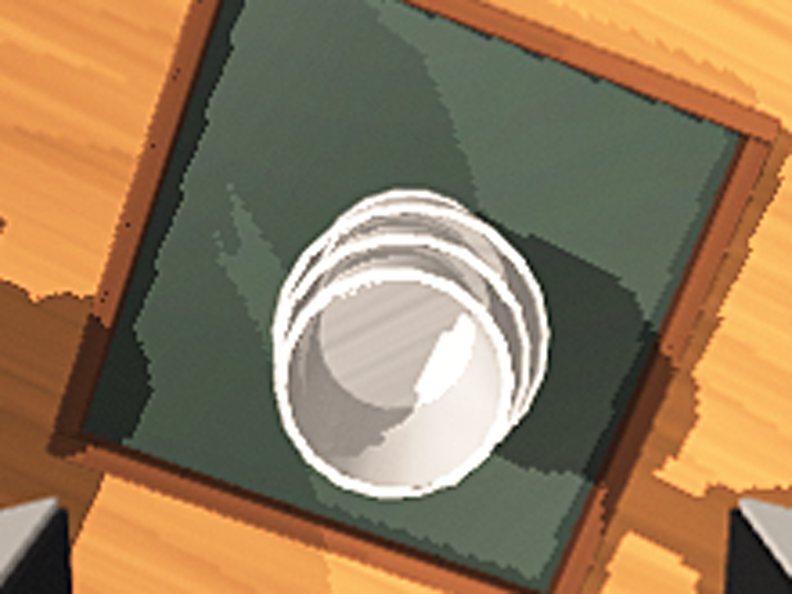

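View pics/t25.png

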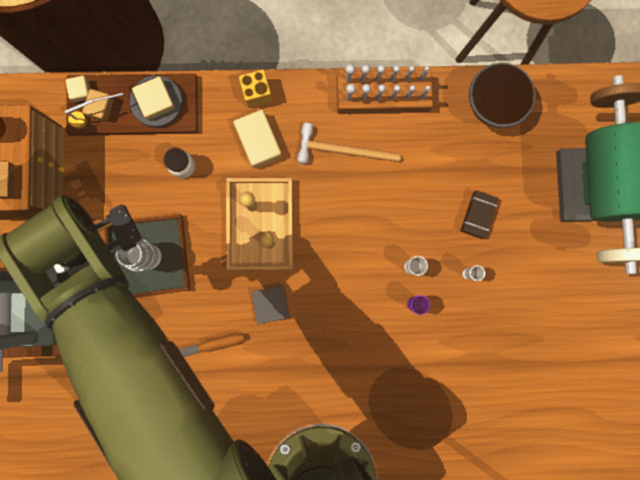

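>>> servo_tool([
  {"x": 0.02, "y": 0, "z": -0.011, "rx": 0, "ry": 0, "rz": 0, "grip": 0},
  {"x": 0.06, "y": 0, "z": -0.034, "rx": 0, "ry": 0, "rz": 0, "grip": 0},
  {"x": 0.12, "y": 0, "z": -0.068, "rx": 0, "ry": 0, "rz": 0, "grip": 0},
  {"x": 0.18, "y": 0, "z": -0.102, "rx": 0, "ry": 0, "rz": 0, "grip": 0},
  {"x": 0.24, "y": 0, "z": -0.136, "rx": 0, "ry": 0, "rz": 0, "grip": 0},
  {"x": 0.3, "y": 0, "z": -0.17, "rx": 0, "ry": 0, "rz": 0, "grip": 0},
  {"x": 0.36, "y": 0, "z": -0.204, "rx": 0, "ry": 0, "rz": 0, "grip": 0},
  {"x": 0.42, "y": 0, "z": -0.237, "rx": 0, "ry": 0, "rz": 0, "grip": 0},
  {"x": 0.48, "y": 0, "z": -0.271, "rx": 0, "ry": 0, "rz": 0, "grip": 0},
  {"x": 0.54, "y": 0, "z": -0.305, "rx": 0, "ry": 0, "rz": 0, "grip": 0},
  {"x": 0.6, "y": 0, "z": -0.339, "rx": 0, "ry": 0, "rz": 0, "grip": 0},
  {"x": 0.66, "y": 0, "z": -0.373, "rx": 0, "ry": 0, "rz": 0, "grip": 0},
  {"x": 0.72, "y": 0, "z": -0.407, "rx": 0, "ry": 0, "rz": 0, "grip": 0},
  {"x": 0.78, "y": 0, "z": -0.441, "rx": 0, "ry": 0, "rz": 0, "grip": 0},
  {"x": 0.84, "y": 0, "z": -0.475, "rx": 0, "ry": 0, "rz": 0, "grip": 0},
  {"x": 0.89, "y": 0, "z": -0.503, "rx": 0, "ry": 0, "rz": 0, "grip": 0},
  {"x": 0.93, "y": 0, "z": -0.526, "rx": 0, "ry": 0, "rz": 0, "grip": 0},
  {"x": 0.96, "y": 0, "z": -0.543, "rx": 0, "ry": 0, "rz": 0, "grip": 0},
  {"x": 0.985, "y": 0, "z": -0.557, "rx": 0, "ry": 0, "rz": 0, "grip": 0},
])

```text
t: 41.38
eef_pos: [0.482, -0.1776, 0.2426]
tool_rot: [-1.572, 0.002, -1.118]
ft_force: [0.4, 0.0, -0.0]
gripper_width: 0.0942
```

>>> servo_tool([
  {"x": 0.02, "y": 0.015, "z": -0.011, "rx": 0, "ry": 0, "rz": 0, "grip": 0},
  {"x": 0.05, "y": 0.04, "z": -0.028, "rx": 0, "ry": 0, "rz": 0, "grip": 0},
  {"x": 0.074, "y": 0.06, "z": -0.042, "rx": 0, "ry": 0, "rz": 0, "grip": 0},
  {"x": 0.079, "y": 0.065, "z": -0.045, "rx": 0, "ry": 0, "rz": 0, "grip": 0},
  {"x": 0.079, "y": 0.065, "z": -0.045, "rx": 0, "ry": 0, "rz": 0, "grip": 0},
  {"x": 0.079, "y": 0.065, "z": -0.045, "rx": 0, "ry": 0, "rz": 0, "grip": 0},
])

```text
t: 41.88
eef_pos: [0.4798, -0.2212, 0.2113]
tool_rot: [-1.571, 0.0, -1.117]
ft_force: [0.2, 0.2, -0.3]
gripper_width: 0.0939
```

Run:
```python
from h import *
s=observe();print(s['t'],s['ft_force'],s['gripper_width'],s['eef_pos']); tp=pose(); snap('wrist','w26')
print(proj('wrist',[.4795,-.222,.08],tp))
go([.4795,-.222,.060]); snap('scene','s26'); snap('top','t26')
```

```text
41.8833 [ 0.1645992   0.24045015 -0.30081064] 0.09394279263238435 [ 0.47975156 -0.22122114  0.21132801]
[320.60476824 228.87307226]
tool units x,y,z: [ 0.0012  0.3035 -0.0017] mm [  0.6 151.8  -0.9] len 0.152
```

View pics/w26.png

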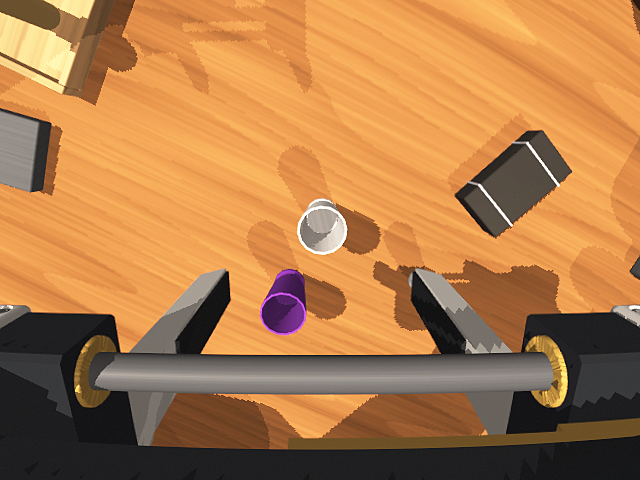

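View pics/t26.png

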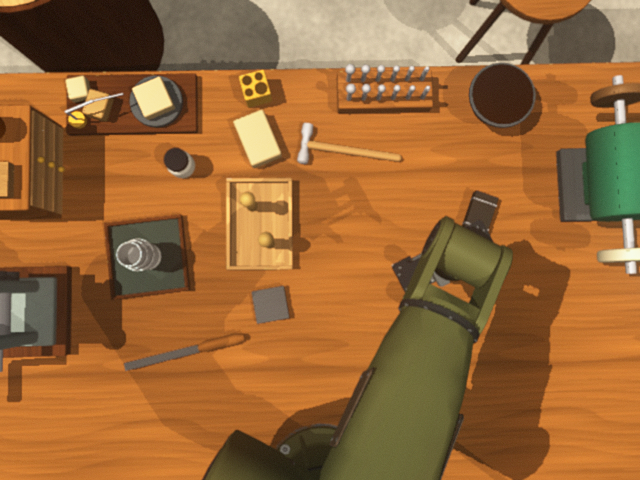

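>>> servo_tool([
  {"x": 0.002, "y": 0.03, "z": -0.002, "rx": 0, "ry": 0, "rz": 0, "grip": 60},
  {"x": 0.004, "y": 0.08, "z": -0.002, "rx": 0, "ry": 0, "rz": 0, "grip": 60},
  {"x": 0.004, "y": 0.14, "z": -0.002, "rx": 0, "ry": 0, "rz": 0, "grip": 60},
  {"x": 0.004, "y": 0.2, "z": -0.002, "rx": 0, "ry": 0, "rz": 0, "grip": 60},
  {"x": 0.004, "y": 0.25, "z": -0.002, "rx": 0, "ry": 0, "rz": 0, "grip": 60},
  {"x": 0.004, "y": 0.285, "z": -0.002, "rx": 0, "ry": 0, "rz": 0, "grip": 60},
  {"x": 0.004, "y": 0.298, "z": -0.002, "rx": 0, "ry": 0, "rz": 0, "grip": 60},
  {"x": 0.004, "y": 0.302, "z": -0.002, "rx": 0, "ry": 0, "rz": 0, "grip": 60},
  {"x": 0.004, "y": 0.302, "z": -0.002, "rx": 0, "ry": 0, "rz": 0, "grip": 60},
  {"x": 0.004, "y": 0.302, "z": -0.002, "rx": 0, "ry": 0, "rz": 0, "grip": 255},
  {"x": 0.004, "y": 0.302, "z": -0.002, "rx": 0, "ry": 0, "rz": 0, "grip": 255},
  {"x": 0.004, "y": 0.302, "z": -0.002, "rx": 0, "ry": 0, "rz": 0, "grip": 255},
  {"x": 0.004, "y": 0.302, "z": -0.002, "rx": 0, "ry": 0, "rz": 0, "grip": 255},
  {"x": 0.004, "y": 0.302, "z": -0.002, "rx": 0, "ry": 0, "rz": 0, "grip": 255},
  {"x": 0.004, "y": 0.302, "z": -0.002, "rx": 0, "ry": 0, "rz": 0, "grip": 255},
  {"x": 0.004, "y": 0.302, "z": -0.002, "rx": 0, "ry": 0, "rz": 0, "grip": 255},
  {"x": 0.004, "y": 0.302, "z": -0.002, "rx": 0, "ry": 0, "rz": 0, "grip": 255},
  {"x": 0.004, "y": 0.302, "z": -0.002, "rx": 0, "ry": 0, "rz": 0, "grip": 255},
], squeeze=10)

```text
t: 43.53
eef_pos: [0.4798, -0.2239, 0.0607]
tool_rot: [-1.57, -0.0, -1.117]
ft_force: [-0.4, 1.3, 5.1]
gripper_width: 0.0417
```

>>> servo_tool([
  {"x": 0, "y": -0.01, "z": 0, "rx": 0, "ry": 0, "rz": 0, "grip": 255},
  {"x": 0, "y": -0.03, "z": 0, "rx": 0, "ry": 0, "rz": 0, "grip": 255},
  {"x": 0, "y": -0.06, "z": 0, "rx": 0, "ry": 0, "rz": 0, "grip": 255},
  {"x": 0, "y": -0.1, "z": 0, "rx": 0, "ry": 0, "rz": 0, "grip": 255},
  {"x": 0, "y": -0.14, "z": 0, "rx": 0, "ry": 0, "rz": 0, "grip": 255},
  {"x": 0, "y": -0.18, "z": 0, "rx": 0, "ry": 0, "rz": 0, "grip": 255},
  {"x": 0, "y": -0.22, "z": 0, "rx": 0, "ry": 0, "rz": 0, "grip": 255},
  {"x": 0, "y": -0.26, "z": 0, "rx": 0, "ry": 0, "rz": 0, "grip": 255},
  {"x": 0, "y": -0.3, "z": 0, "rx": 0, "ry": 0, "rz": 0, "grip": 255},
  {"x": 0, "y": -0.335, "z": 0, "rx": 0, "ry": 0, "rz": 0, "grip": 255},
  {"x": 0, "y": -0.355, "z": 0, "rx": 0, "ry": 0, "rz": 0, "grip": 255},
  {"x": 0, "y": -0.36, "z": 0, "rx": 0, "ry": 0, "rz": 0, "grip": 255},
  {"x": 0, "y": -0.36, "z": 0, "rx": 0, "ry": 0, "rz": 0, "grip": 255},
], squeeze=10)

```text
t: 44.62
eef_pos: [0.4797, -0.2239, 0.2407]
tool_rot: [-1.57, -0.001, -1.117]
ft_force: [-1.0, -0.1, -1.8]
gripper_width: 0.042
```

Run:
```python
from h import *
s=observe();print(s['t'],s['ft_force'],s['gripper_width'],s['eef_pos']); snap('wrist','w27')
R,p=pose()
for dz in (-.004,-.002,0,.002):
  g=lambda x,z:proj('wrist',R@np.array([x,-.020,z])+p).round(1)
  print(dz,g(-.0215,dz),g(.0215,dz),g(0,dz+.0215))
go([.5163,.3883,.24])
```

```text
44.6167 [-1.0241886  -0.10940096 -1.81314032] 0.041998483003361564 [ 0.47967986 -0.2239031   0.24074141]
-0.004 [273.2 309. ] [365.8 309. ] [319.5 265.1]
-0.002 [273.1 305. ] [365.9 305.1] [319.5 260.8]
0 [272.9 301. ] [366.1 301.1] [319.5 256.5]
0.002 [272.8 297. ] [366.2 297.1] [319.5 252.2]
tool units x,y,z: [-1.0679e+00  1.0000e-04  6.0280e-01] mm [-534.     0.   301.4] len 0.613
```

View pics/w27.png

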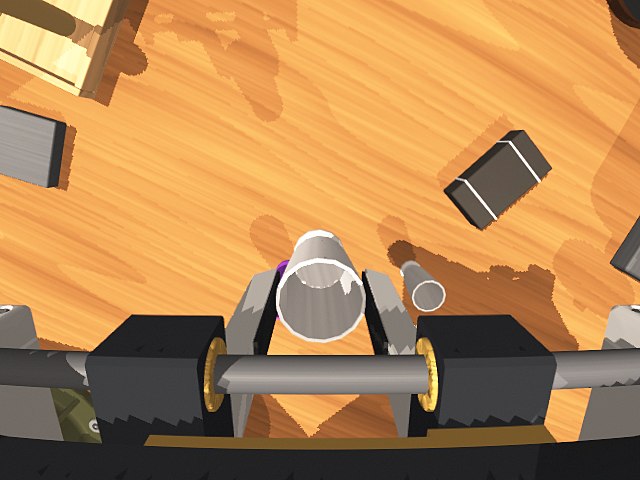

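>>> servo_tool([
  {"x": -0.015, "y": 0, "z": 0.008, "rx": 0, "ry": 0, "rz": 0, "grip": 255},
  {"x": -0.045, "y": 0, "z": 0.025, "rx": 0, "ry": 0, "rz": 0, "grip": 255},
  {"x": -0.09, "y": 0, "z": 0.051, "rx": 0, "ry": 0, "rz": 0, "grip": 255},
  {"x": -0.14, "y": 0, "z": 0.079, "rx": 0, "ry": 0, "rz": 0, "grip": 255},
  {"x": -0.19, "y": 0, "z": 0.107, "rx": 0, "ry": 0, "rz": 0, "grip": 255},
  {"x": -0.24, "y": 0, "z": 0.136, "rx": 0, "ry": 0, "rz": 0, "grip": 255},
  {"x": -0.29, "y": 0, "z": 0.164, "rx": 0, "ry": 0, "rz": 0, "grip": 255},
  {"x": -0.34, "y": 0, "z": 0.192, "rx": 0, "ry": 0, "rz": 0, "grip": 255},
  {"x": -0.39, "y": 0, "z": 0.221, "rx": 0, "ry": 0, "rz": 0, "grip": 255},
  {"x": -0.44, "y": 0, "z": 0.249, "rx": 0, "ry": 0, "rz": 0, "grip": 255},
  {"x": -0.49, "y": 0, "z": 0.277, "rx": 0, "ry": 0, "rz": 0, "grip": 255},
  {"x": -0.54, "y": 0, "z": 0.305, "rx": 0, "ry": 0, "rz": 0, "grip": 255},
  {"x": -0.59, "y": 0, "z": 0.334, "rx": 0, "ry": 0, "rz": 0, "grip": 255},
  {"x": -0.64, "y": 0, "z": 0.362, "rx": 0, "ry": 0, "rz": 0, "grip": 255},
  {"x": -0.69, "y": 0, "z": 0.39, "rx": 0, "ry": 0, "rz": 0, "grip": 255},
  {"x": -0.74, "y": 0, "z": 0.419, "rx": 0, "ry": 0, "rz": 0, "grip": 255},
  {"x": -0.79, "y": 0, "z": 0.447, "rx": 0, "ry": 0, "rz": 0, "grip": 255},
  {"x": -0.83, "y": 0, "z": 0.47, "rx": 0, "ry": 0, "rz": 0, "grip": 255},
  {"x": -0.86, "y": 0, "z": 0.487, "rx": 0, "ry": 0, "rz": 0, "grip": 255},
  {"x": -0.88, "y": 0, "z": 0.498, "rx": 0, "ry": 0, "rz": 0, "grip": 255},
], squeeze=10)

```text
t: 46.33
eef_pos: [0.5097, 0.2827, 0.2392]
tool_rot: [-1.573, 0.0, -1.116]
ft_force: [1.0, -0.9, -0.8]
gripper_width: 0.0415
```

>>> servo_tool([
  {"x": -0.02, "y": 0, "z": 0.011, "rx": 0, "ry": 0, "rz": 0, "grip": 255},
  {"x": -0.06, "y": 0, "z": 0.034, "rx": 0, "ry": 0, "rz": 0, "grip": 255},
  {"x": -0.1, "y": 0, "z": 0.056, "rx": 0, "ry": 0, "rz": 0, "grip": 255},
  {"x": -0.14, "y": 0, "z": 0.079, "rx": 0, "ry": 0, "rz": 0, "grip": 255},
  {"x": -0.17, "y": 0, "z": 0.096, "rx": 0, "ry": 0, "rz": 0, "grip": 255},
  {"x": -0.186, "y": 0, "z": 0.105, "rx": 0, "ry": 0, "rz": 0, "grip": 255},
  {"x": -0.1895, "y": 0, "z": 0.107, "rx": 0, "ry": 0, "rz": 0, "grip": 255},
  {"x": -0.1895, "y": 0, "z": 0.107, "rx": 0, "ry": 0, "rz": 0, "grip": 255},
  {"x": -0.1895, "y": 0, "z": 0.107, "rx": 0, "ry": 0, "rz": 0, "grip": 255},
], squeeze=10)

```text
t: 47.08
eef_pos: [0.5173, 0.3885, 0.2404]
tool_rot: [-1.571, -0.0, -1.118]
ft_force: [-1.3, -0.8, -2.0]
gripper_width: 0.0416
```

Run:
```python
from h import *
s=observe();print(s['t'],s['ft_force'],s['gripper_width'],s['eef_pos']); snap('wrist','w28',(160,120,480,360),2.5); tp=pose()
R,p=tp; go(np.array([.5163,.3883,.1435])+R@[-.0008,0,.001])
print((proj('wrist',[.5163,.3883,.138],tp)-[160,120])*2.5)
```

```text
47.0833 [-1.30038941 -0.76018526 -2.01208274] 0.04164743144266613 [0.51727948 0.38851277 0.24040841]
tool units x,y,z: [-0.0023  0.1942  0.    ] mm [-1.2 97.1  0. ] len 0.097
[398.36598441 294.13258983]
```

View pics/w28.png

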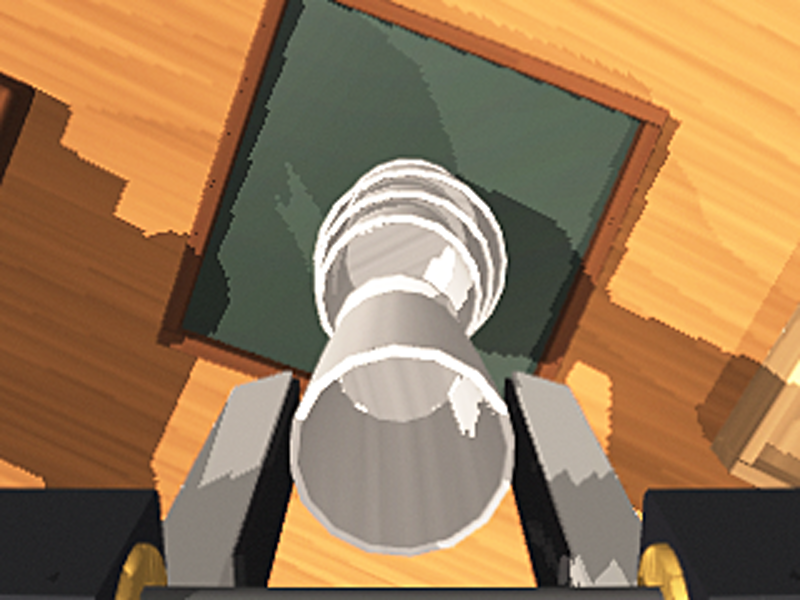

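>>> servo_tool([
  {"x": -0.002, "y": 0.02, "z": 0, "rx": 0, "ry": 0, "rz": 0, "grip": 255},
  {"x": -0.002, "y": 0.045, "z": 0, "rx": 0, "ry": 0, "rz": 0, "grip": 255},
  {"x": -0.002, "y": 0.065, "z": 0, "rx": 0, "ry": 0, "rz": 0, "grip": 255},
  {"x": -0.002, "y": 0.085, "z": 0, "rx": 0, "ry": 0, "rz": 0, "grip": 255},
  {"x": -0.002, "y": 0.105, "z": 0, "rx": 0, "ry": 0, "rz": 0, "grip": 255},
  {"x": -0.002, "y": 0.125, "z": 0, "rx": 0, "ry": 0, "rz": 0, "grip": 255},
  {"x": -0.002, "y": 0.143, "z": 0, "rx": 0, "ry": 0, "rz": 0, "grip": 255},
  {"x": -0.002, "y": 0.16, "z": 0, "rx": 0, "ry": 0, "rz": 0, "grip": 255},
  {"x": -0.002, "y": 0.173, "z": 0, "rx": 0, "ry": 0, "rz": 0, "grip": 255},
  {"x": -0.002, "y": 0.181, "z": 0, "rx": 0, "ry": 0, "rz": 0, "grip": 255},
  {"x": -0.002, "y": 0.186, "z": 0, "rx": 0, "ry": 0, "rz": 0, "grip": 255},
  {"x": -0.002, "y": 0.189, "z": 0, "rx": 0, "ry": 0, "rz": 0, "grip": 255},
  {"x": -0.002, "y": 0.19, "z": 0, "rx": 0, "ry": 0, "rz": 0, "grip": 255},
  {"x": -0.002, "y": 0.19, "z": 0, "rx": 0, "ry": 0, "rz": 0, "grip": 255},
], squeeze=10)

```text
t: 48.3
eef_pos: [0.5168, 0.3903, 0.1457]
tool_rot: [-1.57, 0.0, -1.117]
ft_force: [-0.6, 0.5, -1.4]
gripper_width: 0.0416
```

Run:
```python
from h import *
s=observe();print(s['t'],s['ft_force'],s['gripper_width'],s['eef_pos']); snap('wrist','w29',(160,120,480,360),2.5)
```

```text
48.3 [-0.57501377  0.48703673 -1.42380837] 0.04163320427452511 [0.5168038  0.39034991 0.14571478]
```

View pics/w29.png

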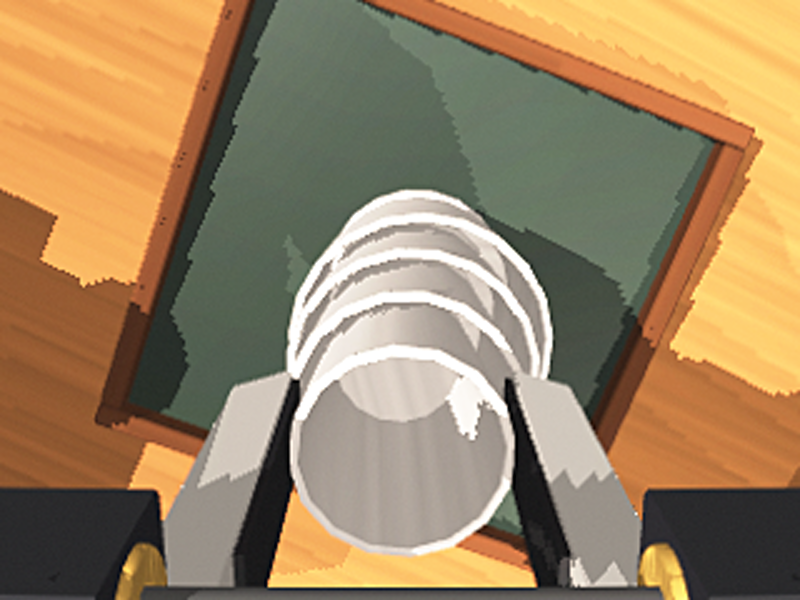

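>>> servo_tool([
  {"x": 0, "y": 0.003, "z": 0, "rx": 0, "ry": 0, "rz": 0, "grip": 255},
  {"x": 0, "y": 0.005, "z": 0, "rx": 0, "ry": 0, "rz": 0, "grip": 255},
  {"x": 0, "y": 0.006, "z": 0, "rx": 0, "ry": 0, "rz": 0, "grip": 255},
  {"x": 0, "y": 0.007, "z": 0, "rx": 0, "ry": 0, "rz": 0, "grip": 255},
  {"x": 0, "y": 0.007, "z": 0, "rx": 0, "ry": 0, "rz": 0, "grip": 255},
  {"x": 0, "y": 0.007, "z": 0, "rx": 0, "ry": 0, "rz": 0, "grip": 255},
], squeeze=10)

```text
t: 48.85
eef_pos: [0.517, 0.3905, 0.1428]
tool_rot: [-1.569, 0.0, -1.117]
ft_force: [-1.5, 0.8, 5.8]
gripper_width: 0.0414
```

>>> servo_tool([
  {"x": 0, "y": 0, "z": 0, "rx": 0, "ry": 0, "rz": 0, "grip": 0},
  {"x": 0, "y": 0, "z": 0, "rx": 0, "ry": 0, "rz": 0, "grip": 0},
  {"x": 0, "y": 0, "z": 0, "rx": 0, "ry": 0, "rz": 0, "grip": 0},
  {"x": 0, "y": 0, "z": 0, "rx": 0, "ry": 0, "rz": 0, "grip": 0},
  {"x": 0, "y": 0, "z": 0, "rx": 0, "ry": 0, "rz": 0, "grip": 0},
  {"x": 0, "y": -0.03, "z": 0, "rx": 0, "ry": 0, "rz": 0, "grip": 0},
  {"x": 0, "y": -0.08, "z": 0, "rx": 0, "ry": 0, "rz": 0, "grip": 0},
  {"x": 0, "y": -0.14, "z": 0, "rx": 0, "ry": 0, "rz": 0, "grip": 0},
  {"x": 0, "y": -0.2, "z": 0, "rx": 0, "ry": 0, "rz": 0, "grip": 0},
  {"x": 0, "y": -0.23, "z": 0, "rx": 0, "ry": 0, "rz": 0, "grip": 0},
  {"x": 0, "y": -0.24, "z": 0, "rx": 0, "ry": 0, "rz": 0, "grip": 0},
  {"x": 0, "y": -0.24, "z": 0, "rx": 0, "ry": 0, "rz": 0, "grip": 0},
  {"x": 0, "y": -0.24, "z": 0, "rx": 0, "ry": 0, "rz": 0, "grip": 0},
])

```text
t: 49.93
eef_pos: [0.5165, 0.3901, 0.2605]
tool_rot: [-1.573, -0.0, -1.117]
ft_force: [-0.3, -0.2, -0.5]
gripper_width: 0.0941
```

Run:
```python
from h import *
s=observe();print(s['t'],s['ft_force'],s['gripper_width'],s['eef_pos']); tp=pose(); snap('wrist','w30',(210,130,430,295),3.6); snap('top','t30')
R,p=tp
C=np.array([.5163,.3883,.162])
for o in ([0,0,0],[.0215,0,0],[-.0215,0,0],[0,0,.0215],[0,0,-.0215]): print(((proj('wrist',C+R@o,tp)-[210,130])*3.6).round(0))
go([.460,-.3525,.24])
```

```text
49.9333 [-0.28980734 -0.18361667 -0.47795355] 0.09409455426410189 [0.51649212 0.39009077 0.26048441]
[402. 391.]
[503. 391.]
[302. 391.]
[402. 292.]
[402. 487.]
tool units x,y,z: [ 1.2853  0.0426 -0.7522] mm [ 642.7   21.3 -376.1] len 0.745
```

View pics/w30.png

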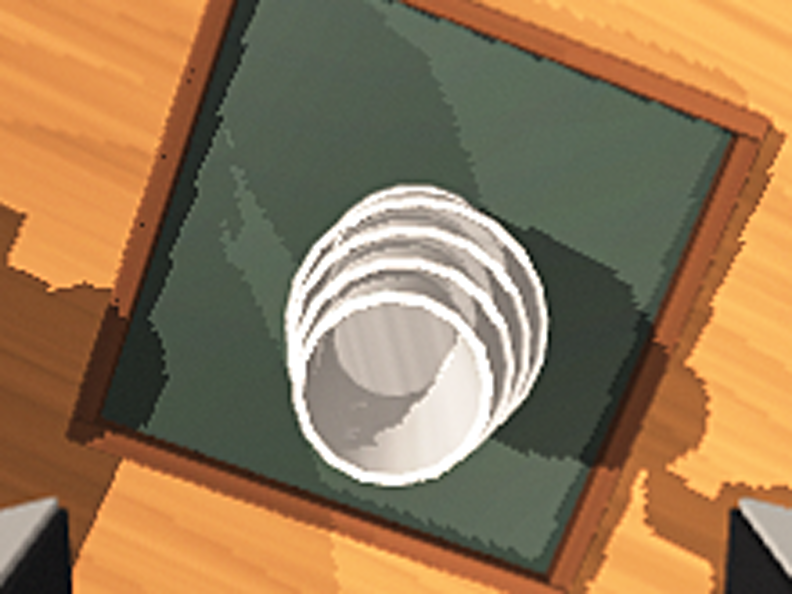

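>>> servo_tool([
  {"x": 0.02, "y": 0, "z": -0.012, "rx": 0, "ry": 0, "rz": 0, "grip": 0},
  {"x": 0.06, "y": 0, "z": -0.035, "rx": 0, "ry": 0, "rz": 0, "grip": 0},
  {"x": 0.12, "y": 0, "z": -0.07, "rx": 0, "ry": 0, "rz": 0, "grip": 0},
  {"x": 0.18, "y": 0, "z": -0.105, "rx": 0, "ry": 0, "rz": 0, "grip": 0},
  {"x": 0.24, "y": 0, "z": -0.14, "rx": 0, "ry": 0, "rz": 0, "grip": 0},
  {"x": 0.3, "y": 0, "z": -0.176, "rx": 0, "ry": 0, "rz": 0, "grip": 0},
  {"x": 0.36, "y": 0, "z": -0.211, "rx": 0, "ry": 0, "rz": 0, "grip": 0},
  {"x": 0.42, "y": 0, "z": -0.246, "rx": 0, "ry": 0, "rz": 0, "grip": 0},
  {"x": 0.48, "y": 0, "z": -0.281, "rx": 0, "ry": 0, "rz": 0, "grip": 0},
  {"x": 0.54, "y": 0, "z": -0.316, "rx": 0, "ry": 0, "rz": 0, "grip": 0},
  {"x": 0.6, "y": 0, "z": -0.351, "rx": 0, "ry": 0, "rz": 0, "grip": 0},
  {"x": 0.66, "y": 0, "z": -0.386, "rx": 0, "ry": 0, "rz": 0, "grip": 0},
  {"x": 0.72, "y": 0, "z": -0.421, "rx": 0, "ry": 0, "rz": 0, "grip": 0},
  {"x": 0.78, "y": 0, "z": -0.456, "rx": 0, "ry": 0, "rz": 0, "grip": 0},
  {"x": 0.84, "y": 0, "z": -0.492, "rx": 0, "ry": 0, "rz": 0, "grip": 0},
  {"x": 0.89, "y": 0, "z": -0.521, "rx": 0, "ry": 0, "rz": 0, "grip": 0},
  {"x": 0.93, "y": 0, "z": -0.544, "rx": 0, "ry": 0, "rz": 0, "grip": 0},
  {"x": 0.96, "y": 0, "z": -0.562, "rx": 0, "ry": 0, "rz": 0, "grip": 0},
  {"x": 0.985, "y": 0, "z": -0.576, "rx": 0, "ry": 0, "rz": 0, "grip": 0},
])

```text
t: 51.62
eef_pos: [0.4731, -0.18, 0.2608]
tool_rot: [-1.572, 0.001, -1.118]
ft_force: [-0.2, 0.4, 1.0]
gripper_width: 0.0944
```

>>> servo_tool([
  {"x": 0.03, "y": 0.01, "z": -0.018, "rx": 0, "ry": 0, "rz": 0, "grip": 0},
  {"x": 0.08, "y": 0.03, "z": -0.047, "rx": 0, "ry": 0, "rz": 0, "grip": 0},
  {"x": 0.13, "y": 0.05, "z": -0.076, "rx": 0, "ry": 0, "rz": 0, "grip": 0},
  {"x": 0.18, "y": 0.07, "z": -0.105, "rx": 0, "ry": 0, "rz": 0, "grip": 0},
  {"x": 0.23, "y": 0.085, "z": -0.135, "rx": 0, "ry": 0, "rz": 0, "grip": 0},
  {"x": 0.27, "y": 0.1, "z": -0.158, "rx": 0, "ry": 0, "rz": 0, "grip": 0},
  {"x": 0.295, "y": 0.103, "z": -0.173, "rx": 0, "ry": 0, "rz": 0, "grip": 0},
  {"x": 0.3, "y": 0.103, "z": -0.176, "rx": 0, "ry": 0, "rz": 0, "grip": 0},
  {"x": 0.3, "y": 0.103, "z": -0.176, "rx": 0, "ry": 0, "rz": 0, "grip": 0},
  {"x": 0.3, "y": 0.103, "z": -0.176, "rx": 0, "ry": 0, "rz": 0, "grip": 0},
])

```text
t: 52.45
eef_pos: [0.4607, -0.3511, 0.2107]
tool_rot: [-1.571, -0.0, -1.116]
ft_force: [0.6, 0.4, 0.4]
gripper_width: 0.0939
```

Run:
```python
from h import *
s=observe();print(s['t'],s['ft_force'],s['gripper_width'],s['eef_pos']); tp=pose(); snap('wrist','w31')
print(proj('wrist',[.460,-.3525,.08],tp))
go([.460,-.3525,.060]); snap('scene','s31'); snap('top','t31')
```

```text
52.45 [0.57418731 0.42398114 0.35913587] 0.09391073598490428 [ 0.46071717 -0.35112251  0.21073083]
[320.92121743 229.87071133]
tool units x,y,z: [ 0.0018  0.3018 -0.0029] mm [  0.9 150.9  -1.5] len 0.151
```

View pics/w31.png

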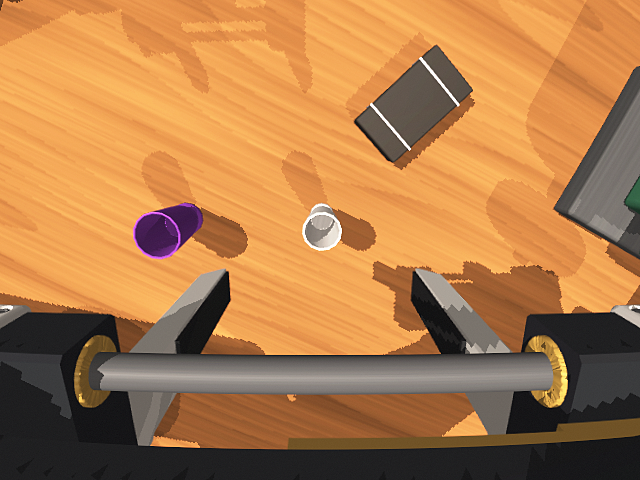

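View pics/s31.png

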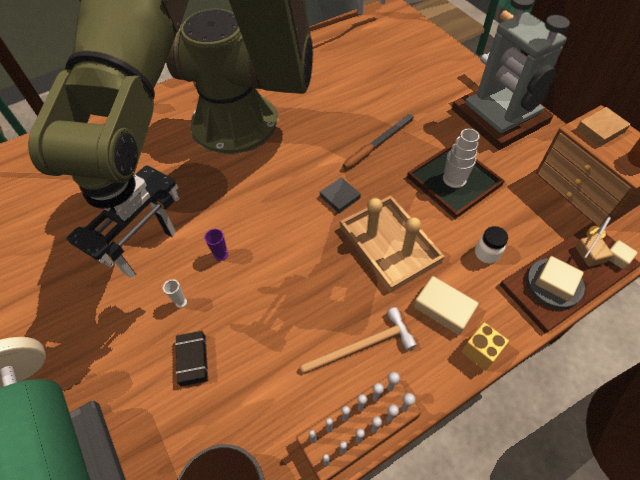

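>>> servo_tool([
  {"x": 0.002, "y": 0.03, "z": -0.002, "rx": 0, "ry": 0, "rz": 0, "grip": 80},
  {"x": 0.0035, "y": 0.08, "z": -0.0045, "rx": 0, "ry": 0, "rz": 0, "grip": 80},
  {"x": 0.0035, "y": 0.14, "z": -0.0045, "rx": 0, "ry": 0, "rz": 0, "grip": 80},
  {"x": 0.0035, "y": 0.2, "z": -0.0045, "rx": 0, "ry": 0, "rz": 0, "grip": 80},
  {"x": 0.0035, "y": 0.25, "z": -0.0045, "rx": 0, "ry": 0, "rz": 0, "grip": 80},
  {"x": 0.0035, "y": 0.285, "z": -0.0045, "rx": 0, "ry": 0, "rz": 0, "grip": 80},
  {"x": 0.0035, "y": 0.297, "z": -0.0045, "rx": 0, "ry": 0, "rz": 0, "grip": 80},
  {"x": 0.0035, "y": 0.301, "z": -0.0045, "rx": 0, "ry": 0, "rz": 0, "grip": 80},
  {"x": 0.0035, "y": 0.301, "z": -0.0045, "rx": 0, "ry": 0, "rz": 0, "grip": 80},
  {"x": 0.0035, "y": 0.301, "z": -0.0045, "rx": 0, "ry": 0, "rz": 0, "grip": 255},
  {"x": 0.0035, "y": 0.301, "z": -0.0045, "rx": 0, "ry": 0, "rz": 0, "grip": 255},
  {"x": 0.0035, "y": 0.301, "z": -0.0045, "rx": 0, "ry": 0, "rz": 0, "grip": 255},
  {"x": 0.0035, "y": 0.301, "z": -0.0045, "rx": 0, "ry": 0, "rz": 0, "grip": 255},
  {"x": 0.0035, "y": 0.301, "z": -0.0045, "rx": 0, "ry": 0, "rz": 0, "grip": 255},
  {"x": 0.0035, "y": 0.301, "z": -0.0045, "rx": 0, "ry": 0, "rz": 0, "grip": 255},
  {"x": 0.0035, "y": 0.301, "z": -0.0045, "rx": 0, "ry": 0, "rz": 0, "grip": 255},
  {"x": 0.0035, "y": 0.301, "z": -0.0045, "rx": 0, "ry": 0, "rz": 0, "grip": 255},
  {"x": 0.0035, "y": 0.301, "z": -0.0045, "rx": 0, "ry": 0, "rz": 0, "grip": 255},
], squeeze=10)

```text
t: 54.1
eef_pos: [0.4593, -0.3547, 0.0602]
tool_rot: [-1.571, -0.0, -1.117]
ft_force: [-0.5, -0.9, 3.2]
gripper_width: 0.032
```

>>> servo_tool([
  {"x": 0, "y": -0.01, "z": 0, "rx": 0, "ry": 0, "rz": 0, "grip": 255},
  {"x": 0, "y": -0.03, "z": 0, "rx": 0, "ry": 0, "rz": 0, "grip": 255},
  {"x": 0, "y": -0.06, "z": 0, "rx": 0, "ry": 0, "rz": 0, "grip": 255},
  {"x": 0, "y": -0.1, "z": 0, "rx": 0, "ry": 0, "rz": 0, "grip": 255},
  {"x": 0, "y": -0.14, "z": 0, "rx": 0, "ry": 0, "rz": 0, "grip": 255},
  {"x": 0, "y": -0.18, "z": 0, "rx": 0, "ry": 0, "rz": 0, "grip": 255},
  {"x": 0, "y": -0.22, "z": 0, "rx": 0, "ry": 0, "rz": 0, "grip": 255},
  {"x": 0, "y": -0.26, "z": 0, "rx": 0, "ry": 0, "rz": 0, "grip": 255},
  {"x": 0, "y": -0.3, "z": 0, "rx": 0, "ry": 0, "rz": 0, "grip": 255},
  {"x": 0, "y": -0.34, "z": 0, "rx": 0, "ry": 0, "rz": 0, "grip": 255},
  {"x": 0, "y": -0.38, "z": 0, "rx": 0, "ry": 0, "rz": 0, "grip": 255},
  {"x": 0, "y": -0.4, "z": 0, "rx": 0, "ry": 0, "rz": 0, "grip": 255},
  {"x": 0, "y": -0.405, "z": 0, "rx": 0, "ry": 0, "rz": 0, "grip": 255},
  {"x": 0, "y": -0.405, "z": 0, "rx": 0, "ry": 0, "rz": 0, "grip": 255},
], squeeze=10)

```text
t: 55.27
eef_pos: [0.4592, -0.3546, 0.2627]
tool_rot: [-1.571, -0.001, -1.117]
ft_force: [0.0, -1.1, -1.3]
gripper_width: 0.0323
```

Run:
```python
from h import *
s=observe();print(s['t'],s['ft_force'],s['gripper_width'],s['eef_pos']); snap('wrist','w32')
R,p=pose()
for dz in (-.004,-.002,0,.002):
  g=lambda x,z:proj('wrist',R@np.array([x,-.020,z])+p).round(1)
  print(dz,g(-.017,dz),g(.017,dz),g(0,dz+.017))
go([.5156,.3898,.2625])
```

```text
55.2667 [ 0.01947449 -1.05737599 -1.31844741] 0.03226806392621405 [ 0.45916141 -0.35457948  0.2626807 ]
-0.004 [282.9 309. ] [356.1 309.1] [319.5 274.5]
-0.002 [282.8 305. ] [356.2 305.1] [319.5 270.3]
0 [282.7 301.1] [356.4 301.1] [319.5 266.1]
0.002 [282.5 297. ] [356.5 297.1] [319.5 261.9]
tool units x,y,z: [-1.2882e+00 -8.0000e-04  7.5430e-01] mm [-6.441e+02 -4.000e-01  3.771e+02] len 0.746
```

View pics/w32.png

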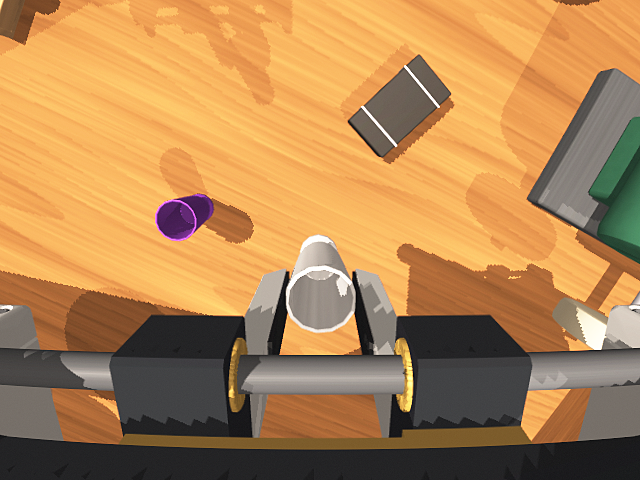

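>>> servo_tool([
  {"x": -0.015, "y": 0, "z": 0.009, "rx": 0, "ry": 0, "rz": 0, "grip": 255},
  {"x": -0.045, "y": 0, "z": 0.026, "rx": 0, "ry": 0, "rz": 0, "grip": 255},
  {"x": -0.09, "y": 0, "z": 0.053, "rx": 0, "ry": 0, "rz": 0, "grip": 255},
  {"x": -0.14, "y": 0, "z": 0.082, "rx": 0, "ry": 0, "rz": 0, "grip": 255},
  {"x": -0.19, "y": 0, "z": 0.111, "rx": 0, "ry": 0, "rz": 0, "grip": 255},
  {"x": -0.24, "y": 0, "z": 0.141, "rx": 0, "ry": 0, "rz": 0, "grip": 255},
  {"x": -0.29, "y": 0, "z": 0.17, "rx": 0, "ry": 0, "rz": 0, "grip": 255},
  {"x": -0.34, "y": 0, "z": 0.199, "rx": 0, "ry": 0, "rz": 0, "grip": 255},
  {"x": -0.39, "y": 0, "z": 0.228, "rx": 0, "ry": 0, "rz": 0, "grip": 255},
  {"x": -0.44, "y": 0, "z": 0.258, "rx": 0, "ry": 0, "rz": 0, "grip": 255},
  {"x": -0.49, "y": 0, "z": 0.287, "rx": 0, "ry": 0, "rz": 0, "grip": 255},
  {"x": -0.54, "y": 0, "z": 0.316, "rx": 0, "ry": 0, "rz": 0, "grip": 255},
  {"x": -0.59, "y": 0, "z": 0.345, "rx": 0, "ry": 0, "rz": 0, "grip": 255},
  {"x": -0.64, "y": 0, "z": 0.375, "rx": 0, "ry": 0, "rz": 0, "grip": 255},
  {"x": -0.69, "y": 0, "z": 0.404, "rx": 0, "ry": 0, "rz": 0, "grip": 255},
  {"x": -0.74, "y": 0, "z": 0.433, "rx": 0, "ry": 0, "rz": 0, "grip": 255},
  {"x": -0.79, "y": 0, "z": 0.463, "rx": 0, "ry": 0, "rz": 0, "grip": 255},
  {"x": -0.84, "y": 0, "z": 0.492, "rx": 0, "ry": 0, "rz": 0, "grip": 255},
  {"x": -0.88, "y": 0, "z": 0.515, "rx": 0, "ry": 0, "rz": 0, "grip": 255},
  {"x": -0.9, "y": 0, "z": 0.527, "rx": 0, "ry": 0, "rz": 0, "grip": 255},
], squeeze=10)

```text
t: 56.98
eef_pos: [0.4979, 0.1679, 0.2614]
tool_rot: [-1.572, 0.001, -1.115]
ft_force: [0.4, -0.1, -0.6]
gripper_width: 0.0324
```

>>> servo_tool([
  {"x": -0.02, "y": 0, "z": 0.012, "rx": 0, "ry": 0, "rz": 0, "grip": 255},
  {"x": -0.06, "y": 0, "z": 0.035, "rx": 0, "ry": 0, "rz": 0, "grip": 255},
  {"x": -0.11, "y": 0, "z": 0.064, "rx": 0, "ry": 0, "rz": 0, "grip": 255},
  {"x": -0.16, "y": 0, "z": 0.094, "rx": 0, "ry": 0, "rz": 0, "grip": 255},
  {"x": -0.21, "y": 0, "z": 0.123, "rx": 0, "ry": 0, "rz": 0, "grip": 255},
  {"x": -0.26, "y": 0, "z": 0.152, "rx": 0, "ry": 0, "rz": 0, "grip": 255},
  {"x": -0.31, "y": 0, "z": 0.181, "rx": 0, "ry": 0, "rz": 0, "grip": 255},
  {"x": -0.35, "y": 0, "z": 0.205, "rx": 0, "ry": 0, "rz": 0, "grip": 255},
  {"x": -0.38, "y": 0, "z": 0.223, "rx": 0, "ry": 0, "rz": 0, "grip": 255},
  {"x": -0.39, "y": 0, "z": 0.228, "rx": 0, "ry": 0, "rz": 0, "grip": 255},
  {"x": -0.39, "y": 0, "z": 0.228, "rx": 0, "ry": 0, "rz": 0, "grip": 255},
  {"x": -0.39, "y": 0, "z": 0.228, "rx": 0, "ry": 0, "rz": 0, "grip": 255},
], squeeze=10)

```text
t: 57.98
eef_pos: [0.5158, 0.3897, 0.2621]
tool_rot: [-1.571, -0.0, -1.117]
ft_force: [0.9, 0.6, 0.4]
gripper_width: 0.0316
```

Run:
```python
from h import *
s=observe();print(s['t'],s['ft_force'],s['gripper_width'],s['eef_pos']); snap('wrist','w33',(160,120,480,360),2.5); tp=pose()
R,p=tp; go(np.array([.5156,.3898,.1665])+R@[-.0007,0,.0002])
print((proj('wrist',[.5156,.3898,.162],tp)-[160,120])*2.5)
```

```text
57.9833 [0.86437436 0.61809734 0.35051928] 0.03164233236807201 [0.51581078 0.38969696 0.26212555]
tool units x,y,z: [-0.0024  0.1919  0.0002] mm [-1.2 95.9  0.1] len 0.096
[397.95789361 293.07566855]
```

View pics/w33.png

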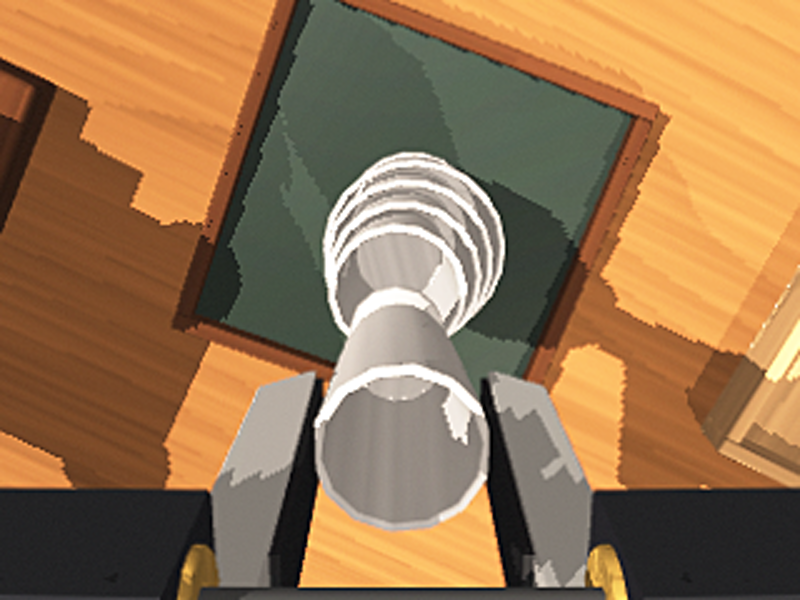

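>>> servo_tool([
  {"x": -0.002, "y": 0.02, "z": 0, "rx": 0, "ry": 0, "rz": 0, "grip": 255},
  {"x": -0.002, "y": 0.045, "z": 0, "rx": 0, "ry": 0, "rz": 0, "grip": 255},
  {"x": -0.002, "y": 0.065, "z": 0, "rx": 0, "ry": 0, "rz": 0, "grip": 255},
  {"x": -0.002, "y": 0.085, "z": 0, "rx": 0, "ry": 0, "rz": 0, "grip": 255},
  {"x": -0.002, "y": 0.105, "z": 0, "rx": 0, "ry": 0, "rz": 0, "grip": 255},
  {"x": -0.002, "y": 0.125, "z": 0, "rx": 0, "ry": 0, "rz": 0, "grip": 255},
  {"x": -0.002, "y": 0.142, "z": 0, "rx": 0, "ry": 0, "rz": 0, "grip": 255},
  {"x": -0.002, "y": 0.158, "z": 0, "rx": 0, "ry": 0, "rz": 0, "grip": 255},
  {"x": -0.002, "y": 0.17, "z": 0, "rx": 0, "ry": 0, "rz": 0, "grip": 255},
  {"x": -0.002, "y": 0.178, "z": 0, "rx": 0, "ry": 0, "rz": 0, "grip": 255},
  {"x": -0.002, "y": 0.183, "z": 0, "rx": 0, "ry": 0, "rz": 0, "grip": 255},
  {"x": -0.002, "y": 0.186, "z": 0, "rx": 0, "ry": 0, "rz": 0, "grip": 255},
  {"x": -0.002, "y": 0.186, "z": 0, "rx": 0, "ry": 0, "rz": 0, "grip": 255},
  {"x": -0.002, "y": 0.186, "z": 0, "rx": 0, "ry": 0, "rz": 0, "grip": 255},
], squeeze=10)

```text
t: 59.2
eef_pos: [0.5154, 0.3916, 0.1698]
tool_rot: [-1.57, 0.0, -1.117]
ft_force: [-0.2, -0.7, -0.8]
gripper_width: 0.0322
```

Run:
```python
from h import *
s=observe();print(s['t'],s['ft_force'],s['gripper_width'],s['eef_pos']); snap('wrist','w34',(160,120,480,360),2.5)
```

```text
59.2 [-0.16864    -0.67589519 -0.80946038] 0.03215991094666321 [0.51538342 0.39160035 0.16979031]
```

View pics/w34.png

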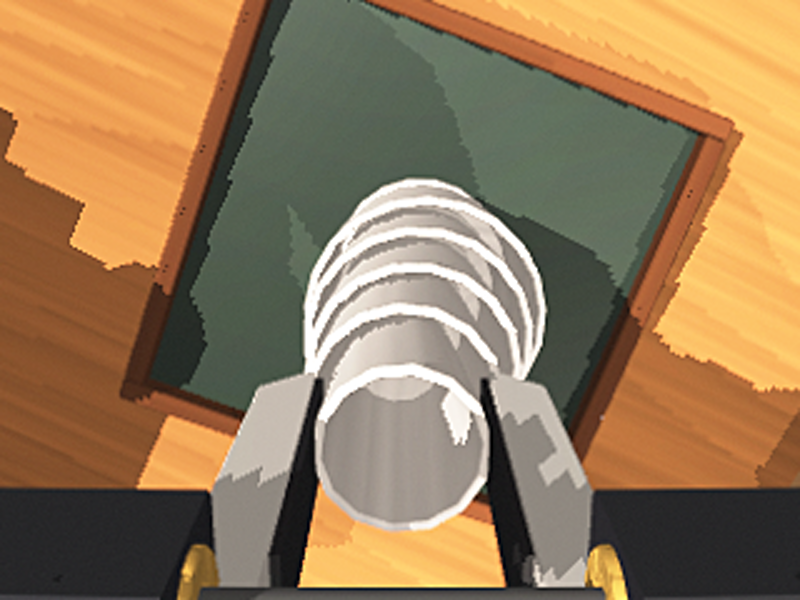

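>>> servo_tool([
  {"x": 0, "y": 0.003, "z": 0, "rx": 0, "ry": 0, "rz": 0, "grip": 255},
  {"x": 0, "y": 0.005, "z": 0, "rx": 0, "ry": 0, "rz": 0, "grip": 255},
  {"x": 0, "y": 0.006, "z": 0, "rx": 0, "ry": 0, "rz": 0, "grip": 255},
  {"x": 0, "y": 0.007, "z": 0, "rx": 0, "ry": 0, "rz": 0, "grip": 255},
  {"x": 0, "y": 0.0075, "z": 0, "rx": 0, "ry": 0, "rz": 0, "grip": 255},
  {"x": 0, "y": 0.0075, "z": 0, "rx": 0, "ry": 0, "rz": 0, "grip": 255},
], squeeze=10)

```text
t: 59.75
eef_pos: [0.5154, 0.3917, 0.1662]
tool_rot: [-1.57, 0.0, -1.117]
ft_force: [-1.1, 1.0, 3.8]
gripper_width: 0.032
```

Seated at the expected height. Release, rise and retract.

>>> servo_tool([
  {"x": 0, "y": 0, "z": 0, "rx": 0, "ry": 0, "rz": 0, "grip": 0},
  {"x": 0, "y": 0, "z": 0, "rx": 0, "ry": 0, "rz": 0, "grip": 0},
  {"x": 0, "y": 0, "z": 0, "rx": 0, "ry": 0, "rz": 0, "grip": 0},
  {"x": 0, "y": 0, "z": 0, "rx": 0, "ry": 0, "rz": 0, "grip": 0},
  {"x": 0, "y": 0, "z": 0, "rx": 0, "ry": 0, "rz": 0, "grip": 0},
  {"x": 0, "y": -0.03, "z": 0, "rx": 0, "ry": 0, "rz": 0, "grip": 0},
  {"x": 0, "y": -0.08, "z": 0, "rx": 0, "ry": 0, "rz": 0, "grip": 0},
  {"x": 0, "y": -0.14, "z": 0, "rx": 0, "ry": 0, "rz": 0, "grip": 0},
  {"x": 0, "y": -0.2, "z": 0, "rx": 0, "ry": 0, "rz": 0, "grip": 0},
  {"x": 0, "y": -0.23, "z": 0, "rx": 0, "ry": 0, "rz": 0, "grip": 0},
  {"x": 0, "y": -0.24, "z": 0, "rx": 0, "ry": 0, "rz": 0, "grip": 0},
  {"x": 0, "y": -0.24, "z": 0, "rx": 0, "ry": 0, "rz": 0, "grip": 0},
  {"x": 0, "y": -0.24, "z": 0, "rx": 0, "ry": 0, "rz": 0, "grip": 0},
])

```text
t: 60.83
eef_pos: [0.5151, 0.3914, 0.2842]
tool_rot: [-1.573, -0.0, -1.117]
ft_force: [-0.5, 0.1, -0.9]
gripper_width: 0.094
```

Run:
```python
from h import *
s=observe();print(s['t'],s['ft_force'],s['gripper_width'],s['eef_pos']); tp=pose(); snap('wrist','w35',(210,130,430,295),3.6)
R,p=tp
C=np.array([.5156,.3898,.186])
for o in ([0,0,0],[.017,0,0],[-.017,0,0],[0,0,.017],[0,0,-.017]): print(((proj('wrist',C+R@o,tp)-[210,130])*3.6).round(0))
```

```text
60.8333 [-0.51048317  0.06146666 -0.88289285] 0.0939576733107742 [0.51506236 0.39138659 0.28424481]
[403. 388.]
[483. 388.]
[323. 388.]
[403. 310.]
[403. 464.]
```

View pics/w35.png

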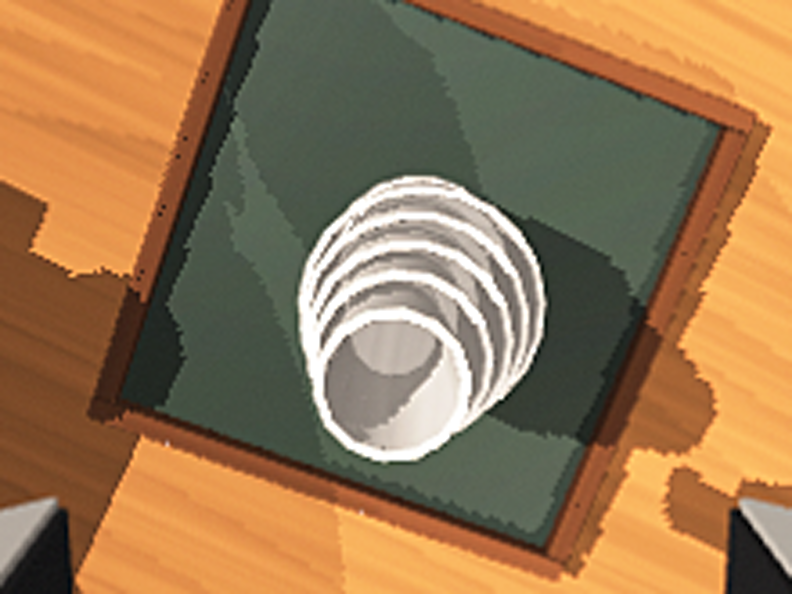

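>>> servo_tool([
  {"x": 0.02, "y": 0, "z": -0.012, "rx": 0, "ry": 0, "rz": 0, "grip": 0},
  {"x": 0.06, "y": 0, "z": -0.035, "rx": 0, "ry": 0, "rz": 0, "grip": 0},
  {"x": 0.12, "y": 0, "z": -0.07, "rx": 0, "ry": 0, "rz": 0, "grip": 0},
  {"x": 0.18, "y": 0, "z": -0.105, "rx": 0, "ry": 0, "rz": 0, "grip": 0},
  {"x": 0.24, "y": 0, "z": -0.14, "rx": 0, "ry": 0, "rz": 0, "grip": 0},
  {"x": 0.3, "y": 0, "z": -0.176, "rx": 0, "ry": 0, "rz": 0, "grip": 0},
  {"x": 0.36, "y": 0, "z": -0.211, "rx": 0, "ry": 0, "rz": 0, "grip": 0},
  {"x": 0.42, "y": 0, "z": -0.246, "rx": 0, "ry": 0, "rz": 0, "grip": 0},
  {"x": 0.48, "y": 0, "z": -0.281, "rx": 0, "ry": 0, "rz": 0, "grip": 0},
  {"x": 0.54, "y": 0, "z": -0.316, "rx": 0, "ry": 0, "rz": 0, "grip": 0},
  {"x": 0.6, "y": 0, "z": -0.351, "rx": 0, "ry": 0, "rz": 0, "grip": 0},
  {"x": 0.66, "y": 0, "z": -0.386, "rx": 0, "ry": 0, "rz": 0, "grip": 0},
  {"x": 0.72, "y": 0, "z": -0.421, "rx": 0, "ry": 0, "rz": 0, "grip": 0},
  {"x": 0.76, "y": 0, "z": -0.444, "rx": 0, "ry": 0, "rz": 0, "grip": 0},
  {"x": 0.78, "y": 0, "z": -0.456, "rx": 0, "ry": 0, "rz": 0, "grip": 0},
  {"x": 0.78, "y": 0, "z": -0.456, "rx": 0, "ry": 0, "rz": 0, "grip": 0},
])

```text
t: 62.22
eef_pos: [0.4809, -0.0605, 0.2847]
tool_rot: [-1.572, 0.001, -1.12]
ft_force: [-0.7, 1.0, -0.1]
gripper_width: 0.094
```

Run:
```python
from h import *
s=observe();print(s['t'],s['eef_pos']); snap('scene','s36'); snap('top','t36'); 
im=cv2.imread('pics/s36_raw.png'); cv2.imwrite('pics/c36.png',cv2.resize(im[110:230,390:530],None,fx=5,fy=5,interpolation=cv2.INTER_CUBIC))
# expected rim centre px & half widths in scene for seated stack
for i,(z,r) in enumerate([(.09,.035),(.114,.0305),(.138,.026),(.162,.0215),(.186,.017)]):
    c=proj('scene',[.516,.387,z]); print(i+1,((c-[390,110])*5).round(0))
print((proj('scene',[.516,.387,.01])-[390,110])*5)
```

```text
62.2167 [ 0.48089739 -0.06046253  0.28466111]
1 [355. 234.]
2 [366. 200.]
3 [378. 164.]
4 [390. 127.]
5 [402.  89.]
[321.05976828 340.835995  ]
```

View pics/s36.png

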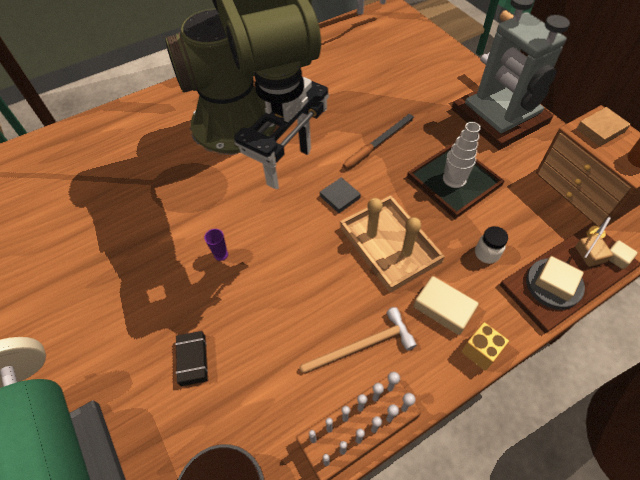

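View pics/c36.png

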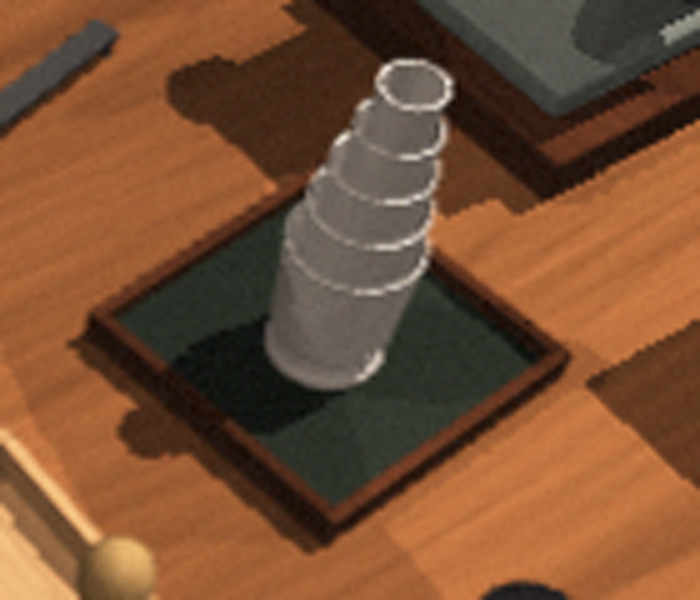

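View pics/t36.png

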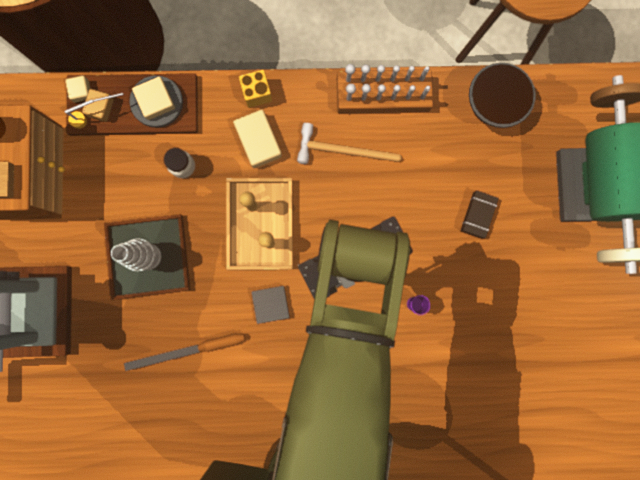

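```bash
python3 -c "
from station import *
print(sign_off())"
```

```text
the job is handed in; nothing more can be done
None
```

All five silver beakers are nested upright in size order in the middle of the felt tray, and the job was handed in at about 62 s of the 210 s. The two punches that were there (in the largest and middle beakers) went into the pale tool tray first. I left them standing upright, since the task didn't say how they should lie. I gripped everything at 10 N and left the purple look-alike where it was.

**Seating:** Each beaker touched down within about 1 mm of the height expected for full seating. The rim widths I compared with the predicted size after release, for beakers 3, 4 and 5, matched it. The scene and top pictures show five even steps.

**Position:** The largest beaker is within about 2 mm of the tray centre. Within their play, the upper beakers drifted in one direction, putting the fourth, the last one I measured, about 7 mm off the tray centre.

**Bystanders:** I saw no knock to any beaker. Nothing that was to be left alone looked moved in the final pictures.

No check failed. My two estimates of the tray centre differed by 2–4 mm, so I used a point between them.

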